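Continue the evenly spaced row of mounted sherds and swing the magnifier over its end

ROBOT

A 7-joint arm with a two-finger parallel gripper is mounted at the origin on a cart in front of the work surface, level with it; the furniture and walls round the work are solid. World frame = base frame: x ahead of the robot, y to its left, z up, the work surface at z = 0. Lengths are in m, angles in rad, forces in N, time in s.
With the tool pointing down it reaches from about 0.35 to 0.9 m from the base axis. Payload 8.1 kg.
Tool frame: the origin (TCP) lies midway between the tips of the shut fingers; the grasp point (between the pads) lies 19 mm behind it; x points along the fingers, y is the direction in which the jaws open and shut, and the axes are right-handed (so a half turn about x gives the same grasp; the last joint's range is limited). The gripper opens to 92 mm and grips with 3 to 60 N. Pads are 19 mm wide; open, the fingers measure 130 mm over their backs; the gripper's body (75 mm by 190 mm) begins 47 mm behind the grasp point.
Start: joints at [-1.394, 0.434, 0.025, 1.573, -0.012, 1.134, -0.075], TCP at [0.173, 0.601, 0.227] pointing down, gripper open.
Joint ranges: [-2.62, 2.62], [-0.44, 2.09], [-1.27, 1.32], [0.08, 2.57], [-1.32, 4.46], [0.12, 2], [-2.74, 2.74]. Speed limits (rad/s): [2.22, 2.22, 3.01, 3.01, 3.14, 3.14, 3.14].

INTERFACE

Orientations are given as [roll, pitch, yaw] about the fixed x, y, z axes, in that order (R = Rz(yaw) Ry(pitch) Rx(roll)).
In Python, from workcell import robot gives the robot as it stands.
- The arm moves only by the tool carry_out, never from a script. Its argument "deltas" is a list of rows, each an object with "twist": the turn, a rotation vector about the world's x, y, z in rad, a list of three; "translation": the shift along the world's x, y, z in mm, a list of three; "fingers": the closure in counts, from 0 (fully open) to 255 (shut). A call has 1 to 8 rows; each row is the pose to reach, as a shift and turn from the pose commanded when the call began; what a row does not reach only later rows make up. A row lasts 1/8 s, in which the tool goes at most 62.5 mm and 10.7 degrees, less where a joint would pass 70% of its speed; a pose out of reach is approached as far as the arm can. A call with a gripper value outside its range is refused whole. The fingers move at their own pace and stop on an object; "force" is the grip in N (left out, the last holds). Time passes only in rows, so rows that repeat a pose let the fingers close. It gives the time, the measured TCP pose, the force and the opening at its end, in the units of the state.
- robot.read_state(): the state, without advancing time (a new reading comes with each control period).
- robot.grab_frame(name): name is "side" or "top" or "wrist"; returns a dict with "pixels" (420x560x3 uint8, red, green, blue), "fx", "fy", "cx", "cy" (pixels), "k1" (the pictures are not rectified: a ray, as slopes to the right and down, at radius r is drawn at 1 + k1 r^2 times it, then the intrinsics apply), "T" (4x4, takes a point from camera to world coordinates). Camera axes: x right, y up, looking along -z (the intrinsics and any distortion apply to the point x, -y, -z); pixel columns grow to the right and rows downward; lengths in m; the calibration is good to about 2 mm. A picture is of the moment at which its call begins. There is no depth.
- robot.close_job(): hands the job in, once; it reports no verdict.
The state is a dict: "t": time; "joint_positions": joint angles; "qd": joint speeds; "joint_torque": joint torques, N m; "eef_pos": TCP position; "orientation": TCP orientation; "wrist_force": force on the tool from outside, world axes, zero at the start; "wrist_torque": the same for the moment, N m; "gripper_width": finger opening in m.
Only numpy, scipy, OpenCV 4.12 (cv2) and the standard library are available. Lean on these libraries where they do the work, as an engineer would, in place of code of your own. Each camera call takes 0.05 s, during which the arm holds its last target.

TASK

Two mounted sherds already stand on the board: pick the steel spacer that matches the gap between them and continue their row to the right with the loose blocks on the table, tallest first and each next one lower, backs along the batten and white labels to the front, setting every new gap by standing that spacer in it against the block before while the next block is brought up to it. Then stand the spacer back on the table off the board and swing the magnifier arm so that its lens is centred over the last block of the row and stays there. Leave that first pair, the tape roll, sharpener and eraser alone.

Things in the scene. Friction and masses are not known exactly. Their poses are not given: they have to be found in the camera images.
- board: Fixed plywood board, 6 mm thick, x -48 to 48 mm, y (along the row) -173 to 197 mm; origin on the table, on the row line x = 0. A batten 8 mm high, 12 mm thick runs along y, near face at x = 28.5 mm. First block (50 x 34 x 54 mm, sherd on top) fixed at y = 165 mm. Behind, a foot for the magnifier post (x to 225, y -105 to -15 mm). Row places are at x = 0.
- ref_close: Second block of the standing pair (not to be moved), weighted to 1.5 kg, 50 (x) x 34 (y, along the row) x 54 mm high, sherd of 13 mm on top; origin at the centre of its underside, axes as the board's. Only one of ref_close and ref_wide is there in a run; this one stands 16 mm from the first block. The row goes on from it towards the board's -y, the robot's right.
- ref_wide: Second block of the standing pair (not to be moved), weighted to 1.5 kg, 50 (x) x 34 (y, along the row) x 54 mm high, sherd of 13 mm on top; origin at the centre of its underside, axes as the board's. Only one of ref_close and ref_wide is there in a run; this one stands 26 mm from the first block. The row goes on from it towards the board's -y, the robot's right.
- block_54_c (a point): Centre (27 mm above its underside) of a loose wooden mount block 50 (own x) x 34 (own y) x 54 mm high (10 mm steel base), about 0.25 kg, a small sherd fixed on top adds 10 to 11 mm. May be absent. White label on its -x face. In the row its x axis points as the board's, so it is gripped across its 50 mm length, above the batten.
- block_54: The same 54 mm high block; origin at the centre of its underside.
- block_46_c (a point): Centre (23 mm above its underside) of a loose wooden mount block 50 (own x) x 34 (own y) x 46 mm high (10 mm steel base), about 0.25 kg, a small sherd fixed on top adds 10 to 11 mm. May be absent. White label on its -x face. In the row its x axis points as the board's, so it is gripped across its 50 mm length, above the batten.
- block_46: The same 46 mm high block; origin at the centre of its underside.
- block_38_c (a point): Centre (19 mm above its underside) of a loose wooden mount block 50 (own x) x 34 (own y) x 38 mm high (10 mm steel base), about 0.25 kg, a small sherd fixed on top adds 10 to 11 mm. May be absent. White label on its -x face. In the row its x axis points as the board's, so it is gripped across its 50 mm length, above the batten.
- block_38: The same 38 mm high block; origin at the centre of its underside.
- block_30_c (a point): Centre (15 mm above its underside) of a loose wooden mount block 50 (own x) x 34 (own y) x 30 mm high (10 mm steel base), about 0.25 kg, a small sherd fixed on top adds 10 to 11 mm. May be absent. White label on its -x face. In the row its x axis points as the board's, so it is gripped across its 50 mm length, above the batten.
- block_30: The same 30 mm high block; origin at the centre of its underside.
- spacer_narrow_c (a point): Centre of the loose steel spacer block that is 16 mm wide (own y), 56 mm long (own x) and 40 mm high, 0.15 kg; stands upright on the table off the board. It is 6 mm longer than the blocks so that it can be gripped by its ends between them; to clear the batten, stand it about 5 mm in front of the row line (at x = -5 mm of the board).
- spacer_narrow: The same 16 mm wide spacer; origin at the centre of its underside.
- spacer_broad_c (a point): Centre of the loose steel spacer block that is 26 mm wide (own y), 56 mm long (own x) and 40 mm high, 0.15 kg; stands upright on the table off the board. It is 6 mm longer than the blocks so that it can be gripped by its ends between them; to clear the batten, stand it about 5 mm in front of the row line (at x = -5 mm of the board).
- spacer_broad: The same 26 mm wide spacer; origin at the centre of its underside.
- lens_arm (a joint): Swing of the magnifier arm about its upright post; 0 = it points to the board's -x, over the row; positive swings the lens towards the board's -y (anticlockwise from above); -0.9 to 1.7 rad. Stiff (0.35 N m, 3 N at the knob), stays where it is left. Starts parked at 1.3 to 1.6, clear of the row.
- lens_center (a point): Centre of the round magnifier lens (86 mm over its rim, 146 mm above the table), 180 mm from the pivot axis.
- knob (a point): Point on the axis of the upright knob on the arm, 16 mm in diameter, 115 mm from the pivot axis; knob top 15 mm above this point, arm's top face 19 mm below it, and this point is 170 mm above the table.
- pivot (a point): Point on the arm's pivot axis, at arm height, at x = 180, y = -60 mm of the board.
- tape_roll: Bystander: masking tape roll lying flat, 104 mm across, 24 mm high; origin at the centre of its underside. Leave it alone.
- sharpener: Bystander: round pencil sharpener, 36 mm across, 42 mm high; origin at the centre of its underside. Leave it alone.
- eraser: Bystander: small eraser 22 x 32 x 13 mm; origin at the centre of its underside. Leave it alone.

How it is judged:
On the way, in this order (a step that is already met when the one before it is completed fails the run):
1. the tallest (54 mm) block, if present, stands in the row one spacer's width from the block before it, with the matching spacer standing in that gap (x of block_54_c in the frame of board between -0.007 and 0.005 m and angle between block_54_c's own z axis and vertical below 0.06 rad and angle between the y axis of block_54 and the y axis of board, either way round below 0.08 rad and z of block_54_c in the frame of board between 0.029 and 0.037 m and x of pivot in the frame of block_54 above 0.1 m and (y of block_54_c in the frame of ref_close between -0.058 and -0.042 m or y of block_54_c in the frame of ref_wide between -0.068 and -0.052 m) and (y of block_54_c in the frame of ref_close between -0.053 and -0.047 m or y of block_54_c in the frame of ref_wide between -0.063 and -0.057 m) and ((y of spacer_narrow_c in the frame of block_54 between 0.021 and 0.029 m and x of spacer_narrow_c in the frame of block_54 between -0.02 and 0.01 m and z of spacer_narrow_c in the frame of block_54 between 0.014 and 0.026 m and y of block_54_c in the frame of ref_wide below -5 m) or (y of spacer_broad_c in the frame of block_54 between 0.026 and 0.034 m and x of spacer_broad_c in the frame of block_54 between -0.02 and 0.01 m and z of spacer_broad_c in the frame of block_54 between 0.014 and 0.026 m and y of block_54_c in the frame of ref_close below -5 m))), for 0.2 s.
2. the 46 mm block, if present, stands in the row one spacer's width from the block before it, with the matching spacer standing in that gap (x of block_46_c in the frame of board between -0.007 and 0.005 m and angle between block_46_c's own z axis and vertical below 0.06 rad and angle between the y axis of block_46 and the y axis of board, either way round below 0.08 rad and z of block_46_c in the frame of board between 0.025 and 0.033 m and x of pivot in the frame of block_46 above 0.1 m and (y of block_46_c in the frame of ref_close between -0.058 and -0.042 m or y of block_46_c in the frame of ref_close between -0.108 and -0.092 m or y of block_46_c in the frame of ref_wide between -0.068 and -0.052 m or y of block_46_c in the frame of ref_wide between -0.128 and -0.112 m) and (y of block_46_c in the frame of ref_close between -0.053 and -0.047 m or y of block_46_c in the frame of ref_wide between -0.063 and -0.057 m or horizontal distance between block_46_c and block_54_c between 0.047 and 0.053 m or horizontal distance between block_46_c and block_54_c between 0.057 and 0.063 m) and ((y of spacer_narrow_c in the frame of block_46 between 0.021 and 0.029 m and x of spacer_narrow_c in the frame of block_46 between -0.02 and 0.01 m and z of spacer_narrow_c in the frame of block_46 between 0.014 and 0.026 m and y of block_46_c in the frame of ref_wide below -5 m) or (y of spacer_broad_c in the frame of block_46 between 0.026 and 0.034 m and x of spacer_broad_c in the frame of block_46 between -0.02 and 0.01 m and z of spacer_broad_c in the frame of block_46 between 0.014 and 0.026 m and y of block_46_c in the frame of ref_close below -5 m))), for 0.2 s.
3. the 38 mm block, if present, stands in the row one spacer's width from the block before it, with the matching spacer standing in that gap (x of block_38_c in the frame of board between -0.007 and 0.005 m and angle between block_38_c's own z axis and vertical below 0.06 rad and angle between the y axis of block_38 and the y axis of board, either way round below 0.08 rad and z of block_38_c in the frame of board between 0.021 and 0.029 m and x of pivot in the frame of block_38 above 0.1 m and (y of block_38_c in the frame of ref_close between -0.058 and -0.042 m or y of block_38_c in the frame of ref_close between -0.108 and -0.092 m or y of block_38_c in the frame of ref_close between -0.158 and -0.142 m or y of block_38_c in the frame of ref_wide between -0.068 and -0.052 m or y of block_38_c in the frame of ref_wide between -0.128 and -0.112 m or y of block_38_c in the frame of ref_wide between -0.188 and -0.172 m) and (y of block_38_c in the frame of ref_close between -0.053 and -0.047 m or y of block_38_c in the frame of ref_wide between -0.063 and -0.057 m or horizontal distance between block_38_c and block_54_c between 0.047 and 0.053 m or horizontal distance between block_38_c and block_54_c between 0.057 and 0.063 m or horizontal distance between block_38_c and block_46_c between 0.047 and 0.053 m or horizontal distance between block_38_c and block_46_c between 0.057 and 0.063 m) and ((y of spacer_narrow_c in the frame of block_38 between 0.021 and 0.029 m and x of spacer_narrow_c in the frame of block_38 between -0.02 and 0.01 m and z of spacer_narrow_c in the frame of block_38 between 0.014 and 0.026 m and y of block_38_c in the frame of ref_wide below -5 m) or (y of spacer_broad_c in the frame of block_38 between 0.026 and 0.034 m and x of spacer_broad_c in the frame of block_38 between -0.02 and 0.01 m and z of spacer_broad_c in the frame of block_38 between 0.014 and 0.026 m and y of block_38_c in the frame of ref_close below -5 m))), for 0.2 s.
4. the 30 mm block, if present, stands in the row one spacer's width from the block before it, with the matching spacer standing in that gap (x of block_30_c in the frame of board between -0.007 and 0.005 m and angle between block_30_c's own z axis and vertical below 0.06 rad and angle between the y axis of block_30 and the y axis of board, either way round below 0.08 rad and z of block_30_c in the frame of board between 0.017 and 0.025 m and x of pivot in the frame of block_30 above 0.1 m and (y of block_30_c in the frame of ref_close between -0.058 and -0.042 m or y of block_30_c in the frame of ref_close between -0.108 and -0.092 m or y of block_30_c in the frame of ref_close between -0.158 and -0.142 m or y of block_30_c in the frame of ref_close between -0.208 and -0.192 m or y of block_30_c in the frame of ref_wide between -0.068 and -0.052 m or y of block_30_c in the frame of ref_wide between -0.128 and -0.112 m or y of block_30_c in the frame of ref_wide between -0.188 and -0.172 m or y of block_30_c in the frame of ref_wide between -0.248 and -0.232 m) and (y of block_30_c in the frame of ref_close between -0.053 and -0.047 m or y of block_30_c in the frame of ref_wide between -0.063 and -0.057 m or horizontal distance between block_30_c and block_54_c between 0.047 and 0.053 m or horizontal distance between block_30_c and block_54_c between 0.057 and 0.063 m or horizontal distance between block_30_c and block_46_c between 0.047 and 0.053 m or horizontal distance between block_30_c and block_46_c between 0.057 and 0.063 m or horizontal distance between block_30_c and block_38_c between 0.047 and 0.053 m or horizontal distance between block_30_c and block_38_c between 0.057 and 0.063 m) and ((y of spacer_narrow_c in the frame of block_30 between 0.021 and 0.029 m and x of spacer_narrow_c in the frame of block_30 between -0.02 and 0.01 m and z of spacer_narrow_c in the frame of block_30 between 0.014 and 0.026 m and y of block_30_c in the frame of ref_wide below -5 m) or (y of spacer_broad_c in the frame of block_30 between 0.026 and 0.034 m and x of spacer_broad_c in the frame of block_30 between -0.02 and 0.01 m and z of spacer_broad_c in the frame of block_30 between 0.014 and 0.026 m and y of block_30_c in the frame of ref_close below -5 m))), for 0.2 s.
At the end, for the whole second after the job is handed in: All blocks present stand on the row line (-7 to 5 mm, 0.08 rad), labels to -x, in falling height from the fixed pair, each gap equal to the pair's within 3 mm and each place within 8 mm counted from the pair; spacers on the table off the board; lens within 22 mm over the last block; at rest (x of block_54_c in the frame of board between -0.007 and 0.005 m and angle between each of block_54_c, block_46_c, block_38_c, block_30_c's own z axis and vertical below 0.06 rad and angle between the y axis of each of block_54, block_46, block_38, block_30 and the y axis of board, either way round below 0.08 rad and z of block_54_c in the frame of board between 0.029 and 0.037 m and x of pivot in the frame of block_54 above 0.1 m and (y of block_54_c in the frame of ref_close between -0.058 and -0.042 m or y of block_54_c in the frame of ref_wide between -0.068 and -0.052 m) and (y of block_54_c in the frame of ref_close between -0.053 and -0.047 m or y of block_54_c in the frame of ref_wide between -0.063 and -0.057 m) and linear speed of each of block_54, block_46, block_38, block_30, spacer_narrow, spacer_broad below 0.02 m/s and (horizontal distance between lens_center and block_54_c below 0.022 m or height (world z) of any of block_46_c, block_38_c, block_30_c above -5 m) and x of block_46_c in the frame of board between -0.007 and 0.005 m and z of block_46_c in the frame of board between 0.025 and 0.033 m and x of pivot in the frame of block_46 above 0.1 m and (y of block_46_c in the frame of ref_close between -0.058 and -0.042 m or y of block_46_c in the frame of ref_close between -0.108 and -0.092 m or y of block_46_c in the frame of ref_wide between -0.068 and -0.052 m or y of block_46_c in the frame of ref_wide between -0.128 and -0.112 m) and (y of block_46_c in the frame of ref_close between -0.053 and -0.047 m or y of block_46_c in the frame of ref_wide between -0.063 and -0.057 m or horizontal distance between block_46_c and block_54_c between 0.047 and 0.053 m or horizontal distance between block_46_c and block_54_c between 0.057 and 0.063 m) and (horizontal distance between lens_center and block_46_c below 0.022 m or height (world z) of any of block_38_c, block_30_c above -5 m) and x of block_38_c in the frame of board between -0.007 and 0.005 m and z of block_38_c in the frame of board between 0.021 and 0.029 m and x of pivot in the frame of block_38 above 0.1 m and (y of block_38_c in the frame of ref_close between -0.058 and -0.042 m or y of block_38_c in the frame of ref_close between -0.108 and -0.092 m or y of block_38_c in the frame of ref_close between -0.158 and -0.142 m or y of block_38_c in the frame of ref_wide between -0.068 and -0.052 m or y of block_38_c in the frame of ref_wide between -0.128 and -0.112 m or y of block_38_c in the frame of ref_wide between -0.188 and -0.172 m) and (y of block_38_c in the frame of ref_close between -0.053 and -0.047 m or y of block_38_c in the frame of ref_wide between -0.063 and -0.057 m or horizontal distance between block_38_c and block_54_c between 0.047 and 0.053 m or horizontal distance between block_38_c and block_54_c between 0.057 and 0.063 m or horizontal distance between block_38_c and block_46_c between 0.047 and 0.053 m or horizontal distance between block_38_c and block_46_c between 0.057 and 0.063 m) and (horizontal distance between lens_center and block_38_c below 0.022 m or height (world z) of block_30_c above -5 m) and x of block_30_c in the frame of board between -0.007 and 0.005 m and z of block_30_c in the frame of board between 0.017 and 0.025 m and x of pivot in the frame of block_30 above 0.1 m and (y of block_30_c in the frame of ref_close between -0.058 and -0.042 m or y of block_30_c in the frame of ref_close between -0.108 and -0.092 m or y of block_30_c in the frame of ref_close between -0.158 and -0.142 m or y of block_30_c in the frame of ref_close between -0.208 and -0.192 m or y of block_30_c in the frame of ref_wide between -0.068 and -0.052 m or y of block_30_c in the frame of ref_wide between -0.128 and -0.112 m or y of block_30_c in the frame of ref_wide between -0.188 and -0.172 m or y of block_30_c in the frame of ref_wide between -0.248 and -0.232 m) and (y of block_30_c in the frame of ref_close between -0.053 and -0.047 m or y of block_30_c in the frame of ref_wide between -0.063 and -0.057 m or horizontal distance between block_30_c and block_54_c between 0.047 and 0.053 m or horizontal distance between block_30_c and block_54_c between 0.057 and 0.063 m or horizontal distance between block_30_c and block_46_c between 0.047 and 0.053 m or horizontal distance between block_30_c and block_46_c between 0.057 and 0.063 m or horizontal distance between block_30_c and block_38_c between 0.047 and 0.053 m or horizontal distance between block_30_c and block_38_c between 0.057 and 0.063 m) and horizontal distance between lens_center and block_30_c below 0.022 m and velocity of joint lens_arm between -0.05 and 0.05 rad/s and height (world z) of each of spacer_narrow_c, spacer_broad_c below 0.028 m and (x of spacer_narrow_c in the frame of board below -0.065 m or x of spacer_narrow_c in the frame of board above 0.245 m or y of spacer_narrow_c in the frame of board above 0.215 m or y of spacer_narrow_c in the frame of board below -0.19 m or (x of spacer_narrow_c in the frame of board above 0.07 m and y of spacer_narrow_c in the frame of board above 0.01 m)) and (x of spacer_broad_c in the frame of board below -0.065 m or x of spacer_broad_c in the frame of board above 0.245 m or y of spacer_broad_c in the frame of board above 0.215 m or y of spacer_broad_c in the frame of board below -0.19 m or (x of spacer_broad_c in the frame of board above 0.07 m and y of spacer_broad_c in the frame of board above 0.01 m))); the robot touches nothing.
It fails at once if the tape_roll is pushed about (distance of tape_roll from where it was at the start of the episode above 0.03 m).
It fails at once if the sharpener is pushed about (distance of sharpener from where it was at the start of the episode above 0.03 m).
It fails at once if the eraser is pushed about (distance of eraser from where it was at the start of the episode above 0.03 m).
It fails at once if the standing pair is shifted (distance of any of ref_close, ref_wide from where it was at the start of the episode above 0.008 m).
Of ref_close, ref_wide only 1 to 1 are there at a start; the rules pass over those that are not, and their reading is None.
Of block_54, block_46, block_38, block_30 only 3 to 4 are there at a start; the rules pass over those that are not, and their reading is None.
At some moment in a run one of block_54, block_46, block_38, block_30 may be knocked a few centimetres aside while the robot is not near it.
It also fails if it takes over 210 s, if anything falls off the work surface, if the arm or the gripper's body presses on something with over 40 N, if the wrist force passes 120 N, or if a joint passes its speed limit or range.

## Working session

There is one attempt and no reset: what is moved stays moved. The work goes in short steps, Python scripts to look and compute and a tool call to move; the robot and the scene stay as the last step left them, time stands still between calls to the robot, and variables do not carry over. Pictures are saved under pics/ and viewed, and the job is handed in when it is done.

Besides the shell and the picture viewer there is one more tool, called after "Request:" as a command line: name --argument value ..., lists and objects as JSON in quotes. carry_out: Moves the arm, as the interface text tells. Its arguments: {"type":"object","properties":{"deltas":{"type":"array","items":{"type":"object","properties":{"twist":{"type":"array","items":{"type":"number"}},"translation":{"type":"array","items":{"type":"number"}},"fingers":{"type":"number"}}}},"force":{"type":"number"}},"required":["deltas"]}

```bash
ls -la; mkdir -p pics
python3 - <<'E'
from workcell import robot
import cv2
print(robot.read_state())
for n in ("side","top","wrist"):
    f=robot.grab_frame(n)
    cv2.imwrite(f"pics/{n}0.png",f["pixels"][:,:,::-1])
    print(n,f["fx"],f["fy"],f["cx"],f["cy"],f["k1"],f["T"])
E
```

```text
total 12
drwxr-xr-x  3 agent agent 4096 Dec  7 06:00 .
drwxr-xr-x 23 root  root  4096 Dec  7 06:00 ..
drwxr-xr-x  2 agent agent 4096 Dec  7 06:00 pics
{'t': 0.0, 'joint_positions': array([-1.39357788,  0.43523502,  0.02499249,  1.57406839, -0.01157171,
        1.13398301, -0.0751458 ]), 'qd': array([-0.00023665,  0.00030623,  0.00077758,  0.00176344,  0.00059678,
        0.00069068, -0.00120153]), 'joint_torque': array([-2.38818866e-04, -6.67839217e+01,  9.84774157e-01, -3.14458930e+01,
       -6.05416973e-02,  4.31423611e-02,  1.70857606e-04]), 'eef_pos': array([0.17255133, 0.60019824, 0.22594882]), 'orientation': array([-1.45757903,  1.56924687, -1.7375185 ]), 'wrist_force': array([-0.0929585 ,  0.57185297,  0.18576876]), 'wrist_torque': array([-0.00448286, -0.02348476,  0.02603179]), 'gripper_width': 0.09215478659812139}
side 399.7996339611405 399.7996339611405 280.4016545220309 213.4038269648234 0.026254380272084096 [[ 0.98005737  0.07704861 -0.1831695   0.35947303]
 [-0.19861732  0.35095336 -0.91508628 -1.0123676 ]
 [-0.00622218  0.93321769  0.35925762  0.53322763]
 [ 0.          0.          0.          1.        ]]
top 443.2474941976383 443.2474941976383 281.2385185230699 206.4836682484373 -0.07528175036675104 [[ 0.01065296  0.98644808 -0.16372755  0.37634457]
 [-0.99964099  0.01453164  0.02251042  0.06544295]
 [ 0.02458459  0.16342897  0.98624874  1.29244061]
 [ 0.          0.          0.          1.        ]]
wrist 358.00812589409855 358.00812589409855 278.8802824273739 210.71576331351724 0.025621835032061703 [[ 0.27680893 -0.92618231 -0.25605299  0.10269646]
 [ 0.96092355  0.26634151  0.07541967  0.62034693]
 [-0.00165482 -0.26692419  0.96371611  0.38403161]
 [ 0.          0.          0.          1.        ]]
```

View pics/top0.png

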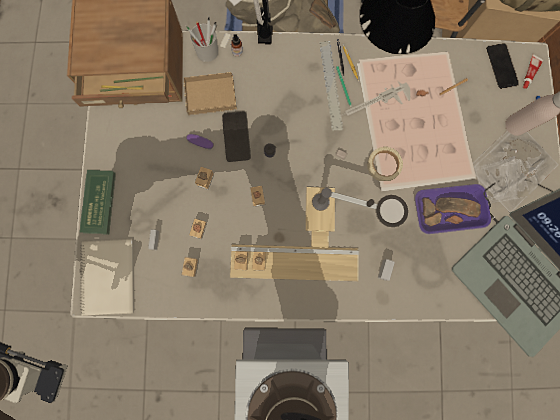

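View pics/side0.png

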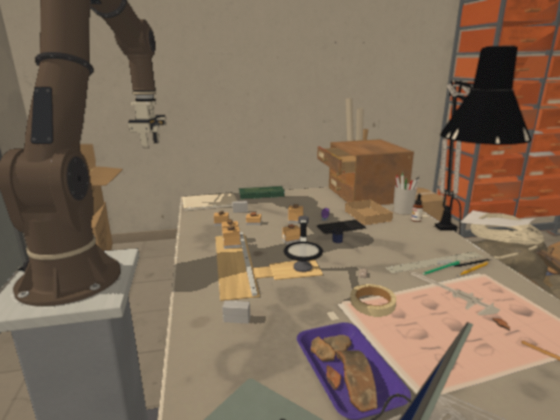

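View pics/wrist0.png

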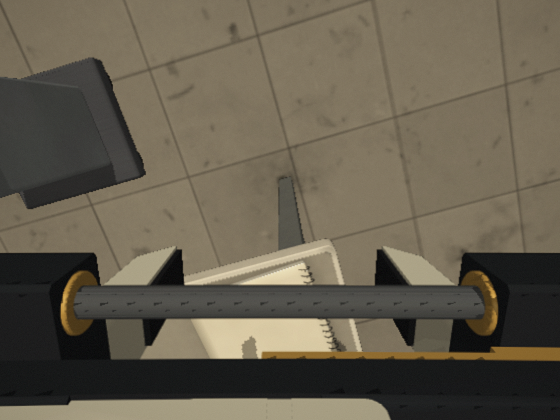

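```bash
cat > h.py <<'E'
import numpy as np, cv2
from workcell import robot
def und(f,uv):
    uv=np.asarray(uv,float).reshape(-1,2)
    d=np.stack([(uv[:,0]-f["cx"])/f["fx"],(uv[:,1]-f["cy"])/f["fy"]],1)
    s=d.copy()
    for _ in range(30):
        r2=(s**2).sum(1,keepdims=True); s=d/(1+f["k1"]*r2)
    return s
def ray(f,uv):
    s=und(f,uv); c=np.stack([s[:,0],-s[:,1],-np.ones(len(s))],1)
    T=np.array(f["T"]); return T[:3,3],c@T[:3,:3].T
def onz(f,uv,z):
    o,d=ray(f,uv); t=(z-o[2])/d[:,2]; return o+d*t[:,None]
def proj(f,P):
    P=np.asarray(P,float).reshape(-1,3);T=np.array(f["T"])
    c=(P-T[:3,3])@T[:3,:3]; s=np.stack([c[:,0]/-c[:,2],-c[:,1]/-c[:,2]],1)
    r2=(s**2).sum(1,keepdims=True); s=s*(1+f["k1"]*r2)
    return s*[f["fx"],f["fy"]]+[f["cx"],f["cy"]]
def grab(n,name=None,crop=None,k=1):
    f=robot.grab_frame(n); 
    if name:
        im=f["pixels"][:,:,::-1]
        if crop: x0,y0,x1,y1=crop; im=im[y0:y1,x0:x1]
        if k!=1: im=cv2.resize(im,None,fx=k,fy=k,interpolation=cv2.INTER_CUBIC)
        cv2.imwrite(f"pics/{name}.png",im)
    return f
E
python3 - <<'E'
from h import *
im=cv2.imread("pics/top0.png")
cv2.imwrite("pics/top0c.png",cv2.resize(im[135:300,140:400],None,fx=3,fy=3,interpolation=cv2.INTER_CUBIC))
im=cv2.imread("pics/side0.png")
cv2.imwrite("pics/side0c.png",cv2.resize(im[180:330,170:370],None,fx=4,fy=4,interpolation=cv2.INTER_CUBIC))
E
```

```text
(no output)
```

View pics/top0c.png

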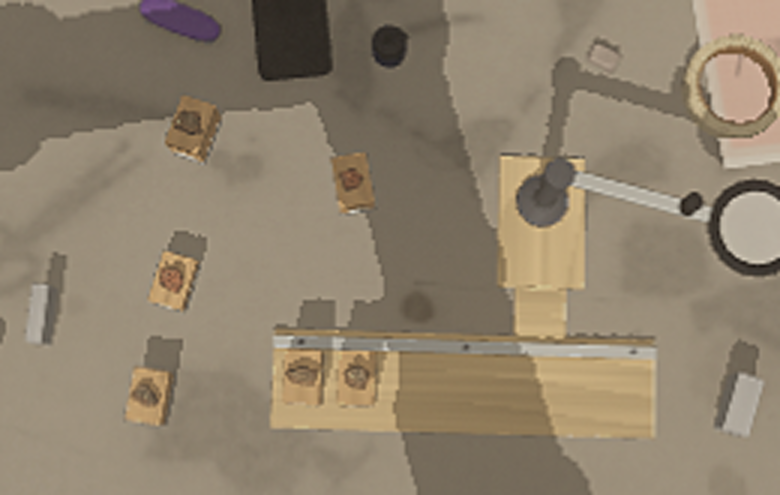

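View pics/side0c.png

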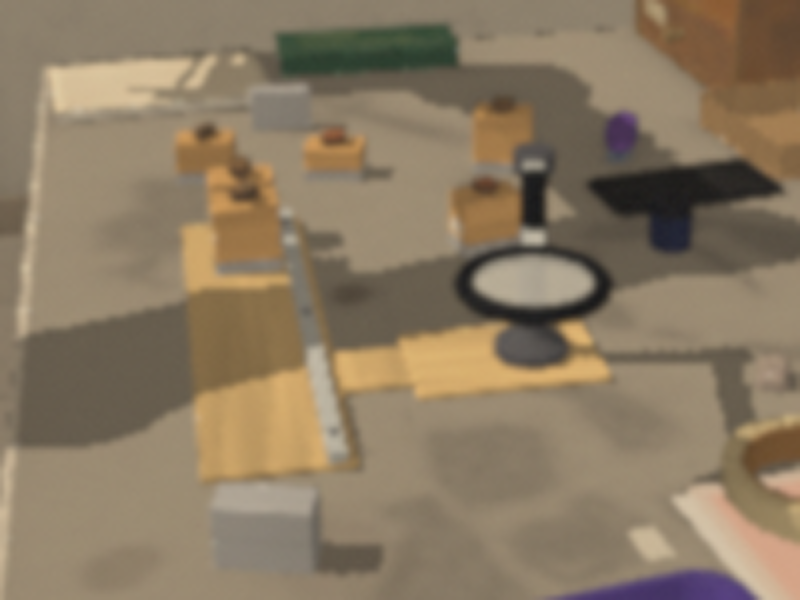

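Run:
```python
from h import *
f=grab("top"); im=f["pixels"]
hsv=cv2.cvtColor(im,cv2.COLOR_RGB2HSV)
for p in [(203,185),(195,235),(187,275),(256,203),(240,270),(300,275),(152,239),(388,270),(130,270)]: print(p,hsv[p[1],p[0]])
m=cv2.inRange(hsv,(8,85,80),(24,255,255)); m[:135]=0;m[300:]=0;m[:,:140]=0;m[:,310:]=0
g=cv2.inRange(hsv,(85,0,125),(180,60,255)); g[:200]=0;g[300:]=0;g[:,:140]=0;g[:,420:]=0;g[:,170:360]=0
cv2.imwrite("pics/m0.png",cv2.resize(np.vstack([m[135:300,140:400],g[135:300,140:400]]),None,fx=2,fy=2))
n,l,s,c=cv2.connectedComponentsWithStats(m|g)
for i in range(1,n):
    if s[i,4]>40:
        cs,_=cv2.findContours((l==i).astype(np.uint8),cv2.RETR_EXTERNAL,cv2.CHAIN_APPROX_NONE)
        r=cv2.minAreaRect(cs[0]); print(s[i],c[i],r)
        for z in (.03,.04,.054): print(z,onz(f,[r[0]],z).round(3))
```

```text
(203, 185) [ 16 115 118]
(195, 235) [ 17 112 173]
(187, 275) [ 17  97 178]
(256, 203) [ 17 115 151]
(240, 270) [ 19  91 191]
(300, 275) [ 19 101 142]
(152, 239) [ 19  25 173]
(388, 270) [ 20  27 172]
(130, 270) [ 19  55 148]
[195 167  19  22 257] [203.94552529 177.22568093] ((203.93150329589844, 177.3493194580078), (14.630145072937012, 19.194747924804688), 20.556045532226562)
0.03 [[0.669 0.263 0.03 ]]
0.04 [[0.666 0.261 0.04 ]]
0.054 [[0.663 0.259 0.054]]
[250 186  15  20 219] [257.15981735 195.2739726 ] ((257.229736328125, 195.37838745117188), (18.9058837890625, 11.836727142333984), 80.53767395019531)
0.03 [[0.618 0.107 0.03 ]]
0.04 [[0.616 0.106 0.04 ]]
0.054 [[0.613 0.106 0.054]]
[306 187   4  44 165] [307.6        209.42424242] ((307.5, 208.5), (43.0, 3.0), 90.0)
0.03 [[ 0.581 -0.039  0.03 ]]
0.04 [[ 0.58  -0.039  0.04 ]]
0.054 [[ 0.577 -0.037  0.054]]
[189 219  17  20 219] [197.38812785 228.13242009] ((197.6000213623047, 228.1999969482422), (12.649109840393066, 17.708751678466797), 18.434946060180664)
0.03 [[0.519 0.275 0.03 ]]
0.04 [[0.518 0.274 0.04 ]]
0.054 [[0.517 0.271 0.054]]
[232 244  78   5 154] [271.22077922 246.30519481] ((270.4937744140625, 246.2087860107422), (77.0850601196289, 2.1184592247009277), 1.709814190864563)
0.03 [[0.471 0.066 0.03 ]]
0.04 [[0.47  0.066 0.04 ]]
0.054 [[0.469 0.066 0.054]]
[ 230  251   80   29 2057] [270.30238211 264.94457948] ((269.8448486328125, 264.9638977050781), (79.14886474609375, 26.362131118774414), 1.7899105548858643)
0.03 [[0.418 0.067 0.03 ]]
0.04 [[0.417 0.067 0.04 ]]
0.054 [[0.417 0.067 0.054]]
[182 257  16  20 228] [189.46929825 266.49561404] ((189.3076934814453, 266.4615478515625), (13.335897445678711, 18.43491554260254), 11.309932708740234)
0.03 [[0.41  0.294 0.03 ]]
0.04 [[0.41  0.293 0.04 ]]
0.054 [[0.41  0.29  0.054]]
```

View pics/m0.png

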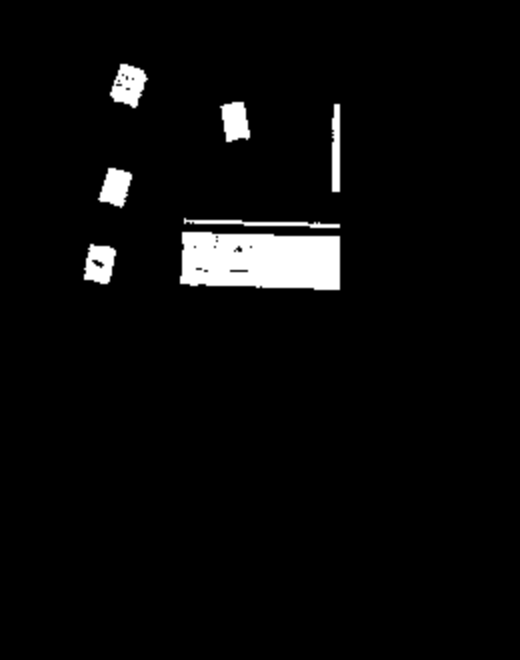

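```bash
cat >> h.py <<'E'
from scipy.spatial.transform import Rotation as Ro
def st():
    s=robot.read_state(); R=Ro.from_euler('xyz',s["orientation"]).as_matrix()
    a=np.degrees(np.arctan2(R[1,1],R[0,1]))
    print("t %.2f"%s["t"],"tcp mm",(s["eef_pos"]*1000).round(1),"toolx",R[:,0].round(3),"jaw ang deg %.2f"%a,"w %.1f"%(s["gripper_width"]*1000),"F",s["wrist_force"].round(1),"q",s["joint_positions"].round(2))
    return s,R,a
E
python3 - <<'E'
from h import *
st()
f=grab("top")
b=onz(f,[(230,277.7),(358.3,280.7),(358.3,253.5)],.006);print(b.round(4)); d=b[0]-b[1];print(np.linalg.norm(d),np.degrees(np.arctan2(-d[0],d[1])))
# ref tops z=.06: crop coords
c=np.array([[302,377],[356,379]])/3+[140,135]
print(onz(f,c,.06+.006))
c=np.array([[36,313],[740,404],[565,175],[755,222],[691,203],[389,46],[603,55],[733,87]])/3+[140,135]
for p,z in zip(c,[.04,.04,.15,.146,.185,.04,.013,.024]): print(p.round(1),onz(f,[p],z).round(3))
E
```

```text
t 0.20 tcp mm [172.6 600.4 226.2] toolx [-0.    -0.001 -1.   ] jaw ang deg 73.96 w 91.5 F [-0.3  0.5  1. ] q [-1.39  0.43  0.02  1.57 -0.01  1.13 -0.08]
[[ 0.3808  0.1808  0.006 ]
 [ 0.3759 -0.1888  0.006 ]
 [ 0.4544 -0.19    0.006 ]]
0.36965102217376483 -0.7551374845522325
[[0.42736362 0.14737287 0.066     ]
 [0.42618223 0.09789239 0.066     ]]
[152.  239.3] [[0.485 0.402 0.04 ]]
[386.7 269.7] [[ 0.407 -0.264  0.04 ]]
[328.3 193.3] [[ 0.603 -0.084  0.15 ]]
[391.7 209. ] [[ 0.564 -0.253  0.146]]
[370.3 202.7] [[ 0.573 -0.188  0.185]]
[269.7 150.3] [[0.75  0.073 0.04 ]]
[341.  153.3] [[ 0.753 -0.142  0.013]]
[384.3 164. ] [[ 0.72  -0.269  0.024]]
```

Request:
carry_out --deltas '[{"translation":[60,-50,60],"twist":[0,0,-0.17],"fingers":0},{"translation":[277,-380,134],"twist":[0,0,-1.29],"fingers":0},{"translation":[277,-380,134],"twist":[0,0,-1.29],"fingers":0},{"translation":[277,-380,134],"twist":[0,0,-1.29],"fingers":0},{"translation":[277,-380,134],"twist":[0,0,-1.29],"fingers":0},{"translation":[277,-380,134],"twist":[0,0,-1.29],"fingers":0},{"translation":[277,-380,134],"twist":[0,0,-1.29],"fingers":0},{"translation":[277,-380,134],"twist":[0,0,-1.29],"fingers":0}]'

```text
t: 1.25
eef_pos: [0.4505, 0.2187, 0.3615]
orientation: [2.398, 1.57, 0.825]
wrist_force: [0.5, -0.1, -0.6]
gripper_width: 0.0921
```

Run:
```python
from h import *
st(); f=grab("wrist","w1"); st(); print(f["T"])
```

```text
t 1.25 tcp mm [450.5 218.7 361.5] toolx [ 0.001  0.001 -1.   ] jaw ang deg -0.12 w 92.1 F [ 0.5 -0.1 -0.6] q [-0.97  0.13  0.48  1.67 -0.06  1.35 -0.48]
t 1.30 tcp mm [455.1 211.3 363.4] toolx [ 0.005 -0.001 -1.   ] jaw ang deg -0.52 w 91.9 F [ 3.6 -5.7  1.9] q [-0.96  0.13  0.49  1.67 -0.06  1.35 -0.47]
[[ 9.99995347e-01  3.03853490e-03 -2.69071456e-04  4.49484461e-01]
 [-2.85746018e-03  9.63960590e-01  2.66029726e-01  2.90307481e-01]
 [ 1.06771489e-03 -2.66027720e-01  9.63964788e-01  5.19518045e-01]
 [ 0.00000000e+00  0.00000000e+00  0.00000000e+00  1.00000000e+00]]
```

View pics/w1.png

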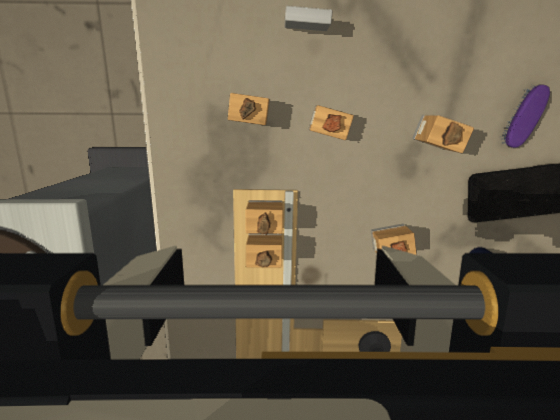

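Request:
carry_out --deltas '[{"translation":[30,50,-20],"fingers":0},{"translation":[50,110,-60],"fingers":0},{"translation":[50,120,-60],"fingers":0},{"translation":[50,120,-60],"fingers":0}]'

```text
validation failed for argument at $.de...
```

Run:
```python
from h import *
st(); f=grab("wrist","w2"); import pickle; pickle.dump(f,open("w2.pkl","wb"))
```

```text
t 1.30 tcp mm [455.1 211.3 363.4] toolx [ 0.005 -0.001 -1.   ] jaw ang deg -0.52 w 91.9 F [ 3.6 -5.7  1.9] q [-0.96  0.13  0.49  1.67 -0.06  1.35 -0.47]
```

View pics/w2.png

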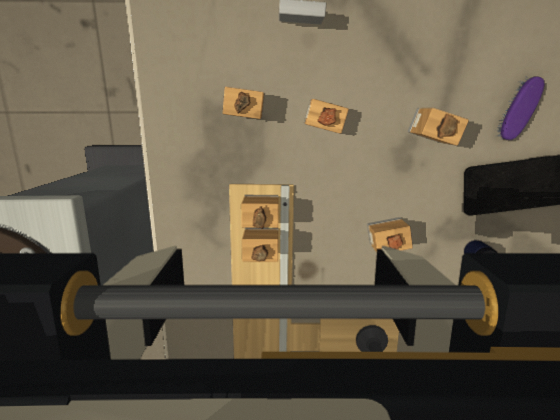

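Request:
carry_out --deltas '[{"translation":[30,50,-20],"twist":[0,0,0],"fingers":0},{"translation":[50,110,-60],"twist":[0,0,0],"fingers":0},{"translation":[50,120,-60],"twist":[0,0,0],"fingers":0},{"translation":[50,120,-60],"twist":[0,0,0],"fingers":0},{"translation":[50,120,-60],"twist":[0,0,0],"fingers":0}]'

```text
t: 1.98
eef_pos: [0.5, 0.3394, 0.3018]
orientation: [1.693, 1.57, 0.121]
wrist_force: [0.9, -0.9, 0.5]
gripper_width: 0.092
```

Run:
```python
from h import *
import pickle
st(); f=grab("wrist","w3"); pickle.dump(f,open("w3.pkl","wb"))
```

```text
t 1.98 tcp mm [500.  339.4 301.8] toolx [ 0.001  0.    -1.   ] jaw ang deg -0.03 w 92.0 F [ 0.9 -0.9  0.5] q [-1.    0.36  0.45  1.54 -0.16  1.28 -0.53]
```

View pics/w3.png

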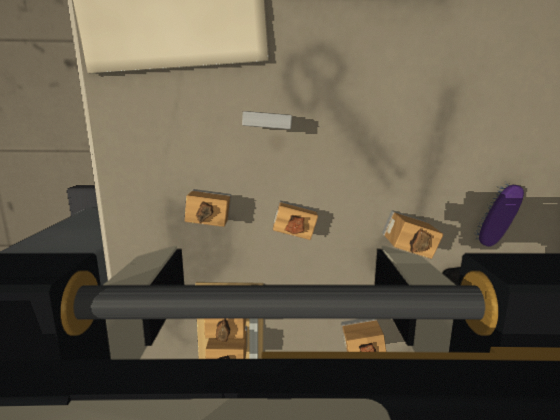

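Run:
```python
from h import *
import pickle
w2=pickle.load(open("w2.pkl","rb"));w3=pickle.load(open("w3.pkl","rb")); 
a=np.hstack([cv2.resize(w2["pixels"][70:150,200:480],None,fx=2.8,fy=3.6,interpolation=cv2.INTER_CUBIC)])
b=cv2.resize(w3["pixels"][170:270,170:450],None,fx=2.8,fy=2.8,interpolation=cv2.INTER_CUBIC)
cv2.imwrite("pics/w23.png",np.vstack([a,b])[:,:,::-1])
t=grab("top")
def tri(obs):
    A=np.zeros((3,3));B=np.zeros(3)
    for f,p in obs:
        o,d=ray(f,[p]);d=d[0]/np.linalg.norm(d[0]);M=np.eye(3)-np.outer(d,d);A+=M;B+=M@o
    return np.linalg.solve(A,B)
S={"A":((243,102),(206,211),(189.5,266.5)),"B":((328,118),(297,226),(197.5,227)),"C":((448,127),(423,242),(202.5,176))}
for k,(p,q,r) in S.items(): print(k,tri([(w2,p),(w3,q)]).round(4),tri([(w2,p),(w3,q),(t,r)]).round(4))
```

```text
A [0.4107 0.2947 0.0397] [0.4101 0.2938 0.0352]
B [0.5216 0.2736 0.0339] [0.5216 0.2742 0.0364]
C [0.67   0.2611 0.0573] [0.6667 0.2622 0.0628]
```

View pics/w23.png

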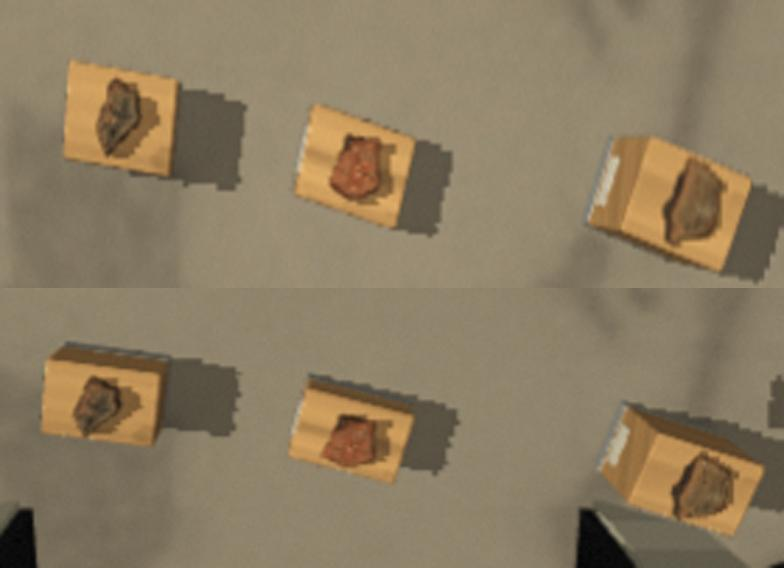

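Run:
```python
from h import *
import pickle
w3=pickle.load(open("w3.pkl","rb")); im=w3["pixels"]
c=im[95:150,220:340]; cv2.imwrite("pics/sp.png",cv2.resize(c,None,fx=6,fy=6,interpolation=cv2.INTER_CUBIC)[:,:,::-1])
hsv=cv2.cvtColor(im,cv2.COLOR_RGB2HSV)
print(hsv[120,266],hsv[126,266],hsv[108,266])
```

```text
[ 22  28 173] [ 24  24 157] [ 21  62 144]
```

View pics/sp.png

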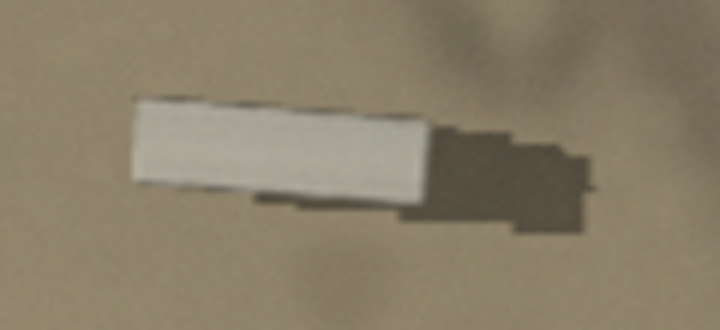

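```bash
cat >> h.py <<'E'
def quad(f,pts,z,off=(0,0),k=1.):
    p=np.array(pts,float)/k+off-(0.5*(1-1/k)) ; P=onz(f,p,z)
    c=P.mean(0); e=((P[1]-P[0])+(P[2]-P[3]))/2; g=((P[0]-P[3])+(P[1]-P[2]))/2
    print("centre mm",(c[:2]*1000).round(1),"len %.1f wid %.1f yaw %.2f"%(np.linalg.norm(e)*1e3,np.linalg.norm(g)*1e3,np.degrees(np.arctan2(e[1],e[0]))))
    return c
E
python3 - <<'E'
from h import *
import pickle
w3=pickle.load(open("w3.pkl","rb"))
quad(w3,[(136,98),(430,120),(424,205),(134,183)],.04,(220,95),6)
q=np.array([(209,192),(0,0)])
# blocks in w23 lower image: crop origin (170,170), k 2.8, y offset 288
o=lambda L:[(x,y-288) for x,y in L]
quad(w3,o([(45,357),(166,369),(156,446),(42,434)]),.038,(170,170),2.8)
quad(w3,o([(307,386),(414,413),(395,483),(291,454)]),.030,(170,170),2.8)
quad(w3,o([(655,411),(765,466),(736,536),(630,497)]),.054,(170,170),2.8)
E
```

```text
centre mm [485.4 402. ] len 55.3 wid 15.6 yaw -4.21
centre mm [410.7 295. ] len 51.1 wid 35.1 yaw -6.18
centre mm [520.1 277.6] len 49.3 wid 33.2 yaw -15.57
centre mm [666.4 265.3] len 52.5 wid 36.1 yaw -23.85
```

Request:
carry_out --deltas '[{"translation":[-15,40,-50],"twist":[0,0,-0.073],"fingers":0},{"translation":[-15,60,-110],"twist":[0,0,-0.073],"fingers":0},{"translation":[-15,60,-170],"twist":[0,0,-0.073],"fingers":0},{"translation":[-15,60,-220],"twist":[0,0,-0.073],"fingers":0},{"translation":[-15,60,-220],"twist":[0,0,-0.073],"fingers":0}]'

```text
t: 2.7
eef_pos: [0.4828, 0.3984, 0.0784]
orientation: [-0.701, 1.565, -2.345]
wrist_force: [0.2, 0.1, 0.5]
gripper_width: 0.0917
```

Run:
```python
from h import *
st(); f=grab("wrist","w4")
print(proj(f,[(.4854,.402,.04),(.4854,.402,0)]))
```

```text
t 2.70 tcp mm [482.8 398.4  78.4] toolx [-0.004 -0.004 -1.   ] jaw ang deg -4.19 w 91.7 F [0.2 0.1 0.5] q [-1.02  0.61  0.37  1.74 -0.28  0.85 -0.6 ]
[[284.89572371 232.91909338]
 [284.15543309 213.64312037]]
```

View pics/w4.png

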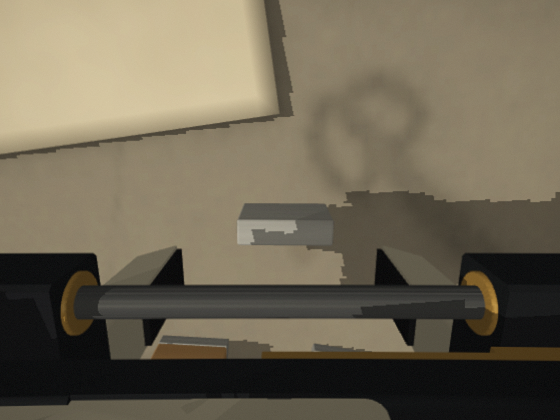

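Request:
carry_out --deltas '[{"translation":[2,1,-40],"twist":[0,0,0],"fingers":0},{"translation":[2,1,-66],"twist":[0,0,0],"fingers":0},{"translation":[2,1,-66],"twist":[0,0,0],"fingers":60},{"translation":[2,1,-66],"twist":[0,0,0],"fingers":255},{"translation":[2,1,-66],"twist":[0,0,0],"fingers":255},{"translation":[2,1,-66],"twist":[0,0,0],"fingers":255},{"translation":[2,1,-66],"twist":[0,0,0],"fingers":255}]' --force 30

```text
t: 3.62
eef_pos: [0.4871, 0.4022, 0.0159]
orientation: [2.538, 1.569, 0.895]
wrist_force: [-0.9, 0.0, 8.3]
gripper_width: 0.0558
```

Run:
```python
from h import *
st(); f=grab("wrist","w5")
```

```text
t 3.62 tcp mm [487.1 402.2  15.9] toolx [ 0.001  0.001 -1.   ] jaw ang deg -4.12 w 55.8 F [-0.9  0.   8.3] q [-0.99  0.69  0.33  1.77 -0.32  0.73 -0.57]
```

View pics/w5.png

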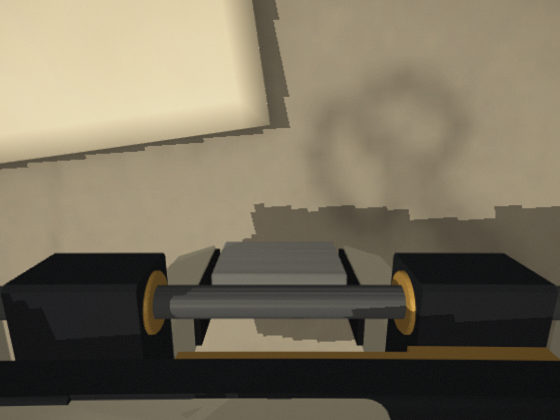

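Request:
carry_out --deltas '[{"translation":[0,0,30],"twist":[0,0,0],"fingers":255},{"translation":[0,0,85],"twist":[0,0,0],"fingers":255},{"translation":[0,0,85],"twist":[0,0,0],"fingers":255},{"translation":[0,0,85],"twist":[0,0,0],"fingers":255}]'

```text
t: 4.18
eef_pos: [0.4862, 0.4016, 0.0995]
orientation: [-1.416, 1.57, -3.059]
wrist_force: [-0.3, -0.5, -2.6]
gripper_width: 0.0556
```

Run:
```python
from h import *
s,R,a=st(); f=grab("wrist","w6",(150,210,430,380),2.8)
T=f["T"]; print((T[:3,3]-s["eef_pos"]).round(4))
```

```text
t 4.17 tcp mm [486.2 401.6  99.5] toolx [-0. -0. -1.] jaw ang deg -4.12 w 55.6 F [-0.3 -0.5 -2.6] q [-1.03  0.59  0.38  1.72 -0.27  0.89 -0.6 ]
[0.0041 0.0715 0.158 ]
```

View pics/w6.png

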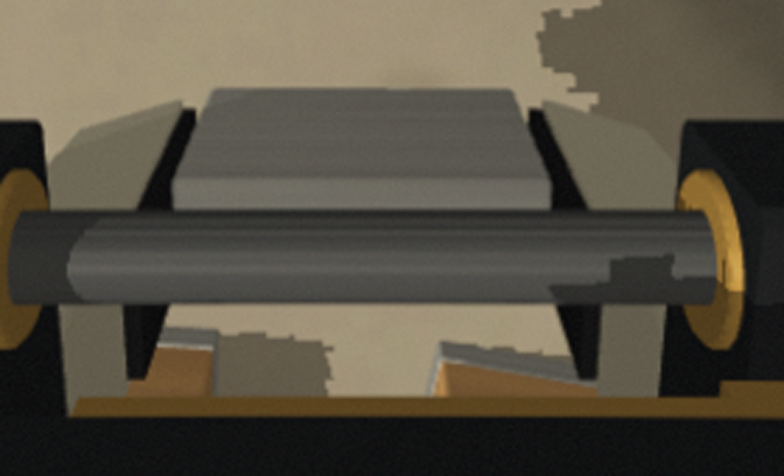

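```bash
cat >> h.py <<'E'
def held(f,s,u,rtop,rbot,h,halfw):
    """held thing: +y face top/bottom edge rows at column u -> y, z relative to TCP (assumes face normal ~ world y)"""
    o,d=ray(f,[(u,rtop),(u,rbot)]); 
    # o.y+dy1*t1=o.y+dy2*t2 ; dz1*t1-dz2*t2=h
    t=np.linalg.solve([[d[0,1],-d[1,1]],[d[0,2],-d[1,2]]],[0,h])
    P=o+d*t[:,None]
    print("face y rel tcp %.1f centre y rel tcp %.1f  bottom rel tcp z %.1f"%((P[0,1]-s["eef_pos"][1])*1e3,(P[0,1]-s["eef_pos"][1]-halfw)*1e3,(P[1,2]-s["eef_pos"][2])*1e3))
E
python3 - <<'E'
from h import *
s,R,a=st(); f=grab("wrist")
held(f,s,279.5,273.6,241.4,.04,.008)
print(onz(f,[(212,273.6),(347,273.6)],s["eef_pos"][2]-.012+.04))
E
```

```text
t 4.22 tcp mm [485.7 401.3  98.7] toolx [-0.002 -0.001 -1.   ] jaw ang deg -4.12 w 55.8 F [-0.2 -0.4 -2.2] q [-1.03  0.59  0.38  1.72 -0.27  0.89 -0.6 ]
face y rel tcp 3.7 centre y rel tcp -4.3  bottom rel tcp z -25.1
[[0.45908709 0.413137   0.12671341]
 [0.51231504 0.40929426 0.12671341]]
```

Request:
carry_out --deltas '[{"translation":[-12,-50,20],"twist":[0,0,0.058],"fingers":255},{"translation":[-24,-110,25],"twist":[0,0,0.058],"fingers":255},{"translation":[-36,-170,25],"twist":[0,0,0.058],"fingers":255},{"translation":[-48,-230,25],"twist":[0,0,0.058],"fingers":255},{"translation":[-60,-285,25],"twist":[0,0,0.058],"fingers":255},{"translation":[-62,-320,25],"twist":[0,0,0.058],"fingers":255},{"translation":[-62,-320,25],"twist":[0,0,0.058],"fingers":255}]'

```text
t: 5.15
eef_pos: [0.4235, 0.0787, 0.1241]
orientation: [-0.986, 1.569, -2.576]
wrist_force: [1.1, 0.4, -1.1]
gripper_width: 0.0557
```

Run:
```python
from h import *
s,R,a=st(); f=grab("wrist","w7")
import pickle; pickle.dump(f,open("w7.pkl","wb"))
```

```text
t 5.15 tcp mm [423.5  78.7 124.1] toolx [-0.002 -0.001 -1.   ] jaw ang deg -1.08 w 55.7 F [ 1.1  0.4 -1.1] q [-0.68  0.26  0.45  2.18 -0.17  0.74 -0.13]
```

View pics/w7.png

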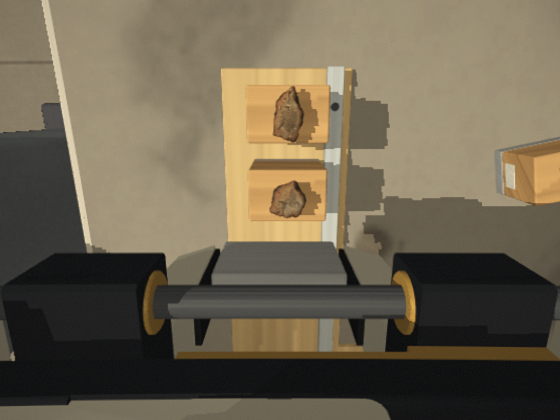

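Run:
```python
from h import *
import pickle
f=pickle.load(open("w7.pkl","rb"));im=f["pixels"]
cv2.imwrite("pics/w7a.png",cv2.resize(im[60:250,215:365],None,fx=4,fy=3,interpolation=cv2.INTER_CUBIC)[:,:,::-1])
cv2.imwrite("pics/w7b.png",cv2.resize(im[130:220,480:560],None,fx=6,fy=6,interpolation=cv2.INTER_CUBIC)[:,:,::-1])
```

```text
(no output)
```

View pics/w7a.png

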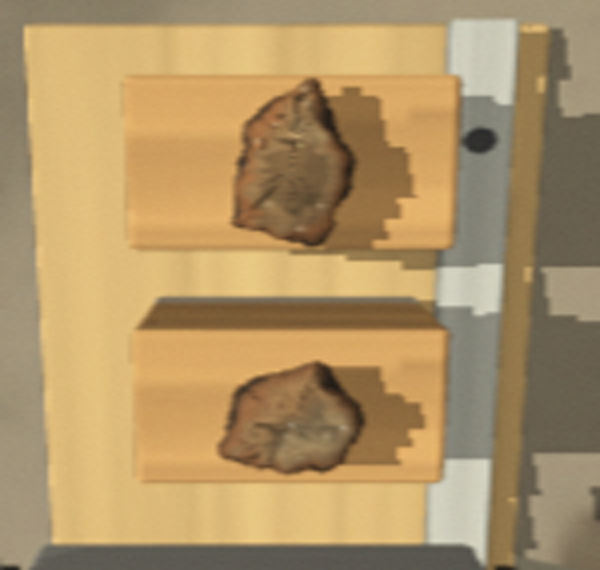

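View pics/w7b.png

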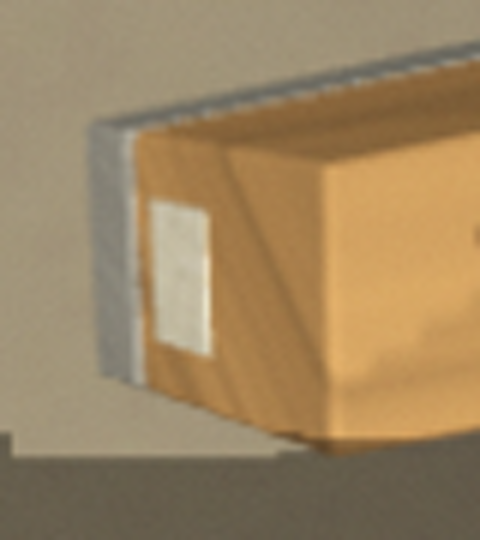

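```bash
cat >> h.py <<'E'
def c2(pts,off,kx,ky):
    p=np.array(pts,float); return np.stack([(p[:,0]+.5)/kx-.5+off[0],(p[:,1]+.5)/ky-.5+off[1]],1)
E
python3 - <<'E'
from h import *
import pickle
f=pickle.load(open("w7.pkl","rb"))
a=quad(f,c2([(135,328),(447,328),(444,481),(137,481)],(215,60),4,3),.06)
b=quad(f,c2([(124,76),(459,76),(455,247),(127,248)],(215,60),4,3),.06)
print(np.linalg.norm(a-b),"row yaw",np.degrees(np.arctan2(-(b-a)[0],(b-a)[1])))
print("board corner FL",onz(f,c2([(25,25)],(215,60),4,3),.006), "front edge pt",onz(f,c2([(52,545)],(215,60),4,3),.006))
print("batten near top edge",onz(f,c2([(427,540),(450,20)],(215,60),4,3),.014))
B=onz(f,c2([(90,125),(103,375)],(480,130),6,6),0)
for H in (.038,.046,.054):
    Tt=onz(f,c2([(325,165),(328,452)],(480,130),6,6),H); print(H,(Tt-B)[:,:2].round(4))
print(B, np.linalg.norm(B[0]-B[1]))
E
```

```text
centre mm [428.1  99.2] len 49.2 wid 33.2 yaw -1.10
centre mm [428.8 148.7] len 49.5 wid 32.8 yaw -1.02
0.04948070501322565 row yaw -0.8291572969847933
board corner FL [[0.38266546 0.18098557 0.006     ]] front edge pt [[0.37971429 0.04871052 0.006     ]]
batten near top edge [[0.45553817 0.05165085 0.014     ]
 [0.45784542 0.1797471  0.014     ]]
0.038 [[ 0.004  -0.0006]
 [ 0.0036 -0.0008]]
0.046 [[-0.0015  0.0005]
 [-0.0021  0.0014]]
0.054 [[-0.0071  0.0016]
 [-0.0079  0.0036]]
[[0.58984172 0.11745596 0.        ]
 [0.59626347 0.08437082 0.        ]] 0.03370260147456637
```

Request:
carry_out --deltas '[{"translation":[0,-10,-30],"twist":[0,0,0],"fingers":255},{"translation":[0,-10,-65],"twist":[0,0,0],"fingers":255},{"translation":[0,-10,-93],"twist":[0,0,0],"fingers":255},{"translation":[0,-10,-93],"twist":[0,0,0],"fingers":255},{"translation":[0,-10,-93],"twist":[0,0,0],"fingers":255}]'

```text
t: 5.82
eef_pos: [0.4243, 0.072, 0.0319]
orientation: [-1.251, 1.57, -2.835]
wrist_force: [-0.3, -1.8, -2.8]
gripper_width: 0.056
```

Run:
```python
from h import *
s,R,a=st(); f=grab("wrist","w8"); s,R,a=st(); grab("side","s8",(190,210,290,310),6)
```

```text
t 5.83 tcp mm [424.3  72.   31.9] toolx [-0.001 -0.    -1.   ] jaw ang deg -0.78 w 56.0 F [-0.3 -1.8 -2.8] q [-0.57  0.44  0.36  2.26 -0.32  0.49  0.03]
t 5.88 tcp mm [424.5  72.   32.2] toolx [-0.  0. -1.] jaw ang deg -0.78 w 55.9 F [-1.5 -3.3 -2.9] q [-0.57  0.44  0.36  2.26 -0.32  0.49  0.03]
```

View pics/w8.png

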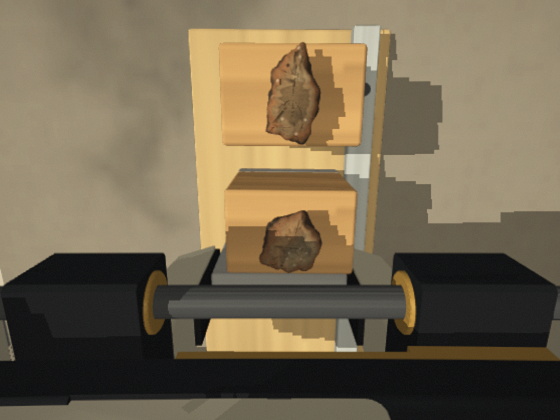

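View pics/s8.png

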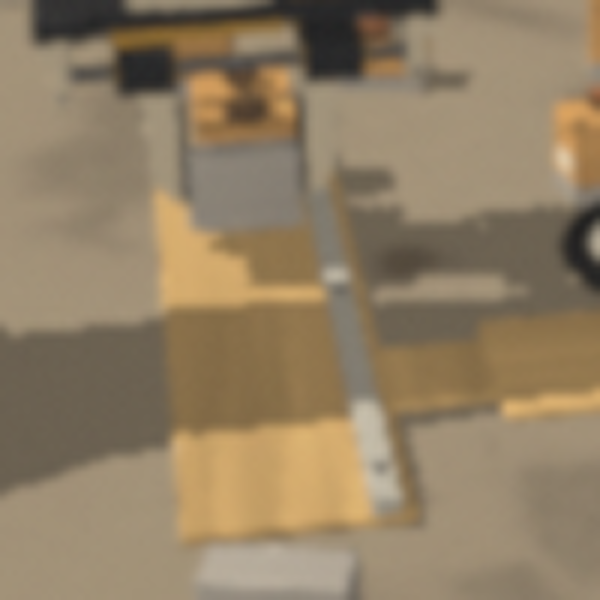

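Request:
carry_out --deltas '[{"translation":[0,-1,-5],"twist":[0,0,0],"fingers":255},{"translation":[0,-1,-8],"twist":[0,0,0],"fingers":255},{"translation":[0,-1,-9.5],"twist":[0,0,0],"fingers":255},{"translation":[0,-1,-9.5],"twist":[0,0,0],"fingers":255},{"translation":[0,-1,-9.5],"twist":[0,0,0],"fingers":255}]'

```text
t: 6.55
eef_pos: [0.4247, 0.0707, 0.0223]
orientation: [2.226, 1.571, 0.641]
wrist_force: [-0.1, -0.5, -2.2]
gripper_width: 0.0556
```

Run:
```python
from h import *
s,R,a=st(); grab("side","s9",(190,210,290,310),6);s,R,a=st();
```

```text
t 6.55 tcp mm [424.7  70.7  22.3] toolx [ 0.  0. -1.] jaw ang deg -0.81 w 55.6 F [-0.1 -0.5 -2.2] q [-0.55  0.46  0.34  2.26 -0.33  0.47  0.04]
t 6.60 tcp mm [424.7  70.7  22.3] toolx [ 0.  0. -1.] jaw ang deg -0.81 w 56.1 F [ 0.1  0.  -0.9] q [-0.55  0.46  0.34  2.26 -0.33  0.47  0.04]
```

View pics/s9.png

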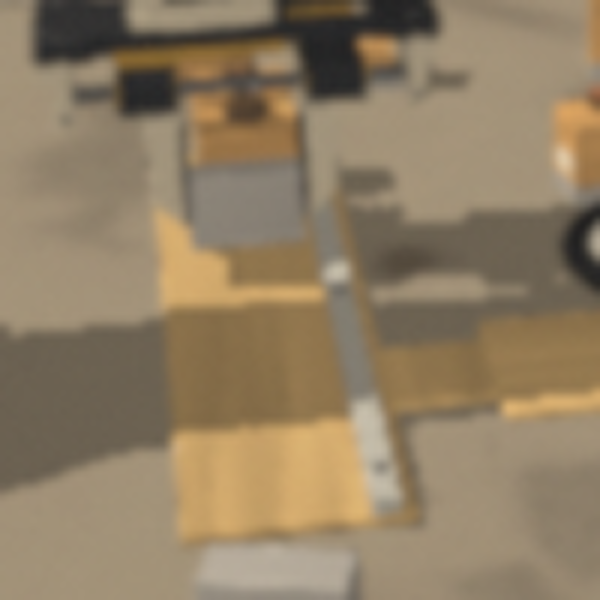

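Request:
carry_out --deltas '[{"translation":[0,0,-1.0],"twist":[0,0,0],"fingers":255},{"translation":[0,0,-1.5],"twist":[0,0,0],"fingers":255},{"translation":[0,0,-1.5],"twist":[0,0,0],"fingers":70},{"translation":[0,0,-1.5],"twist":[0,0,0],"fingers":70},{"translation":[0,0,-1.5],"twist":[0,0,0],"fingers":70},{"translation":[0,-3,-1.5],"twist":[0,0,0],"fingers":70},{"translation":[0,-3,-1.5],"twist":[0,0,0],"fingers":70},{"translation":[0,-3,-1.5],"twist":[0,0,0],"fingers":70}]'

```text
t: 7.6
eef_pos: [0.4247, 0.0676, 0.0207]
orientation: [1.387, 1.571, -0.198]
wrist_force: [0.1, -0.5, -0.5]
gripper_width: 0.0665
```

Run:
```python
from h import *
s,R,a=st(); grab("wrist","w10",(150,150,430,380),2.8);s,R,a=st();
```

```text
t 7.60 tcp mm [424.7  67.6  20.7] toolx [ 0. -0. -1.] jaw ang deg -0.82 w 66.5 F [ 0.1 -0.5 -0.5] q [-0.54  0.46  0.34  2.27 -0.33  0.46  0.05]
t 7.65 tcp mm [424.6  67.7  20.7] toolx [-0. -0. -1.] jaw ang deg -0.81 w 66.4 F [0.6 0.7 0.5] q [-0.54  0.46  0.34  2.27 -0.33  0.46  0.05]
```

View pics/w10.png

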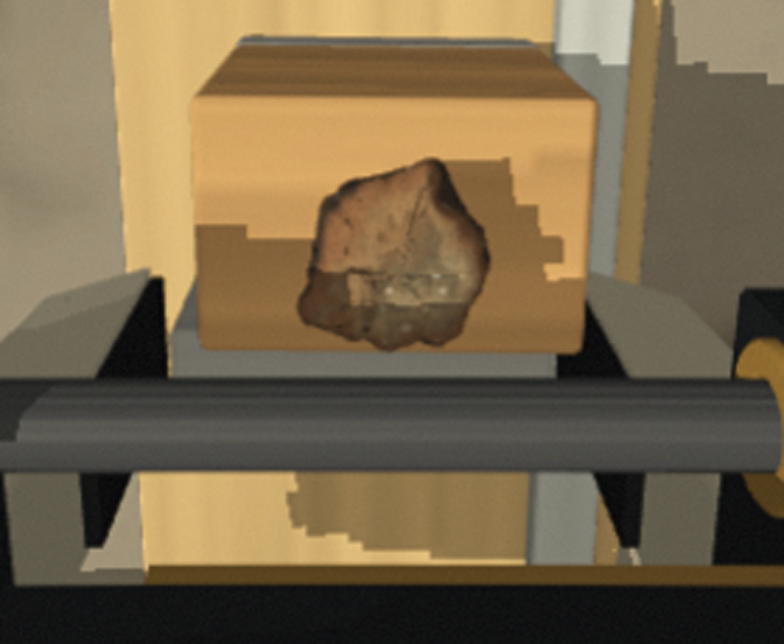

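Request:
carry_out --deltas '[{"translation":[0,0,0],"twist":[0,0,0],"fingers":255},{"translation":[0,0,0],"twist":[0,0,0],"fingers":255},{"translation":[0,0,0],"twist":[0,0,0],"fingers":255},{"translation":[0,1,0.5],"twist":[0,0,0],"fingers":255},{"translation":[0,2,0.5],"twist":[0,0,0],"fingers":255},{"translation":[0,2,0.5],"twist":[0,0,0],"fingers":255}]' --force 15

```text
t: 8.4
eef_pos: [0.4246, 0.0698, 0.0212]
orientation: [2.967, 1.571, 1.383]
wrist_force: [-0.1, -0.5, -1.7]
gripper_width: 0.0556
```

Run:
```python
from h import *
s,R,a=st(); grab("wrist");s,R,a=st();
```

```text
t 8.40 tcp mm [424.6  69.8  21.2] toolx [ 0.  0. -1.] jaw ang deg -0.80 w 55.6 F [-0.1 -0.5 -1.7] q [-0.55  0.46  0.34  2.26 -0.33  0.46  0.04]
t 8.45 tcp mm [424.6  69.8  21.2] toolx [ 0.  0. -1.] jaw ang deg -0.80 w 56.1 F [ 0.2  0.5 -1.5] q [-0.55  0.46  0.34  2.26 -0.33  0.46  0.05]
```

Request:
carry_out --deltas '[{"translation":[0,0.5,0],"twist":[0,0,0],"fingers":255},{"translation":[0,1,0],"twist":[0,0,0],"fingers":255},{"translation":[0,1,0],"twist":[0,0,0],"fingers":255}]'

```text
t: 8.82
eef_pos: [0.4246, 0.0705, 0.0212]
orientation: [0.029, 1.571, -1.556]
wrist_force: [-0.2, -1.7, -1.0]
gripper_width: 0.0562
```

Request:
carry_out --deltas '[{"translation":[0,0.5,0],"twist":[0,0,0],"fingers":255},{"translation":[0,1,0],"twist":[0,0,0],"fingers":255},{"translation":[0,1,0],"twist":[0,0,0],"fingers":255}]'

```text
t: 9.2
eef_pos: [0.4248, 0.0709, 0.0213]
orientation: [0.458, 1.57, -1.128]
wrist_force: [0.5, -5.0, -0.1]
gripper_width: 0.0561
```

Request:
carry_out --deltas '[{"translation":[0,-0.8,-0.5],"twist":[0,0,0],"fingers":255},{"translation":[0,-0.8,-0.5],"twist":[0,0,0],"fingers":60},{"translation":[0,-0.8,-0.5],"twist":[0,0,0],"fingers":60},{"translation":[0,-0.8,-0.5],"twist":[0,0,0],"fingers":60},{"translation":[0,-0.8,30],"twist":[0,0,0],"fingers":60},{"translation":[0,-0.8,90],"twist":[0,0,0],"fingers":60},{"translation":[0,-0.8,110],"twist":[0,0,0],"fingers":0},{"translation":[0,-0.8,110],"twist":[0,0,0],"fingers":0}]'

```text
t: 10.2
eef_pos: [0.4256, 0.0715, 0.1326]
orientation: [2.107, 1.567, 0.523]
wrist_force: [-0.4, 0.8, -0.4]
gripper_width: 0.0855
```

Run:
```python
from h import *
s,R,a=st(); f=grab("wrist","w11",(150,150,430,380),2.8);s,R,a=st(); grab("top","t11",(140,135,400,300),3)
```

```text
t 10.20 tcp mm [425.6  71.5 132.6] toolx [ 0.003  0.002 -1.   ] jaw ang deg -0.77 w 85.5 F [-0.4  0.8 -0.4] q [-0.69  0.25  0.49  2.17 -0.17  0.75 -0.11]
t 10.25 tcp mm [424.8  71.3 131.5] toolx [ 0.001  0.001 -1.   ] jaw ang deg -0.77 w 89.2 F [-0.2 -1.9 -0.5] q [-0.69  0.25  0.49  2.17 -0.17  0.75 -0.11]
```

View pics/w11.png

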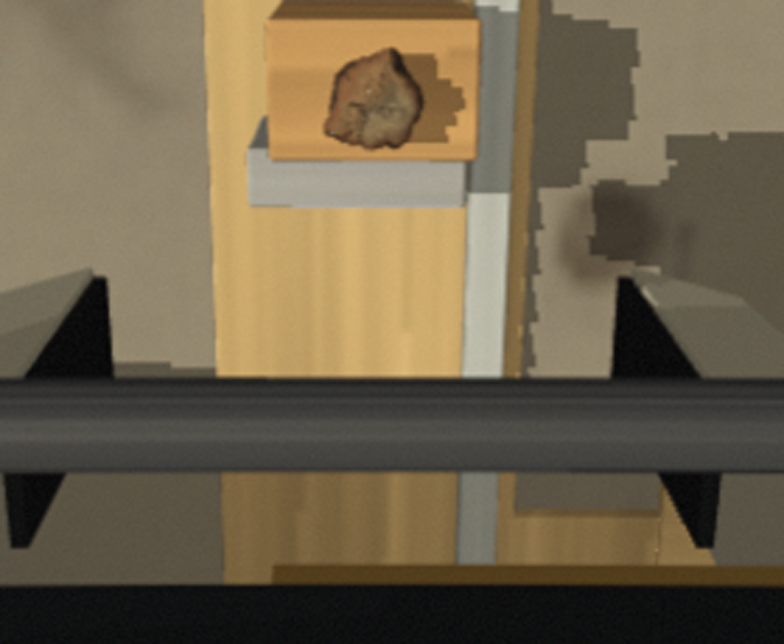

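View pics/t11.png

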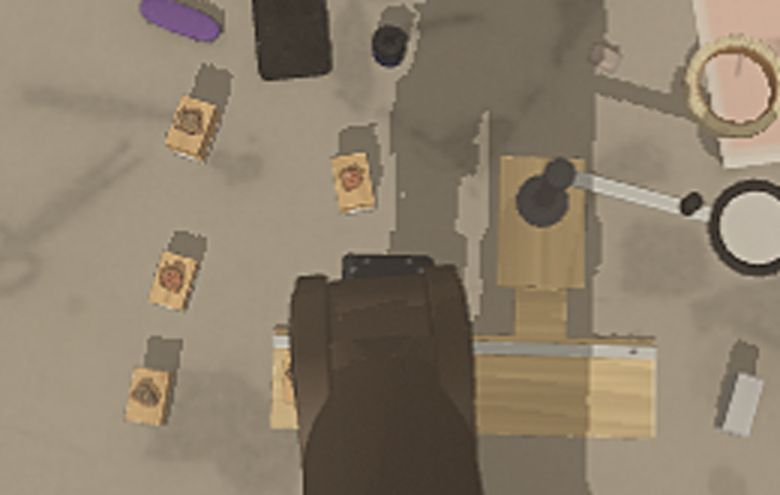

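Run:
```python
from h import *
s,R,a=st(); f=grab("wrist")
print(onz(f,c2([(249,207),(464,206)],(150,150),2.8,2.8),.046)*1000)
print(onz(f,c2([(268,160),(477,160)],(150,150),2.8,2.8),.06)*1000, s["eef_pos"])
```

```text
t 10.30 tcp mm [424.2  71.1 130.8] toolx [-0.  0. -1.] jaw ang deg -0.78 w 90.6 F [-0.5  0.6 -0.6] q [-0.69  0.25  0.49  2.17 -0.17  0.75 -0.11]
[[394.52963696  66.5615654   46.        ]
 [449.07129414  66.04982965  46.        ]]
[[401.2329738   82.50933281  60.        ]
 [450.55515145  81.80682233  60.        ]] [0.42423716 0.0710845  0.13077503]
```

Request:
carry_out --deltas '[{"translation":[30,40,30],"twist":[0,0,-0.1],"fingers":0},{"translation":[75,70,40],"twist":[0,0,-0.25],"fingers":0},{"translation":[120,100,40],"twist":[0,0,-0.403],"fingers":0},{"translation":[170,130,40],"twist":[0,0,-0.403],"fingers":0},{"translation":[220,150,40],"twist":[0,0,-0.403],"fingers":0},{"translation":[232,155,40],"twist":[0,0,-0.403],"fingers":0},{"translation":[232,155,40],"twist":[0,0,-0.403],"fingers":0}]'

```text
t: 11.22
eef_pos: [0.6565, 0.2256, 0.1685]
orientation: [-0.559, 1.567, -2.547]
wrist_force: [-0.7, -0.4, 0.3]
gripper_width: 0.0922
```

Run:
```python
from h import *
s,R,a=st(); f=grab("wrist","w12")
import pickle; pickle.dump(f,open("w12.pkl","wb")); s,R,a=st()
```

```text
t 11.22 tcp mm [656.5 225.6 168.5] toolx [-0.003 -0.002 -1.   ] jaw ang deg -23.91 w 92.2 F [-0.7 -0.4  0.3] q [-0.73  0.64  0.53  1.48 -0.34  1.12 -0.55]
t 11.28 tcp mm [655.9 225.2 169.2] toolx [-0.003 -0.002 -1.   ] jaw ang deg -23.93 w 91.9 F [ 0.  -0.2 -0.3] q [-0.73  0.63  0.53  1.48 -0.34  1.12 -0.55]
```

View pics/w12.png

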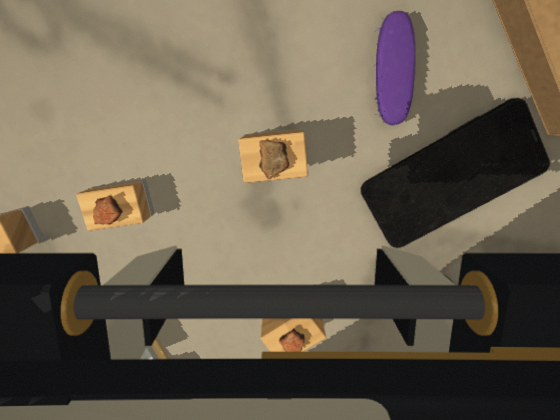

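Run:
```python
from h import *
import pickle
f=pickle.load(open("w12.pkl","rb"));im=f["pixels"]
cv2.imwrite("pics/w12a.png",cv2.resize(im[120:195,225:325],None,fx=7,fy=7,interpolation=cv2.INTER_CUBIC)[:,:,::-1])
```

```text
(no output)
```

View pics/w12a.png

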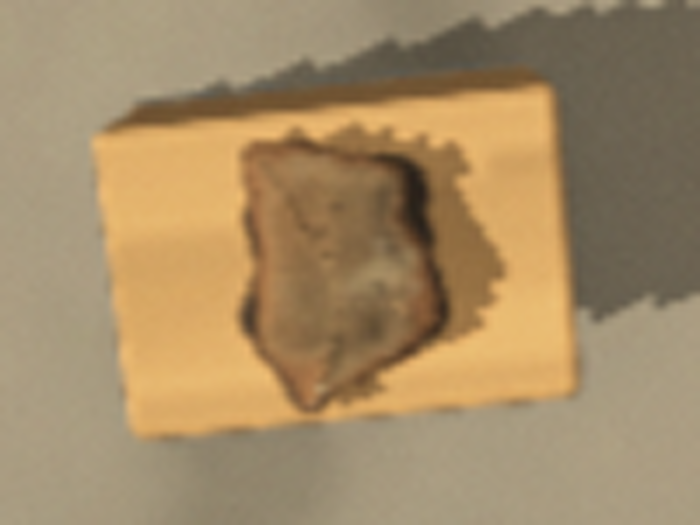

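Run:
```python
from h import *
import pickle
f=pickle.load(open("w12.pkl","rb"))
quad(f,c2([(97,132),(550,83),(578,392),(135,438)],(225,120),7,7),.054)
st()
```

```text
centre mm [666.8 262.2] len 48.8 wid 33.3 yaw -17.91
t 11.28 tcp mm [655.9 225.2 169.2] toolx [-0.003 -0.002 -1.   ] jaw ang deg -23.93 w 91.9 F [ 0.  -0.2 -0.3] q [-0.73  0.63  0.53  1.48 -0.34  1.12 -0.55]
```

Run:
```python
from h import *
import pickle
f=pickle.load(open("w12.pkl","rb"))
t=grab("top"); sd=grab("side")
# phone corner: wrist (400,245),(363,187); top crop (265,78),(328,72)->
for w,p in (((400,246),(265,79)),((363,187),(257,18)),((548,152),(330,72))):
    tp=c2([p],(140,135),3,3)[0]
    A=np.zeros((3,3));B=np.zeros(3)
    for ff,q in ((f,w),(t,tp)):
        o,d=ray(ff,[q]);d=d[0]/np.linalg.norm(d[0]);M=np.eye(3)-np.outer(d,d);A+=M;B+=M@o
    print(np.linalg.solve(A,B).round(3), [onz(f,[w],z).round(3)[0,:2] for z in (.03,.08)])
```

```text
[0.71  0.185 0.107] [array([0.735, 0.143]), array([0.727, 0.168])]
[0.74  0.209 0.081] [array([0.724, 0.206]), array([0.718, 0.22 ])]
[0.764 0.168 0.101] [array([0.87 , 0.173]), array([0.839, 0.193])]
```

Run:
```python
from h import *
import pickle
f=pickle.load(open("w12.pkl","rb"))
t=grab("top","t13",(180,90,300,190),6)
for w,tp in (((400,246),(249,158)),((363,187),(225,161)),((549,152),(246,112)),((520,100),(224,113))):
    A=np.zeros((3,3));B=np.zeros(3)
    for ff,q in ((f,w),(t,tp)):
        o,d=ray(ff,[q]);d=d[0]/np.linalg.norm(d[0]);M=np.eye(3)-np.outer(d,d);A+=M;B+=M@o
    print(np.linalg.solve(A,B).round(3))
```

```text
[0.737 0.134 0.01 ]
[0.724 0.204 0.019]
[ 0.896  0.151 -0.019]
[ 0.879  0.214 -0.001]
```

View pics/t13.png

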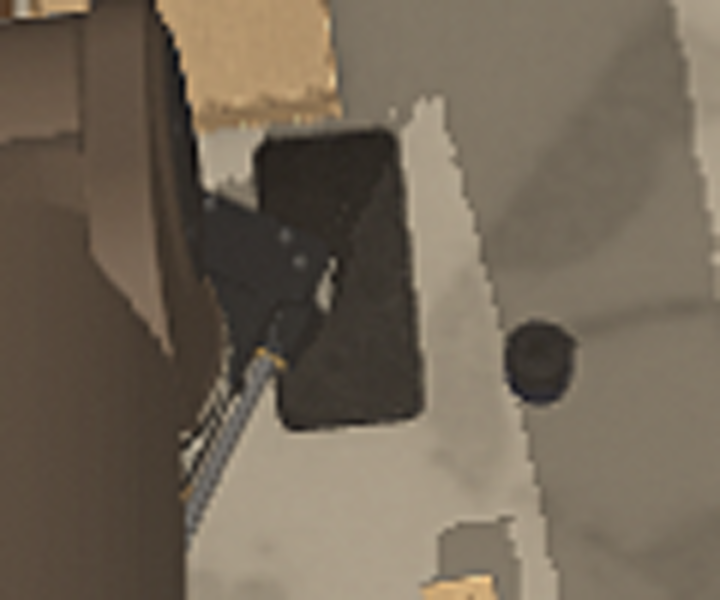

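Request:
carry_out --deltas '[{"translation":[10,36,-40],"twist":[0,0,0.105],"fingers":0},{"translation":[10,36,-95],"twist":[0,0,0.105],"fingers":0},{"translation":[10,36,-135],"twist":[0,0,0.105],"fingers":0},{"translation":[10,36,-151],"twist":[0,0,0.105],"fingers":0},{"translation":[10,36,-151],"twist":[0,0,0.105],"fingers":100},{"translation":[10,36,-151],"twist":[0,0,0.105],"fingers":255},{"translation":[10,36,-151],"twist":[0,0,0.105],"fingers":255},{"translation":[10,36,-151],"twist":[0,0,0.105],"fingers":255}]' --force 30

```text
t: 12.42
eef_pos: [0.6672, 0.2621, 0.0214]
orientation: [2.37, 1.569, 0.487]
wrist_force: [0.1, 1.1, 0.8]
gripper_width: 0.0565
```

Run:
```python
from h import *
s,R,a=st(); f=grab("wrist","w14")
```

```text
t 12.43 tcp mm [667.2 262.1  21.4] toolx [ 0.001  0.001 -1.   ] jaw ang deg -17.88 w 56.5 F [0.1 1.1 0.8] q [-0.7   0.81  0.43  1.53 -0.4   0.89 -0.44]
```

View pics/w14.png

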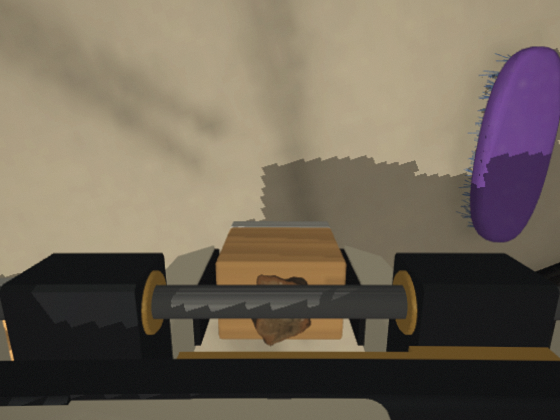

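Request:
carry_out --deltas '[{"translation":[0,0,0],"twist":[0,0,0],"fingers":255},{"translation":[0,0,0],"twist":[0,0,0],"fingers":255},{"translation":[0,0,40],"twist":[0,0,0],"fingers":255},{"translation":[0,0,90],"twist":[0,0,0],"fingers":255},{"translation":[-20,-20,120],"twist":[0,0,0.1],"fingers":255},{"translation":[-60,-50,120],"twist":[0,0,0.2],"fingers":255},{"translation":[-100,-80,120],"twist":[0,0,0.298],"fingers":255},{"translation":[-145,-110,120],"twist":[0,0,0.298],"fingers":255}]'

```text
t: 13.48
eef_pos: [0.5202, 0.1508, 0.14]
orientation: [-0.714, 1.571, -2.297]
wrist_force: [1.1, -0.1, -1.4]
gripper_width: 0.0498
```

Request:
carry_out --deltas '[{"translation":[-40,-45,0],"twist":[0,0,0],"fingers":255},{"translation":[-80,-90,-10],"twist":[0,0,0],"fingers":255},{"translation":[-97,-109,-30],"twist":[0,0,0],"fingers":255},{"translation":[-97,-109,-30],"twist":[0,0,0],"fingers":255},{"translation":[-97,-109,-30],"twist":[0,0,0],"fingers":255}]'

```text
t: 14.1
eef_pos: [0.4255, 0.0434, 0.1106]
orientation: [1.877, 1.57, 0.293]
wrist_force: [1.2, 0.4, -1.6]
gripper_width: 0.0499
```

Run:
```python
from h import *
s,R,a=st(); f=grab("wrist","w15")
```

```text
t 14.10 tcp mm [425.5  43.4 110.6] toolx [ 0.001  0.    -1.   ] jaw ang deg -0.79 w 49.9 F [ 1.2  0.4 -1.6] q [-0.6   0.28  0.46  2.2  -0.2   0.69 -0.02]
```

View pics/w15.png

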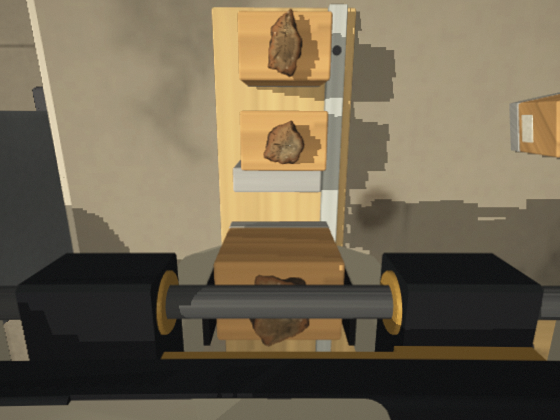

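Run:
```python
from h import *
s,R,a=st(); f=grab("wrist")
for r,z in ((222.5,.0895),(261,.1435)): print(onz(f,[(279,r)],z)[0]*1000-17*np.array([0,1,0]))
print(onz(f,[(232,191),(321,191)],.046)*1000)
```

```text
t 14.15 tcp mm [425.8  43.7 110.6] toolx [ 0.001  0.    -1.   ] jaw ang deg -0.76 w 49.8 F [-0.1  0.1 -1.5] q [-0.6   0.28  0.46  2.2  -0.2   0.69 -0.02]
[425.09296856  42.39239426  89.5       ]
[424.99779466  44.04206451 143.5       ]
[[395.43943796  67.19828752  46.        ]
 [451.9788546   66.39294062  46.        ]]
```

Request:
carry_out --deltas '[{"translation":[0,2,-40],"twist":[0,0,0],"fingers":255},{"translation":[0,3,-70],"twist":[0,0,0],"fingers":255},{"translation":[0,3,-82],"twist":[0,0,0],"fingers":255},{"translation":[0,3,-82],"twist":[0,0,0],"fingers":255},{"translation":[0,3,-83],"twist":[0,0,0],"fingers":255},{"translation":[0,3,-83],"twist":[0,0,0],"fingers":255}]'

```text
t: 14.95
eef_pos: [0.4252, 0.0461, 0.0279]
orientation: [1.886, 1.569, 0.301]
wrist_force: [-1.2, 1.0, -2.1]
gripper_width: 0.0498
```

Run:
```python
from h import *
s,R,a=st(); f=grab("wrist","w16"); st(); grab("side","s16",(190,210,290,310),6)
```

```text
t 14.95 tcp mm [425.2  46.1  27.9] toolx [ 0.001  0.    -1.   ] jaw ang deg -0.80 w 49.8 F [-1.2  1.  -2.1] q [-0.51  0.44  0.36  2.27 -0.34  0.48  0.1 ]
t 15.00 tcp mm [425.1  46.1  27.8] toolx [ 0.001  0.    -1.   ] jaw ang deg -0.80 w 50.2 F [ 0.7  0.1 -1.6] q [-0.51  0.44  0.36  2.27 -0.34  0.48  0.1 ]
```

View pics/w16.png

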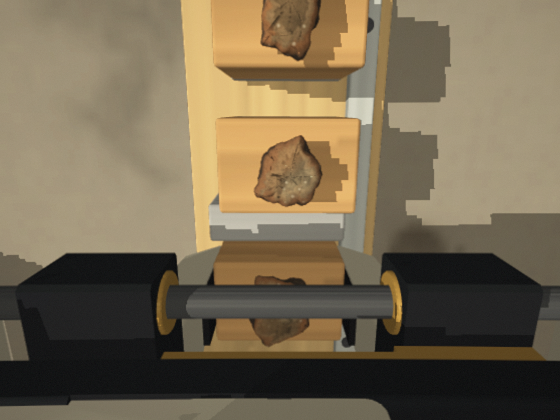

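View pics/s16.png

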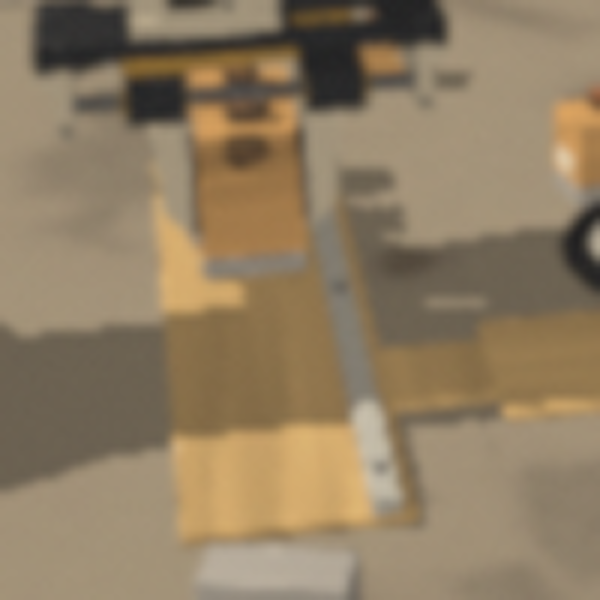

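Request:
carry_out --deltas '[{"translation":[0,1.5,-0.5],"twist":[0,0,0],"fingers":255},{"translation":[0,2.5,-0.5],"twist":[0,0,0],"fingers":255},{"translation":[0,2.5,-0.5],"twist":[0,0,0],"fingers":255}]'

```text
t: 15.42
eef_pos: [0.4246, 0.0485, 0.0268]
orientation: [0.338, 1.571, -1.247]
wrist_force: [-0.6, -0.5, -1.7]
gripper_width: 0.0494
```

Request:
carry_out --deltas '[{"translation":[0,0.5,0],"twist":[0,0,0],"fingers":255},{"translation":[0,1,0],"twist":[0,0,0],"fingers":255},{"translation":[0,1,0],"twist":[0,0,0],"fingers":255}]'

```text
t: 15.8
eef_pos: [0.4246, 0.0487, 0.0267]
orientation: [-0.03, 1.57, -1.615]
wrist_force: [0.0, -4.8, 0.7]
gripper_width: 0.0495
```

Request:
carry_out --deltas '[{"translation":[0,-0.9,-0.5],"twist":[0,0,0],"fingers":255},{"translation":[0,-0.9,-0.8],"twist":[0,0,0],"fingers":255},{"translation":[0,-0.9,-0.8],"twist":[0,0,0],"fingers":70},{"translation":[0,-0.9,-0.8],"twist":[0,0,0],"fingers":70},{"translation":[0,-0.9,-0.8],"twist":[0,0,0],"fingers":70},{"translation":[0,-0.9,40],"twist":[0,0,0],"fingers":70},{"translation":[0,-0.9,95],"twist":[0,0,0],"fingers":70},{"translation":[0,-0.9,105],"twist":[0,0,0],"fingers":70}]'

```text
t: 16.8
eef_pos: [0.4264, 0.0489, 0.1344]
orientation: [1.959, 1.566, 0.374]
wrist_force: [0.5, 0.6, -1.5]
gripper_width: 0.0665
```

Run:
```python
from h import *
s,R,a=st(); f=grab("wrist","w17"); s,R,a=st()
```

```text
t 16.80 tcp mm [426.4  48.9 134.4] toolx [ 0.005  0.002 -1.   ] jaw ang deg -0.80 w 66.5 F [ 0.5  0.6 -1.5] q [-0.66  0.24  0.51  2.18 -0.17  0.75 -0.05]
t 16.85 tcp mm [426.   49.  134.1] toolx [ 0.004  0.002 -1.   ] jaw ang deg -0.79 w 66.6 F [0.1 0.4 0.9] q [-0.66  0.24  0.51  2.18 -0.17  0.75 -0.05]
```

View pics/w17.png

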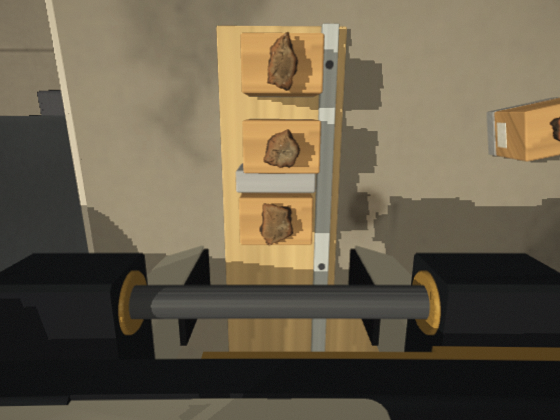

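Run:
```python
from h import *
s,R,a=st(); f=grab("wrist","w18",(210,20,360,255),2.5); import pickle; pickle.dump(f,open("w18.pkl","wb")); st()
```

```text
t 16.85 tcp mm [426.   49.  134.1] toolx [ 0.004  0.002 -1.   ] jaw ang deg -0.79 w 66.6 F [0.1 0.4 0.9] q [-0.66  0.24  0.51  2.18 -0.17  0.75 -0.05]
t 16.90 tcp mm [425.3  49.  132.6] toolx [ 0.002  0.001 -1.   ] jaw ang deg -0.77 w 66.8 F [ 0.3  0.4 -0.4] q [-0.66  0.25  0.51  2.18 -0.18  0.75 -0.05]
```

View pics/w18.png

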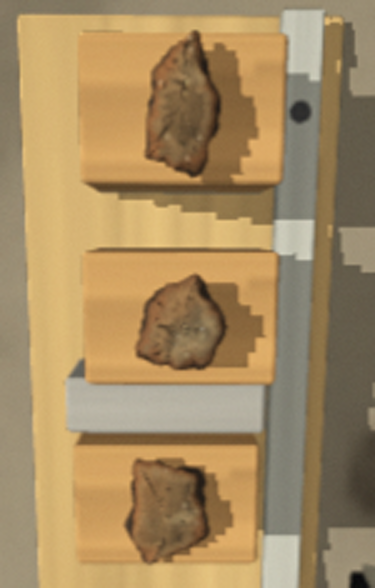

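Run:
```python
from h import *
import pickle; f=pickle.load(open("w18.pkl","rb"))
k=(210,20),2.5,2.5
quad(f,c2([(79,31),(285,33),(282,185),(83,184)],*k),.06)
quad(f,c2([(85,250),(277,250),(273,383),(87,383)],*k),.06)
quad(f,c2([(75,437),(259,436),(256,562),(77,562)],*k),.06)
print(onz(f,c2([(66,431),(263,430)],*k),.046)*1000)
```

```text
centre mm [429.  148.4] len 48.7 wid 33.9 yaw -1.19
centre mm [428.   99.1] len 48.4 wid 33.6 yaw -0.85
centre mm [423.7  50.3] len 49.1 wid 35.5 yaw -0.74
[[395.60730502  66.86858028  46.        ]
 [450.98133739  66.30930864  46.        ]]
```

Request:
carry_out --deltas '[{"translation":[0,22.2,-20],"twist":[0,0,0],"fingers":70},{"translation":[0,22.2,-75],"twist":[0,0,0],"fingers":70},{"translation":[0,22.2,-110],"twist":[0,0,0],"fingers":70},{"translation":[0,22.2,-110],"twist":[0,0,0],"fingers":70},{"translation":[0,22.2,-110],"twist":[0,0,0],"fingers":255},{"translation":[0,22.2,-110],"twist":[0,0,0],"fingers":255},{"translation":[0,22.2,-110],"twist":[0,0,0],"fingers":255},{"translation":[0,22.2,-110],"twist":[0,0,0],"fingers":255}]' --force 25

```text
t: 17.9
eef_pos: [0.4252, 0.0707, 0.0225]
orientation: [1.905, 1.569, 0.32]
wrist_force: [-0.9, -2.2, 8.3]
gripper_width: 0.0558
```

Run:
```python
from h import *
s,R,a=st(); f=grab("wrist","w19",(150,60,430,380),2);
```

```text
t 17.90 tcp mm [425.2  70.7  22.5] toolx [ 0.002  0.    -1.   ] jaw ang deg -0.82 w 55.8 F [-0.9 -2.2  8.3] q [-0.57  0.46  0.37  2.27 -0.36  0.47  0.08]
```

View pics/w19.png

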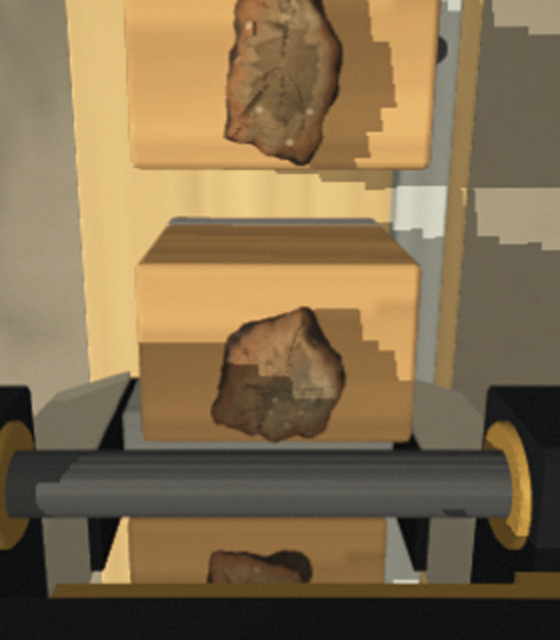

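Request:
carry_out --deltas '[{"translation":[0,0,8],"twist":[0,0,0],"fingers":255},{"translation":[0,0,25],"twist":[0,0,0],"fingers":255},{"translation":[0,0,60],"twist":[0,0,0],"fingers":255},{"translation":[0,0,100],"twist":[0,0,0],"fingers":255},{"translation":[0,-20,100],"twist":[0,0,0],"fingers":255},{"translation":[0,-53,100],"twist":[0,0,0],"fingers":255},{"translation":[0,-53,100],"twist":[0,0,0],"fingers":255}]'

```text
t: 18.82
eef_pos: [0.4244, 0.0159, 0.1224]
orientation: [1.653, 1.57, 0.065]
wrist_force: [-0.2, 0.7, -1.1]
gripper_width: 0.0557
```

Run:
```python
from h import *
s,R,a=st(); f=grab("wrist","w20"); import pickle; pickle.dump(f,open("w20.pkl","wb"))
```

```text
t 18.82 tcp mm [424.4  15.9 122.4] toolx [ 0.001  0.    -1.   ] jaw ang deg -0.99 w 55.7 F [-0.2  0.7 -1.1] q [-0.61  0.26  0.54  2.2  -0.2   0.72  0.05]
```

View pics/w20.png

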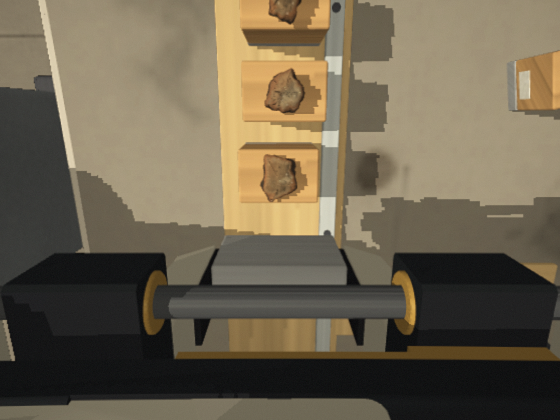

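Request:
carry_out --deltas '[{"translation":[0,0,-50],"twist":[0,0,0],"fingers":255},{"translation":[0,0,-90],"twist":[0,0,0],"fingers":255},{"translation":[0,0,-99],"twist":[0,0,0],"fingers":255},{"translation":[0,0,-99.5],"twist":[0,0,0],"fingers":255},{"translation":[0,1,-99.8],"twist":[0,0,0],"fingers":255},{"translation":[0,2,-99.8],"twist":[0,0,0],"fingers":255},{"translation":[0,2,-99.8],"twist":[0,0,0],"fingers":255}]'

```text
t: 19.75
eef_pos: [0.425, 0.02, 0.0224]
orientation: [1.906, 1.57, 0.322]
wrist_force: [0.3, -0.1, -2.3]
gripper_width: 0.0557
```

Request:
carry_out --deltas '[{"translation":[0,0.5,0],"twist":[0,0,0],"fingers":255},{"translation":[0,1,0],"twist":[0,0,0],"fingers":255},{"translation":[0,1,0],"twist":[0,0,0],"fingers":255}]'

```text
t: 20.12
eef_pos: [0.4247, 0.0206, 0.022]
orientation: [0.726, 1.571, -0.859]
wrist_force: [1.1, 0.0, -0.9]
gripper_width: 0.0561
```

Request:
carry_out --deltas '[{"translation":[0,-0.3,-0.8],"twist":[0,0,0],"fingers":255},{"translation":[0,-0.3,-0.8],"twist":[0,0,0],"fingers":65},{"translation":[0,-0.3,-0.8],"twist":[0,0,0],"fingers":65},{"translation":[0,-0.3,-0.8],"twist":[0,0,0],"fingers":65},{"translation":[0,-0.3,40],"twist":[0,0,0],"fingers":65},{"translation":[0,-0.3,100],"twist":[0,0,0],"fingers":65},{"translation":[0,-0.3,110],"twist":[0,0,0],"fingers":65},{"translation":[0,-0.3,110],"twist":[0,0,0],"fingers":65}]'

```text
t: 21.12
eef_pos: [0.4249, 0.0209, 0.1322]
orientation: [2.19, 1.569, 0.606]
wrist_force: [-0.0, -0.1, 0.0]
gripper_width: 0.0685
```

Run:
```python
from h import *
s,R,a=st(); f=grab("wrist","w21"); import pickle; pickle.dump(f,open("w21.pkl","wb"))
```

```text
t 21.12 tcp mm [424.9  20.9 132.2] toolx [ 0.001  0.001 -1.   ] jaw ang deg -0.76 w 68.5 F [-0.  -0.1  0. ] q [-0.66  0.25  0.58  2.19 -0.2   0.75  0.05]
```

View pics/w21.png

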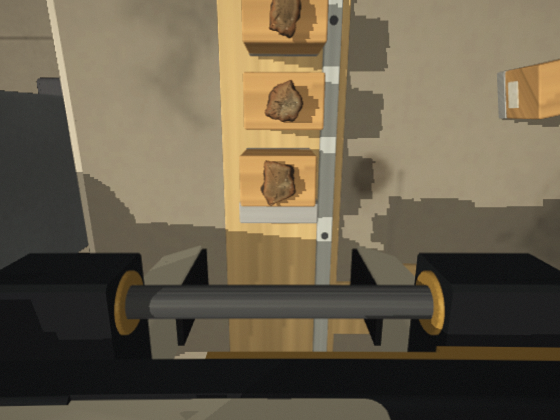

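Request:
carry_out --deltas '[{"translation":[55,15,15],"twist":[0,0,0.07],"fingers":0},{"translation":[110,30,25],"twist":[0,0,0.14],"fingers":0},{"translation":[165,42,25],"twist":[0,0,0.206],"fingers":0},{"translation":[200,45,25],"twist":[0,0,0.206],"fingers":0},{"translation":[200,45,25],"twist":[0,0,0.206],"fingers":0},{"translation":[200,45,25],"twist":[0,0,0.206],"fingers":0}]'

```text
t: 21.92
eef_pos: [0.623, 0.0648, 0.1549]
orientation: [-1.564, 1.567, -2.944]
wrist_force: [0.2, 0.1, -0.6]
gripper_width: 0.0921
```

Run:
```python
from h import *
import pickle
f=pickle.load(open("w21.pkl","rb"))
print(onz(f,[(240,221.5),(316,221)],.046)*1000)
s,R,a=st(); f=grab("wrist","w22"); pickle.dump(f,open("w22.pkl","wb"));st()
```

```text
[[396.24017861  17.52319448  46.        ]
 [450.46124903  17.10727612  46.        ]]
t 21.93 tcp mm [623.   64.8 154.9] toolx [-0.004 -0.001 -1.   ] jaw ang deg 10.95 w 92.1 F [ 0.2  0.1 -0.6] q [-0.52  0.53  0.5   1.68 -0.29  1.    0.27]
t 21.98 tcp mm [622.9  64.9 155.5] toolx [-0.003 -0.    -1.   ] jaw ang deg 10.95 w 92.0 F [ 0.1 -0.8 -0.6] q [-0.52  0.53  0.5   1.68 -0.29  1.    0.27]
```

View pics/w22.png

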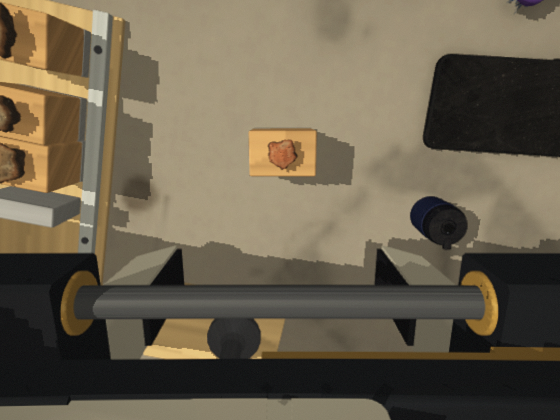

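Run:
```python
from h import *
import pickle
f=pickle.load(open("w22.pkl","rb"))
cv2.imwrite("pics/w22a.png",cv2.resize(f["pixels"][115:190,235:335],None,fx=7,fy=7,interpolation=cv2.INTER_CUBIC)[:,:,::-1])
```

```text
(no output)
```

View pics/w22a.png

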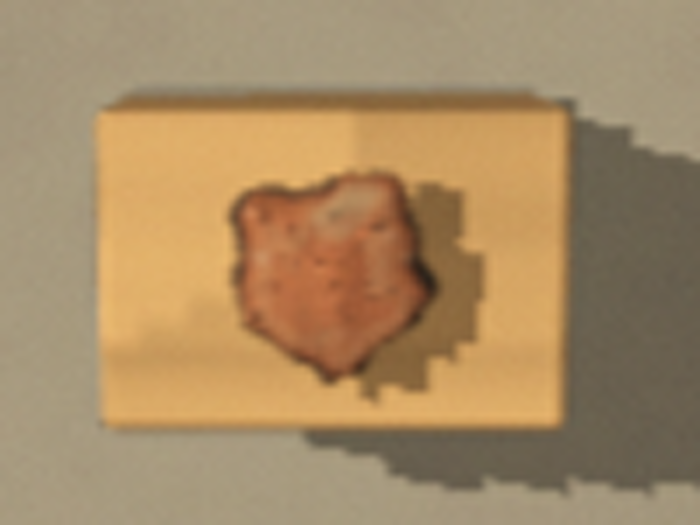

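Run:
```python
from h import *
import pickle
f=pickle.load(open("w22.pkl","rb"))
quad(f,c2([(97,110),(570,110),(565,427),(103,427)],(235,115),7,7),.046)
```

```text
centre mm [616.1 106.3] len 49.4 wid 33.2 yaw 10.93
```

Request:
carry_out --deltas '[{"translation":[-8.5,40.5,-40],"twist":[0,0,0],"fingers":0},{"translation":[-8.5,40.5,-95],"twist":[0,0,0],"fingers":0},{"translation":[-8.5,40.5,-130],"twist":[0,0,0],"fingers":0},{"translation":[-8.5,40.5,-140],"twist":[0,0,0],"fingers":0},{"translation":[-8.5,40.5,-140],"twist":[0,0,0],"fingers":100},{"translation":[-8.5,40.5,-140],"twist":[0,0,0],"fingers":255},{"translation":[-8.5,40.5,-140],"twist":[0,0,0],"fingers":255},{"translation":[-8.5,40.5,-140],"twist":[0,0,0],"fingers":255}]' --force 30

```text
t: 22.98
eef_pos: [0.6166, 0.106, 0.0178]
orientation: [1.706, 1.569, 0.327]
wrist_force: [-0.3, 0.2, 0.1]
gripper_width: 0.0564
```

Request:
carry_out --deltas '[{"translation":[0,0,0],"twist":[0,0,0],"fingers":255},{"translation":[0,0,0],"twist":[0,0,0],"fingers":255},{"translation":[0,0,40],"twist":[0,0,0],"fingers":255},{"translation":[0,0,95],"twist":[0,0,0],"fingers":255},{"translation":[-30,-15,110],"twist":[0,0,-0.1],"fingers":255},{"translation":[-80,-35,110],"twist":[0,0,-0.206],"fingers":255},{"translation":[-135,-60,110],"twist":[0,0,-0.206],"fingers":255},{"translation":[-170,-90,100],"twist":[0,0,-0.206],"fingers":255}]'

```text
t: 23.98
eef_pos: [0.4434, 0.0156, 0.1168]
orientation: [-2.272, 1.57, 2.428]
wrist_force: [0.2, 0.6, -1.7]
gripper_width: 0.0502
```

Request:
carry_out --deltas '[{"translation":[-15,-15,0],"twist":[0,0,0],"fingers":255},{"translation":[-21,-22,-10],"twist":[0,0,0],"fingers":255},{"translation":[-21,-22,-10],"twist":[0,0,0],"fingers":255},{"translation":[-21,-22,-10],"twist":[0,0,0],"fingers":255}]'

```text
t: 24.48
eef_pos: [0.4263, -0.0056, 0.1069]
orientation: [0.922, 1.57, -0.662]
wrist_force: [0.2, 0.6, -1.9]
gripper_width: 0.05
```

Run:
```python
from h import *
s,R,a=st(); f=grab("wrist","w23"); import pickle; pickle.dump(f,open("w23.pkl","wb"));st()
```

```text
t 24.48 tcp mm [426.3  -5.6 106.9] toolx [ 0.001 -0.    -1.   ] jaw ang deg -0.76 w 50.0 F [ 0.2  0.6 -1.9] q [-0.59  0.3   0.59  2.22 -0.26  0.69  0.17]
t 24.52 tcp mm [426.2  -5.5 106.9] toolx [ 0.001 -0.    -1.   ] jaw ang deg -0.75 w 49.7 F [-0.7  0.5 -2.2] q [-0.59  0.3   0.59  2.22 -0.26  0.69  0.17]
```

View pics/w23.png

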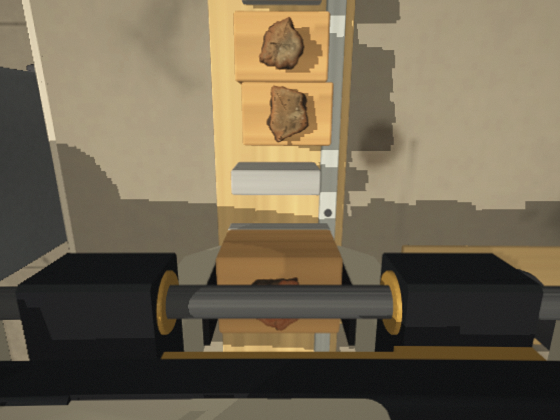

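Run:
```python
from h import *
import pickle
f=pickle.load(open("w23.pkl","rb"))
cv2.imwrite("pics/w23a.png",cv2.resize(f["pixels"][0:250,205:365],None,fx=2.4,fy=2.4,interpolation=cv2.INTER_CUBIC)[:,:,::-1])
for r,z in ((226,.0895),(257,.1355)): print(onz(f,[(279,r)],z)[0]*1000-17*np.array([0,1,0]))
print(onz(f,[(232,193.5),(320,193)],.046)*1000)
```

```text
[425.543089   -7.5428212  89.5      ]
[425.51030204  -5.30937525 135.5       ]
[[396.30344248  17.15493987  46.        ]
 [451.35475293  16.69829276  46.        ]]
```

View pics/w23a.png

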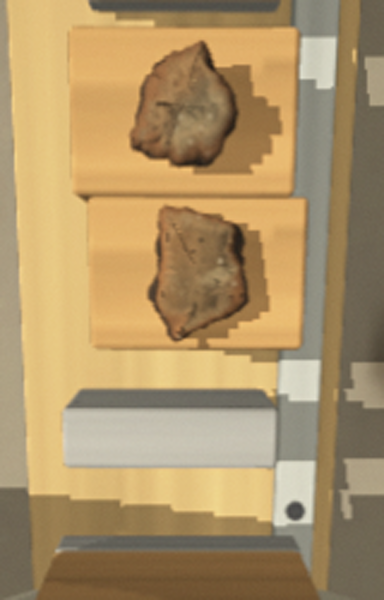

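Run:
```python
from h import *
import pickle
f=pickle.load(open("w23.pkl","rb"))
k=(205,0),2.4,2.4
quad(f,c2([(70,27),(299,30),(294,194),(75,192)],*k),.06)
quad(f,c2([(89,198),(305,199),(302,347),(91,348)],*k),.06)
```

```text
centre mm [428.2  98.6] len 48.9 wid 32.7 yaw -1.37
centre mm [430.6  64.6] len 49.0 wid 32.9 yaw -0.80
```

Request:
carry_out --deltas '[{"translation":[0,0,-40],"twist":[0,0,0],"fingers":255},{"translation":[0,0,-70],"twist":[0,0,0],"fingers":255},{"translation":[0,0,-82],"twist":[0,0,0],"fingers":255},{"translation":[0,0,-82.5],"twist":[0,0,0],"fingers":255},{"translation":[0,0,-83],"twist":[0,0,0],"fingers":255},{"translation":[0,1.5,-83],"twist":[0,0,0],"fingers":255},{"translation":[0,3,-83],"twist":[0,0,0],"fingers":255},{"translation":[0,3,-83],"twist":[0,0,0],"fingers":255}]'

```text
t: 25.52
eef_pos: [0.4253, -0.0028, 0.0242]
orientation: [1.988, 1.57, 0.404]
wrist_force: [-1.1, 1.4, -1.5]
gripper_width: 0.0504
```

Run:
```python
from h import *
s,R,a=st(); f=grab("wrist","w24"); st()
```

```text
t 25.52 tcp mm [425.3  -2.8  24.2] toolx [ 0.001  0.    -1.   ] jaw ang deg -0.78 w 50.4 F [-1.1  1.4 -1.5] q [-0.47  0.46  0.46  2.28 -0.44  0.48  0.33]
t 25.57 tcp mm [425.3  -2.9  24.1] toolx [ 0.  0. -1.] jaw ang deg -0.79 w 49.9 F [-0.1 -0.7 -2. ] q [-0.47  0.46  0.46  2.28 -0.44  0.48  0.33]
```

View pics/w24.png

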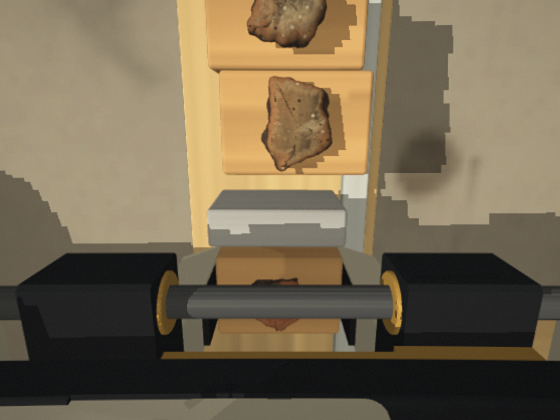

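Run:
```python
from h import *
f=grab("wrist","w25",(200,180,360,270),4.5); st()
for r in (246,247): print(r,onz(f,[(279,r)],.046)[0]*1000)
for r in (248,249): print(r,onz(f,[(279,r)],.0525)[0]*1000)
```

```text
t 25.62 tcp mm [425.2  -3.   24.1] toolx [ 0.  0. -1.] jaw ang deg -0.80 w 49.6 F [-0.1  0.6 -2.6] q [-0.47  0.46  0.46  2.28 -0.44  0.48  0.33]
246 [424.49652873  16.27089445  46.        ]
247 [424.49036015  15.83836608  46.        ]
248 [424.51250425  17.95209293  52.5       ]
249 [424.506612    17.53894256  52.5       ]
```

View pics/w25.png

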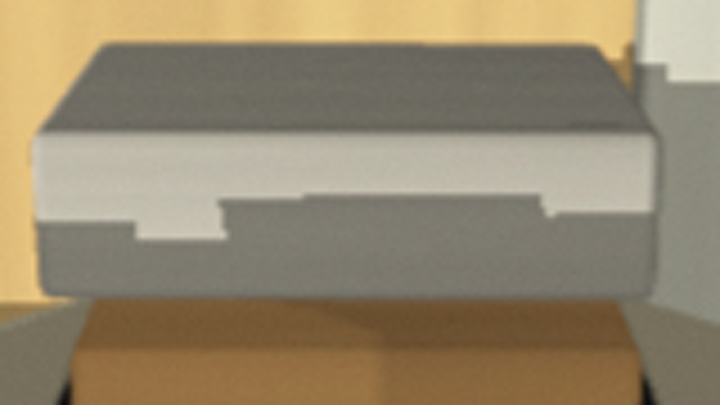

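Request:
carry_out --deltas '[{"translation":[0,1,0],"twist":[0,0,0],"fingers":255},{"translation":[0,1.6,-0.3],"twist":[0,0,0],"fingers":255},{"translation":[0,1.6,-0.3],"twist":[0,0,0],"fingers":255}]'

```text
t: 26.0
eef_pos: [0.4251, -0.0015, 0.0236]
orientation: [-0.971, 1.571, -2.556]
wrist_force: [-0.0, 0.1, -2.2]
gripper_width: 0.05
```

Run:
```python
from h import *
f=grab("wrist","w26",(200,180,360,270),4.5); st()
```

```text
t 26.05 tcp mm [425.1  -1.5  23.6] toolx [-0. -0. -1.] jaw ang deg -0.81 w 49.9 F [ 0.3  0.6 -2.7] q [-0.47  0.46  0.46  2.28 -0.44  0.48  0.33]
```

View pics/w26.png

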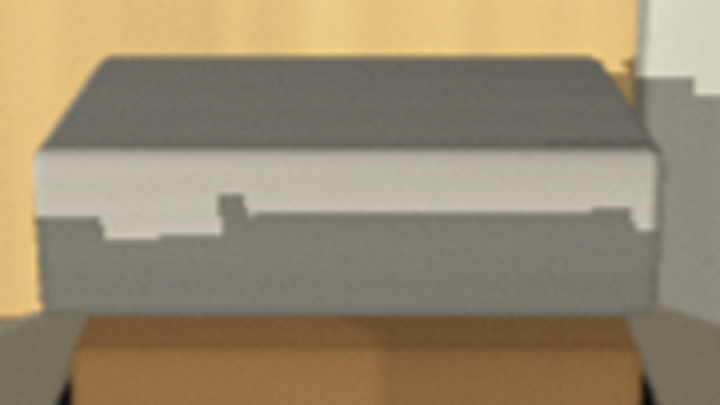

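Request:
carry_out --deltas '[{"translation":[0,0.3,-0.7],"twist":[0,0,0],"fingers":255},{"translation":[0,0.3,-0.7],"twist":[0,0,0],"fingers":70},{"translation":[0,0.3,-0.7],"twist":[0,0,0],"fingers":70},{"translation":[0,0.3,-0.7],"twist":[0,0,0],"fingers":70},{"translation":[0,0.3,40],"twist":[0,0,0],"fingers":70},{"translation":[0,0.3,90],"twist":[0,0,0],"fingers":70},{"translation":[0,20,106.3],"twist":[0,0,0],"fingers":70},{"translation":[0,20,106.3],"twist":[0,0,0],"fingers":70}]'

```text
t: 27.05
eef_pos: [0.426, 0.0199, 0.1309]
orientation: [2.113, 1.568, 0.53]
wrist_force: [-0.0, 0.4, -0.7]
gripper_width: 0.0666
```

Run:
```python
from h import *
s,R,a=st(); f=grab("wrist","w27"); st()
import pickle; pickle.dump(f,open("w27.pkl","wb"))
```

```text
t 27.05 tcp mm [426.   19.9 130.9] toolx [ 0.003  0.002 -1.   ] jaw ang deg -0.65 w 66.6 F [-0.   0.4 -0.7] q [-0.7   0.26  0.65  2.19 -0.23  0.75  0.09]
t 27.10 tcp mm [425.3  19.1 130. ] toolx [ 0.001  0.001 -1.   ] jaw ang deg -0.70 w 66.6 F [-0.9 -0.6  0.3] q [-0.7   0.26  0.65  2.19 -0.23  0.75  0.09]
```

View pics/w27.png

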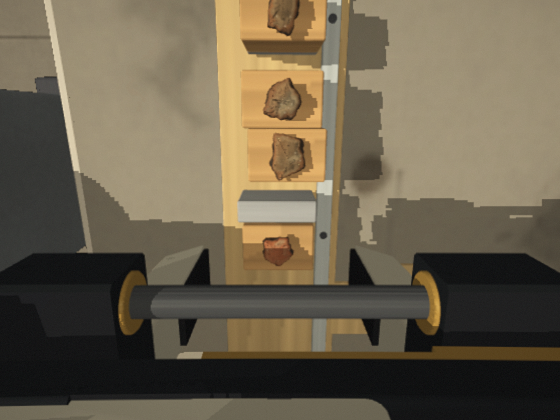

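Request:
carry_out --deltas '[{"translation":[2.5,44,-10],"twist":[0,0,0],"fingers":70},{"translation":[2.5,44,-60],"twist":[0,0,0],"fingers":70},{"translation":[2.5,44,-103],"twist":[0,0,0],"fingers":70},{"translation":[2.5,44,-103],"twist":[0,0,0],"fingers":70},{"translation":[2.5,44,-103],"twist":[0,0,0],"fingers":255},{"translation":[2.5,44,-103],"twist":[0,0,0],"fingers":255},{"translation":[2.5,44,-103],"twist":[0,0,0],"fingers":255},{"translation":[2.5,44,-103],"twist":[0,0,0],"fingers":255}]' --force 20

```text
t: 28.1
eef_pos: [0.429, 0.0625, 0.0283]
orientation: [1.85, 1.568, 0.265]
wrist_force: [0.7, -2.3, 8.3]
gripper_width: 0.0497
```

Request:
carry_out --deltas '[{"translation":[0,0,1.5],"twist":[0,0,0],"fingers":255},{"translation":[-1,-4,2],"twist":[0,0,0],"fingers":255},{"translation":[-2.5,-8,2],"twist":[0,0,0],"fingers":255},{"translation":[-2.5,-11.5,2],"twist":[0,0,0],"fingers":255},{"translation":[-2.5,-12,1],"twist":[0,0,0],"fingers":255},{"translation":[-2.5,-12,0.5],"twist":[0,0,0],"fingers":255}]'

```text
t: 28.85
eef_pos: [0.425, 0.0502, 0.0281]
orientation: [-2.824, 1.57, 1.874]
wrist_force: [-7.7, -3.9, 31.9]
gripper_width: 0.0498
```

Run:
```python
from h import *
s,R,a=st(); f=grab("wrist","w28"); st(); grab("side","s28",(190,210,290,310),6)
```

```text
t 28.85 tcp mm [425.   50.2  28.1] toolx [-0.     0.001 -1.   ] jaw ang deg -0.86 w 49.8 F [-7.7 -3.9 31.9] q [-0.61  0.46  0.48  2.27 -0.45  0.5   0.21]
t 28.90 tcp mm [425.   50.1  28.1] toolx [-0.     0.001 -1.   ] jaw ang deg -0.85 w 50.1 F [-4.6 -1.5 20.6] q [-0.61  0.46  0.48  2.27 -0.45  0.49  0.21]
```

View pics/w28.png

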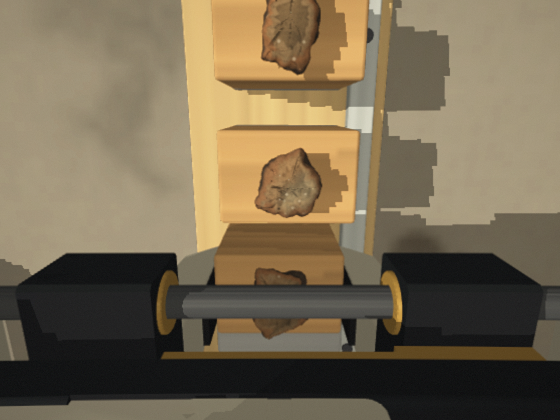

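View pics/s28.png

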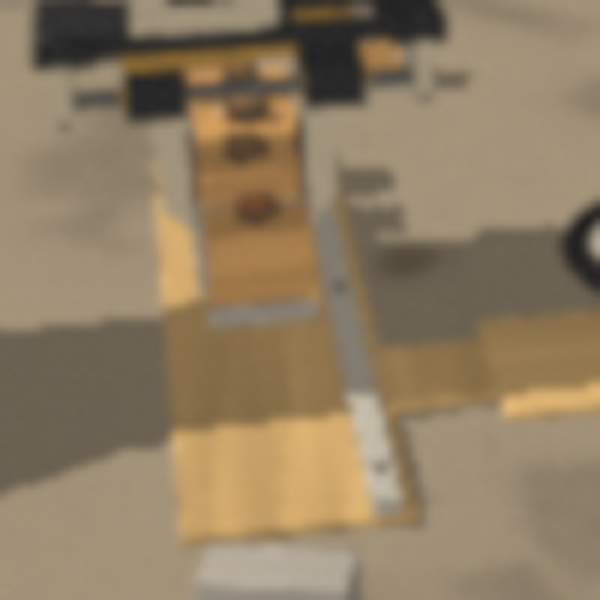

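Request:
carry_out --deltas '[{"translation":[0,0,0.7],"twist":[0,0,0],"fingers":255},{"translation":[0,0,0.9],"twist":[0,0,0],"fingers":255}]'

```text
t: 29.2
eef_pos: [0.4252, 0.0505, 0.0283]
orientation: [1.805, 1.571, 0.22]
wrist_force: [0.4, -0.2, -1.9]
gripper_width: 0.0498
```

Run:
```python
from h import *
s,R,a=st(); f=grab("wrist","w29",(200,120,370,360),2.5); st(); import pickle; pickle.dump(f,open("w29.pkl","wb"))
```

```text
t 29.20 tcp mm [425.2  50.5  28.3] toolx [ 0.  0. -1.] jaw ang deg -0.81 w 49.8 F [ 0.4 -0.2 -1.9] q [-0.61  0.46  0.48  2.27 -0.44  0.5   0.21]
t 29.25 tcp mm [425.2  50.6  28.2] toolx [-0. -0. -1.] jaw ang deg -0.80 w 49.9 F [ 0.3 -0.  -1.2] q [-0.61  0.46  0.48  2.27 -0.44  0.5   0.21]
```

View pics/w29.png

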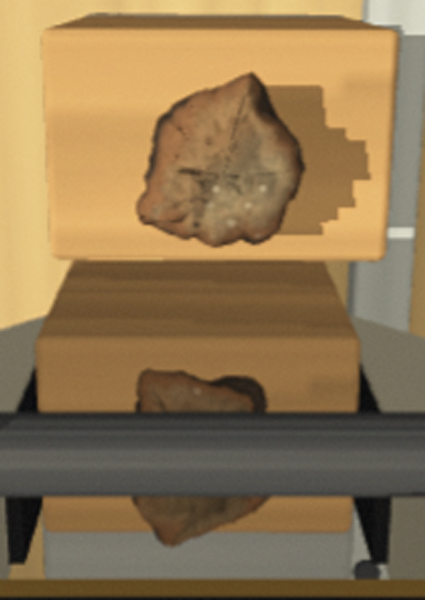

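Run:
```python
from h import *
import pickle; f=pickle.load(open("w29.pkl","rb"))
k=(200,120),2.5,2.5
print(onz(f,c2([(45,27),(398,28),(390,260),(48,258)],*k),.06)*1e3)
print(onz(f,c2([(38,337),(359,337),(352,532),(45,532)],*k),.06)*1e3)
```

```text
[[404.02339133 116.24703563  60.        ]
 [452.58252668 115.38700658  60.        ]
 [452.93921829  81.91870066  60.        ]
 [402.43716175  82.97388059  60.        ]]
[[400.19278956  70.48697028  60.        ]
 [448.76641679  69.76507823  60.        ]
 [448.69557723  36.10368166  60.        ]
 [399.2898235   36.84512363  60.        ]]
```

Request:
carry_out --deltas '[{"translation":[0,-1.5,0],"twist":[0,0,0],"fingers":255},{"translation":[0,-2.8,0],"twist":[0,0,0],"fingers":255},{"translation":[0,-2.8,0],"twist":[0,0,0],"fingers":255}]'

```text
t: 29.62
eef_pos: [0.4251, 0.0475, 0.0283]
orientation: [-0.661, 1.571, -2.246]
wrist_force: [-0.5, -0.4, -1.2]
gripper_width: 0.05
```

Request:
carry_out --deltas '[{"translation":[0,-0.5,0],"twist":[0,0,0],"fingers":255},{"translation":[0,-0.5,0],"twist":[0,0,0],"fingers":255}]'

```text
t: 29.88
eef_pos: [0.4251, 0.0471, 0.0283]
orientation: [-0.817, 1.571, -2.402]
wrist_force: [0.3, -0.3, -1.4]
gripper_width: 0.0502
```

Run:
```python
from h import *
s,R,a=st(); f=grab("wrist","w30",(200,120,370,360),2.5); st(); import pickle; pickle.dump(f,open("w30.pkl","wb"))
```

```text
t 29.88 tcp mm [425.1  47.1  28.3] toolx [-0. -0. -1.] jaw ang deg -0.81 w 50.2 F [ 0.3 -0.3 -1.4] q [-0.6   0.46  0.48  2.27 -0.44  0.49  0.22]
t 29.93 tcp mm [425.1  47.2  28.3] toolx [-0. -0. -1.] jaw ang deg -0.81 w 49.8 F [-0.3  0.1 -1.4] q [-0.6   0.46  0.48  2.27 -0.44  0.49  0.22]
```

View pics/w30.png

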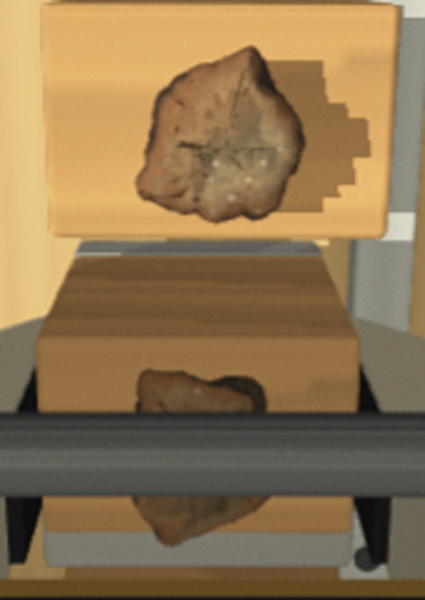

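Run:
```python
from h import *
import pickle; f=pickle.load(open("w30.pkl","rb"))
k=(200,120),2.5,2.5
print(onz(f,c2([(390,237),(48,236)],*k),.06)*1e3)
print(onz(f,c2([(38,337),(359,337),(352,532),(45,532)],*k),.06)*1e3)
print(onz(f,c2([(45,566),(350,566)],*k),.046)*1e3)
```

```text
[[452.76076713  82.0510055   60.        ]
 [402.58582217  82.95019566  60.        ]]
[[400.13902092  67.07948454  60.        ]
 [448.73413917  66.35268003  60.        ]
 [448.66003657  32.67573413  60.        ]
 [399.23199833  33.42194543  60.        ]]
[[395.96974835  16.96544756  46.        ]
 [451.11303138  16.13014853  46.        ]]
```

Request:
carry_out --deltas '[{"translation":[0,0,-0.4],"twist":[0,0,0],"fingers":255},{"translation":[0,0,-0.4],"twist":[0,0,0],"fingers":70},{"translation":[0,0,-0.4],"twist":[0,0,0],"fingers":70},{"translation":[0,0,-0.4],"twist":[0,0,0],"fingers":70},{"translation":[0,0,40],"twist":[0,0,0],"fingers":70},{"translation":[0,-20,90],"twist":[0,0,0],"fingers":70},{"translation":[0,-50,103],"twist":[0,0,0],"fingers":70},{"translation":[0,-50,103],"twist":[0,0,0],"fingers":70}]'

```text
t: 30.92
eef_pos: [0.4258, -0.0044, 0.1325]
orientation: [1.832, 1.568, 0.244]
wrist_force: [-0.5, 0.6, 0.0]
gripper_width: 0.0667
```

Run:
```python
from h import *
s,R,a=st(); f=grab("wrist","w31",(200,0,370,260),2.3); st(); import pickle; pickle.dump(f,open("w31.pkl","wb")); f=grab("top","t31",(140,135,400,300),3)
```

```text
t 30.93 tcp mm [425.8  -4.4 132.5] toolx [ 0.003  0.001 -1.   ] jaw ang deg -0.97 w 66.7 F [-0.5  0.6  0. ] q [-0.67  0.26  0.67  2.19 -0.24  0.75  0.15]
t 30.98 tcp mm [425.3  -3.2 131.7] toolx [ 0.001  0.001 -1.   ] jaw ang deg -0.90 w 66.9 F [ 0.5  0.8 -0.1] q [-0.67  0.26  0.67  2.19 -0.24  0.75  0.15]
```

View pics/w31.png

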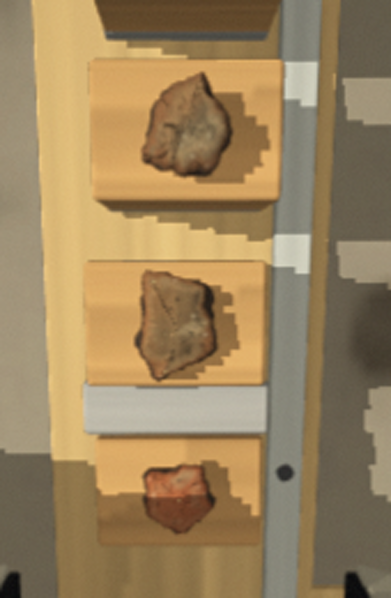

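View pics/t31.png

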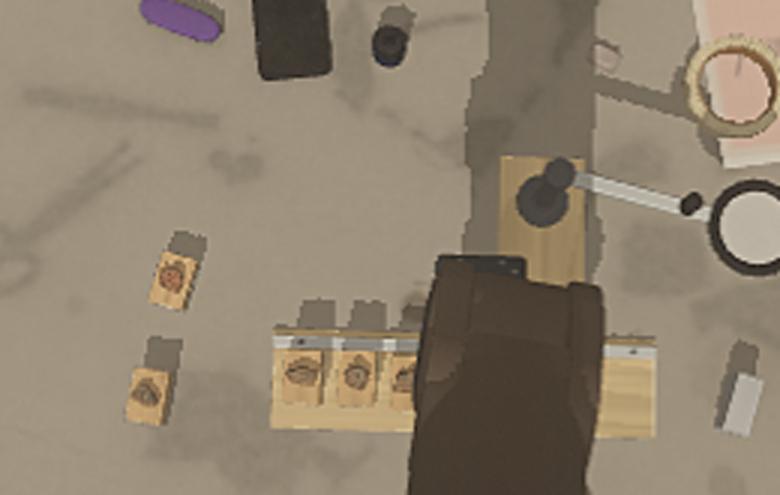

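Run:
```python
from h import *
import pickle; f=pickle.load(open("w31.pkl","rb"))
k=(200,0),2.3,2.3
quad(f,c2([(90,60),(283,60),(279,201),(93,200)],*k),.06)
quad(f,c2([(84,262),(267,262),(265,384),(85,384)],*k),.06)
quad(f,c2([(97,437),(262,437),(261,544),(98,544)],*k),.052)
print(onz(f,c2([(84,432),(266,433)],*k),.046)*1e3)
```

```text
centre mm [427.9  98.4] len 49.0 wid 33.4 yaw -1.13
centre mm [424.1  49.7] len 49.9 wid 33.0 yaw -1.02
centre mm [424.4  -0.5] len 49.4 wid 33.5 yaw -1.06
[[395.78443159  17.04384189  46.        ]
 [450.84887477  15.73010482  46.        ]]
```

Request:
carry_out --deltas '[{"translation":[-0.5,23.5,-20],"twist":[0,0,0],"fingers":70},{"translation":[-0.5,23.5,-75],"twist":[0,0,0],"fingers":70},{"translation":[-0.5,23.5,-109],"twist":[0,0,0],"fingers":70},{"translation":[-0.5,23.5,-109],"twist":[0,0,0],"fingers":70},{"translation":[-0.5,23.5,-109],"twist":[0,0,0],"fingers":255},{"translation":[-0.5,23.5,-109],"twist":[0,0,0],"fingers":255},{"translation":[-0.5,23.5,-109],"twist":[0,0,0],"fingers":255},{"translation":[-0.5,23.5,-109],"twist":[0,0,0],"fingers":255}]' --force 25

```text
t: 32.02
eef_pos: [0.4253, 0.021, 0.0233]
orientation: [2.069, 1.569, 0.484]
wrist_force: [-1.2, 1.1, 8.8]
gripper_width: 0.0555
```

Request:
carry_out --deltas '[{"translation":[0,0,8],"twist":[0,0,0],"fingers":255},{"translation":[0,0,25],"twist":[0,0,0],"fingers":255},{"translation":[0,0,60],"twist":[0,0,0],"fingers":255},{"translation":[0,0,100],"twist":[0,0,0],"fingers":255},{"translation":[0,-20,100],"twist":[0,0,0],"fingers":255},{"translation":[0,-53,100],"twist":[0,0,0],"fingers":255},{"translation":[0,-53,100],"twist":[0,0,0],"fingers":255}]'

```text
t: 32.9
eef_pos: [0.4244, -0.0343, 0.1231]
orientation: [1.372, 1.57, -0.216]
wrist_force: [0.7, 0.5, -1.6]
gripper_width: 0.0557
```

Run:
```python
from h import *
s,R,a=st(); f=grab("wrist","w32"); st(); import pickle; pickle.dump(f,open("w32.pkl","wb"))
```

```text
t 32.90 tcp mm [424.4 -34.3 123.1] toolx [ 0.001 -0.    -1.   ] jaw ang deg -1.02 w 55.7 F [ 0.7  0.5 -1.6] q [-0.61  0.28  0.7   2.2  -0.27  0.74  0.25]
t 32.95 tcp mm [424.4 -33.  122.8] toolx [ 0.  0. -1.] jaw ang deg -0.94 w 55.7 F [ 0.2  0.5 -1.8] q [-0.61  0.28  0.7   2.2  -0.27  0.74  0.25]
```

View pics/w32.png

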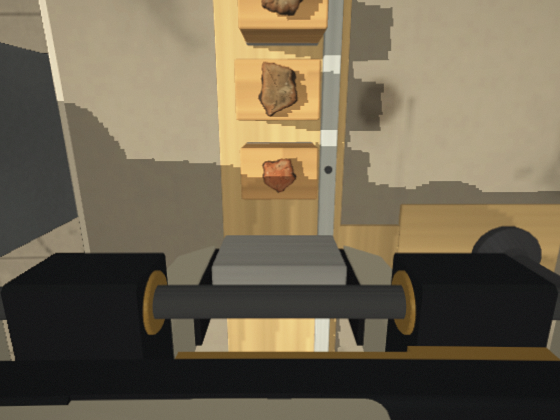

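Request:
carry_out --deltas '[{"translation":[0,0,-50],"twist":[0,0,0],"fingers":255},{"translation":[0,0,-85],"twist":[0,0,0],"fingers":255},{"translation":[0,0,-97],"twist":[0,0,0],"fingers":255},{"translation":[0,0.5,-98.5],"twist":[0,0,0],"fingers":255},{"translation":[0,1.5,-98.5],"twist":[0,0,0],"fingers":255},{"translation":[0,2,-98.5],"twist":[0,0,0],"fingers":255},{"translation":[0,2,-98.5],"twist":[0,0,0],"fingers":255}]'

```text
t: 33.83
eef_pos: [0.4251, -0.03, 0.0244]
orientation: [1.833, 1.569, 0.249]
wrist_force: [-0.2, -0.0, -1.3]
gripper_width: 0.0559
```

Run:
```python
from h import *
s,R,a=st(); f=grab("wrist","w33",(200,150,370,360),3); st(); grab("side","s33",(190,210,290,310),6)
```

```text
t 33.83 tcp mm [425.1 -30.   24.4] toolx [ 0.001  0.    -1.   ] jaw ang deg -0.78 w 55.9 F [-0.2 -0.  -1.3] q [-0.45  0.47  0.52  2.28 -0.5   0.49  0.46]
t 33.88 tcp mm [425.  -30.1  24.3] toolx [ 0.001  0.    -1.   ] jaw ang deg -0.79 w 55.6 F [-0.1 -0.8 -1.1] q [-0.45  0.47  0.52  2.28 -0.5   0.49  0.46]
```

View pics/w33.png

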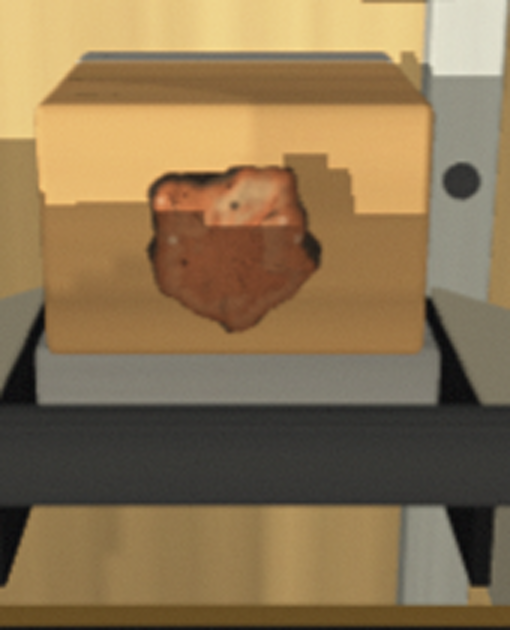

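View pics/s33.png

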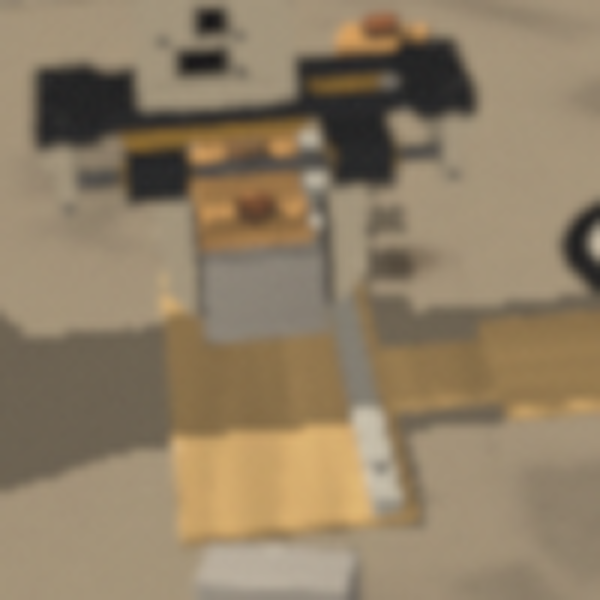

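Request:
carry_out --deltas '[{"translation":[0,0.5,0],"twist":[0,0,0],"fingers":255},{"translation":[0,0.8,0],"twist":[0,0,0],"fingers":255},{"translation":[0,0.8,0],"twist":[0,0,0],"fingers":255}]'

```text
t: 34.3
eef_pos: [0.4246, -0.0295, 0.0238]
orientation: [-0.791, 1.571, -2.376]
wrist_force: [-0.4, 0.9, -1.3]
gripper_width: 0.0554
```

Request:
carry_out --deltas '[{"translation":[0,0,-0.5],"twist":[0,0,0],"fingers":255},{"translation":[0,0,-0.8],"twist":[0,0,0],"fingers":65},{"translation":[0,0,-0.8],"twist":[0,0,0],"fingers":65},{"translation":[0,0,-0.8],"twist":[0,0,0],"fingers":65},{"translation":[0,0,40],"twist":[0,0,0],"fingers":65},{"translation":[0,0,95],"twist":[0,0,0],"fingers":65},{"translation":[0,0,107.3],"twist":[0,0,0],"fingers":65},{"translation":[0,0,107.3],"twist":[0,0,0],"fingers":65}]'

```text
t: 35.3
eef_pos: [0.4251, -0.029, 0.1315]
orientation: [2.105, 1.569, 0.521]
wrist_force: [0.3, 0.8, -0.0]
gripper_width: 0.0683
```

Run:
```python
from h import *
s,R,a=st(); f=grab("wrist","w34",(200,0,370,260),2.3); st(); import pickle; pickle.dump(f,open("w34.pkl","wb"))
```

```text
t 35.30 tcp mm [425.1 -29.  131.5] toolx [ 0.002  0.001 -1.   ] jaw ang deg -0.75 w 68.3 F [ 0.3  0.8 -0. ] q [-0.66  0.27  0.74  2.2  -0.27  0.76  0.25]
t 35.35 tcp mm [424.4 -29.  130.7] toolx [-0.     0.001 -1.   ] jaw ang deg -0.76 w 68.4 F [0.8 0.1 0.9] q [-0.66  0.27  0.74  2.2  -0.27  0.76  0.25]
```

View pics/w34.png

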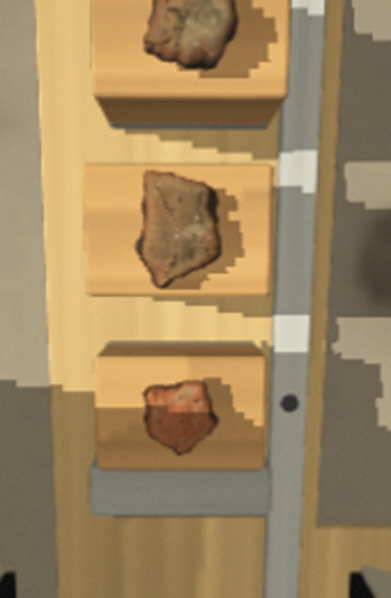

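Run:
```python
from h import *
import pickle; f=pickle.load(open("w34.pkl","rb"))
k=(200,0),2.3,2.3
quad(f,c2([(85,163),(274,163),(270,294),(87,294)],*k),.06)
quad(f,c2([(97,357),(267,357),(265,467),(98,467)],*k),.052)
print(onz(f,c2([(91,514),(269,516)],*k),.046)*1e3)
t=grab("top");
```

```text
centre mm [424.4  49.7] len 49.4 wid 33.1 yaw -0.78
centre mm [424.5  -1. ] len 49.2 wid 32.5 yaw -0.81
[[395.94556783 -33.35770295  46.        ]
 [451.0739108  -34.80567787  46.        ]]
```

Request:
carry_out --deltas '[{"translation":[-3,55,10],"twist":[0,0,-0.094],"fingers":0},{"translation":[-7,115,24],"twist":[0,0,-0.094],"fingers":0},{"translation":[-11,175,24],"twist":[0,0,-0.094],"fingers":0},{"translation":[-15,235,24],"twist":[0,0,-0.094],"fingers":0},{"translation":[-18,280,24],"twist":[0,0,-0.094],"fingers":0},{"translation":[-18,284,24],"twist":[0,0,-0.094],"fingers":0},{"translation":[-18,284,24],"twist":[0,0,-0.094],"fingers":0}]'

```text
t: 36.28
eef_pos: [0.4062, 0.2534, 0.1539]
orientation: [-0.461, 1.568, -2.14]
wrist_force: [0.5, -0.8, 0.5]
gripper_width: 0.0919
```

Run:
```python
from h import *
s,R,a=st(); f=grab("wrist","w35"); st(); import pickle; pickle.dump(f,open("w35.pkl","wb"))
```

```text
t 36.27 tcp mm [406.2 253.4 153.9] toolx [-0.001 -0.002 -1.   ] jaw ang deg -6.20 w 91.9 F [ 0.5 -0.8  0.5] q [-1.21  0.32  0.69  2.05 -0.27  0.86 -0.47]
t 36.33 tcp mm [406.4 252.8 154.2] toolx [-0.001 -0.002 -1.   ] jaw ang deg -6.28 w 91.7 F [-0.6 -0.6 -0.3] q [-1.21  0.32  0.69  2.05 -0.27  0.86 -0.47]
```

View pics/w35.png

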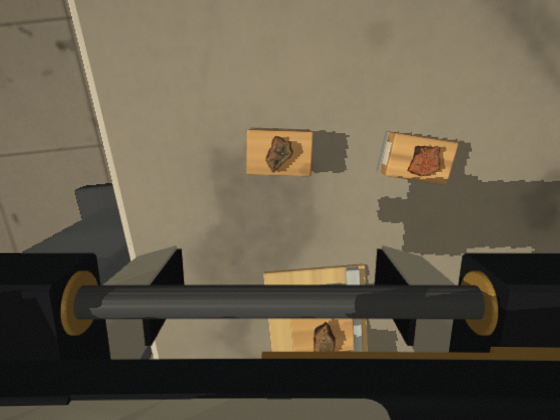

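Request:
carry_out --deltas '[{"translation":[-50,10,0],"twist":[0,0,0],"fingers":0},{"translation":[-60,10,0],"twist":[0,0,0],"fingers":0},{"translation":[-60,10,0],"twist":[0,0,0],"fingers":0}]'

```text
t: 36.7
eef_pos: [0.3465, 0.2636, 0.1552]
orientation: [-2.344, 1.57, 2.26]
wrist_force: [1.1, 0.4, 0.7]
gripper_width: 0.092
```

Run:
```python
from h import *
s,R,a=st(); f=grab("wrist","w36",(250,90,500,240),3); st(); import pickle; pickle.dump(f,open("w36.pkl","wb"))
f=pickle.load(open("w35.pkl","rb"))
cv2.imwrite("pics/w35a.png",cv2.resize(f["pixels"][115:190,235:335],None,fx=7,fy=7,interpolation=cv2.INTER_CUBIC)[:,:,::-1])
```

```text
t 36.70 tcp mm [346.5 263.6 155.2] toolx [-0.  0. -1.] jaw ang deg -6.22 w 92.0 F [1.1 0.4 0.7] q [-1.36  0.24  0.71  2.15 -0.21  0.82 -0.63]
t 36.75 tcp mm [347.4 263.8 155.3] toolx [ 0.001  0.001 -1.   ] jaw ang deg -6.26 w 92.0 F [-0.2 -0.5  1.1] q [-1.35  0.24  0.71  2.14 -0.21  0.82 -0.63]
```

View pics/w36.png

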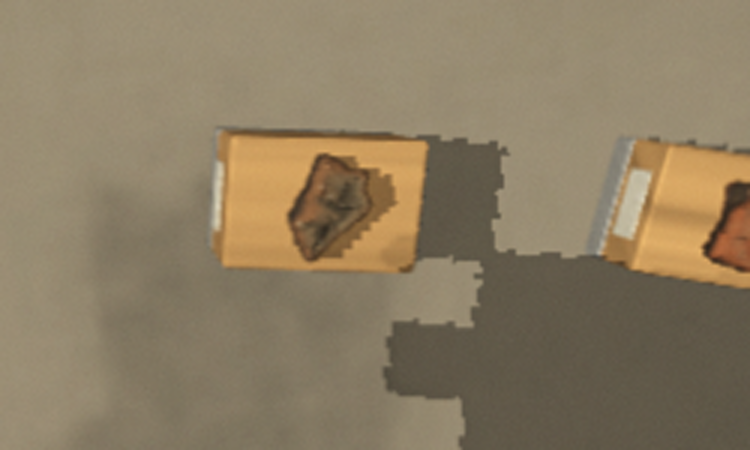

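View pics/w35a.png

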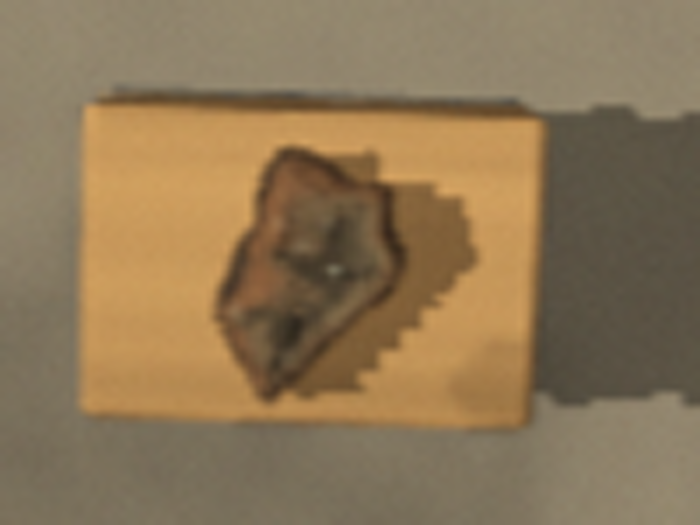

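Both remaining blocks have their white labels on the -x side (pixels about 217,195 and 632,205 in the crop).

Run:
```python
from h import *
import pickle
f=pickle.load(open("w35.pkl","rb"))
quad(f,c2([(83,104),(545,118),(530,427),(80,412)],(235,115),7,7),.038)
f=pickle.load(open("w36.pkl","rb"))
quad(f,c2([(228,136),(428,142),(414,271),(222,267)],(250,90),3,3),.038)
```

```text
centre mm [409.5 294.5] len 49.4 wid 33.2 yaw -8.04
centre mm [409.2 294.3] len 49.9 wid 33.0 yaw -7.80
```

Request:
carry_out --deltas '[{"translation":[50,25,-15],"twist":[0,0,-0.03],"fingers":0},{"translation":[62.5,29.6,-70],"twist":[0,0,-0.03],"fingers":0},{"translation":[62.5,29.6,-125],"twist":[0,0,-0.03],"fingers":0},{"translation":[62.5,29.6,-141],"twist":[0,0,-0.03],"fingers":0},{"translation":[62.5,29.6,-141],"twist":[0,0,-0.03],"fingers":100},{"translation":[62.5,29.6,-141],"twist":[0,0,-0.03],"fingers":255},{"translation":[62.5,29.6,-141],"twist":[0,0,-0.03],"fingers":255},{"translation":[62.5,29.6,-141],"twist":[0,0,-0.03],"fingers":255}]' --force 30

```text
t: 37.75
eef_pos: [0.4095, 0.2948, 0.0152]
orientation: [2.631, 1.569, 0.923]
wrist_force: [-0.1, -0.9, 0.1]
gripper_width: 0.0564
```

Request:
carry_out --deltas '[{"translation":[0,0,0],"twist":[0,0,0],"fingers":255},{"translation":[0,0,0],"twist":[0,0,0],"fingers":255},{"translation":[0,0,40],"twist":[0,0,0],"fingers":255},{"translation":[0,0,95],"twist":[0,0,0.06],"fingers":255},{"translation":[3,-50,110],"twist":[0,0,0.123],"fingers":255},{"translation":[7,-110,110],"twist":[0,0,0.123],"fingers":255},{"translation":[11,-170,110],"twist":[0,0,0.123],"fingers":255},{"translation":[15,-230,110],"twist":[0,0,0.123],"fingers":255}]'

```text
t: 38.75
eef_pos: [0.4236, 0.0625, 0.1242]
orientation: [2.956, 1.57, 1.371]
wrist_force: [1.8, -0.3, -3.1]
gripper_width: 0.0497
```

Request:
carry_out --deltas '[{"translation":[0,-55,0],"twist":[0,0,0],"fingers":255},{"translation":[0.5,-110,-5],"twist":[0,0,0],"fingers":255},{"translation":[0.5,-121,-20],"twist":[0,0,0],"fingers":255},{"translation":[0.5,-121,-20],"twist":[0,0,0],"fingers":255},{"translation":[0.5,-121,-20],"twist":[0,0,0],"fingers":255}]'

```text
t: 39.38
eef_pos: [0.4245, -0.056, 0.1043]
orientation: [-2.105, 1.57, 2.593]
wrist_force: [0.1, 0.0, -2.4]
gripper_width: 0.0497
```

Run:
```python
from h import *
s,R,a=st(); f=grab("wrist","w37"); st(); import pickle; pickle.dump(f,open("w37.pkl","wb"))
```

```text
t 39.38 tcp mm [424.5 -56.  104.3] toolx [-0.  0. -1.] jaw ang deg -0.81 w 49.7 F [ 0.1  0.  -2.4] q [-0.55  0.33  0.7   2.22 -0.33  0.7   0.37]
t 39.42 tcp mm [424.8 -55.8 104.4] toolx [ 0.  0. -1.] jaw ang deg -0.77 w 50.0 F [-1.3  0.6 -2.2] q [-0.55  0.33  0.7   2.22 -0.33  0.7   0.37]
```

View pics/w37.png

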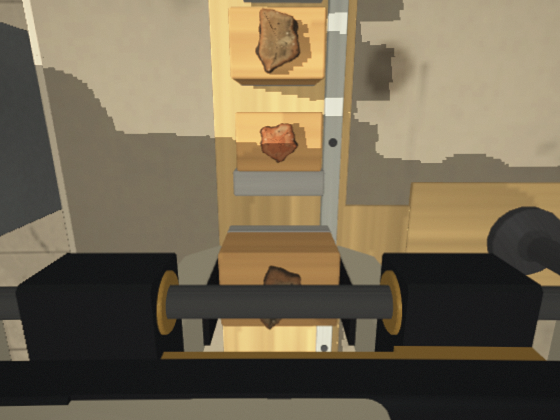

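Request:
carry_out --deltas '[{"translation":[0,0,-40],"twist":[0,0,0],"fingers":255},{"translation":[0,0,-70],"twist":[0,0,0],"fingers":255},{"translation":[0,0,-82],"twist":[0,0,0],"fingers":255},{"translation":[0,0,-82.5],"twist":[0,0,0],"fingers":255},{"translation":[0,1.5,-83],"twist":[0,0,0],"fingers":255},{"translation":[0,2.5,-83],"twist":[0,0,0],"fingers":255},{"translation":[0,2.5,-83],"twist":[0,0,0],"fingers":255}]'

```text
t: 40.3
eef_pos: [0.425, -0.0541, 0.0216]
orientation: [1.81, 1.57, 0.224]
wrist_force: [0.5, 1.0, -3.5]
gripper_width: 0.0499
```

Run:
```python
from h import *
st();f=grab("wrist","w38",(200,150,360,270),4.5); st()
```

```text
t 40.30 tcp mm [425.  -54.1  21.6] toolx [ 0.001  0.    -1.   ] jaw ang deg -0.84 w 49.9 F [ 0.5  1.  -3.5] q [-0.4   0.49  0.54  2.28 -0.53  0.49  0.54]
t 40.35 tcp mm [424.9 -54.2  21.5] toolx [ 0.001  0.    -1.   ] jaw ang deg -0.84 w 49.8 F [ 0.1  0.  -1.9] q [-0.4   0.49  0.54  2.28 -0.53  0.49  0.54]
```

View pics/w38.png

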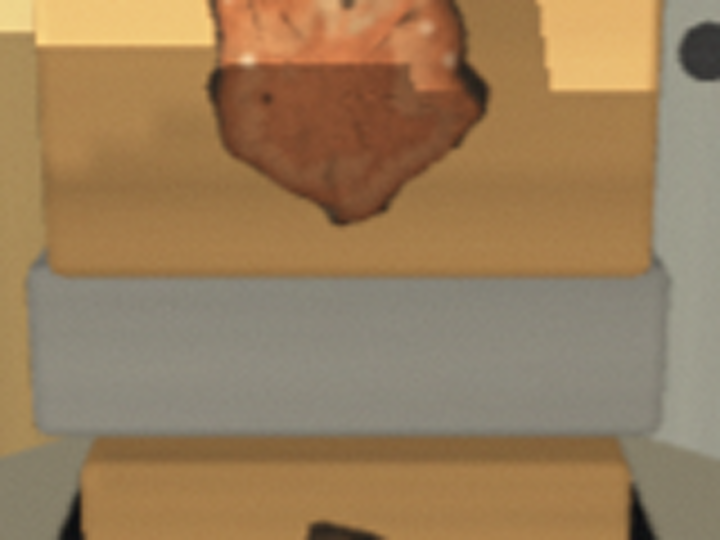

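Run:
```python
from h import *
f=grab("wrist")
print(onz(f,[(279,246.4)],.046)[0]*1e3,onz(f,[(279,252.7)],.0445)[0]*1e3)
```

```text
[424.18344913 -34.19249474  46.        ] [424.13557766 -37.48761653  44.5       ]
```

Gap about 3 mm; close it most of the way and check.

Request:
carry_out --deltas '[{"translation":[0,1.2,0],"twist":[0,0,0],"fingers":255},{"translation":[0,2.4,0],"twist":[0,0,0],"fingers":255},{"translation":[0,2.4,0],"twist":[0,0,0],"fingers":255}]'

```text
t: 40.78
eef_pos: [0.4246, -0.0519, 0.0211]
orientation: [-1.761, 1.571, 2.936]
wrist_force: [-0.2, 0.1, -3.2]
gripper_width: 0.0493
```

Run:
```python
from h import *
st();f=grab("wrist","w39",(200,150,360,270),4.5); st()
```

```text
t 40.77 tcp mm [424.6 -51.9  21.1] toolx [-0.  0. -1.] jaw ang deg -0.85 w 49.3 F [-0.2  0.1 -3.2] q [-0.41  0.49  0.54  2.28 -0.53  0.49  0.54]
t 40.83 tcp mm [424.6 -52.   21.1] toolx [-0. -0. -1.] jaw ang deg -0.86 w 49.7 F [ 0.   0.9 -3.1] q [-0.41  0.49  0.54  2.28 -0.53  0.49  0.54]
```

View pics/w39.png

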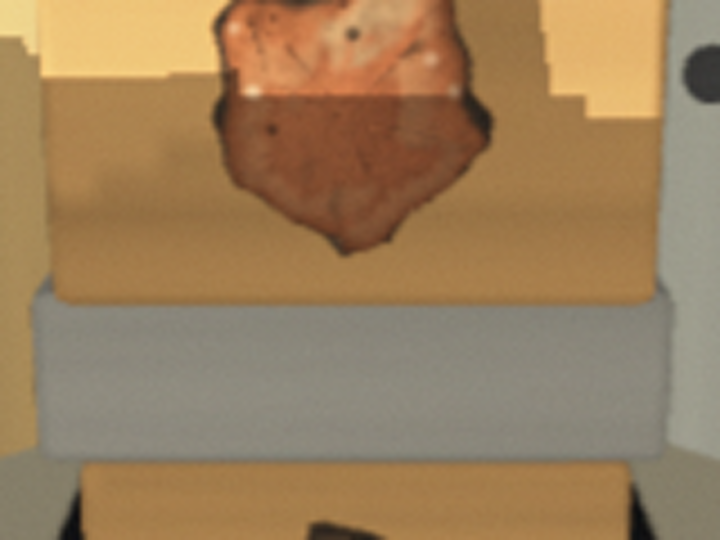

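Request:
carry_out --deltas '[{"translation":[0,0.6,0],"twist":[0,0,0],"fingers":255},{"translation":[0,0.6,-0.8],"twist":[0,0,0],"fingers":255},{"translation":[0,0.6,-1],"twist":[0,0,0],"fingers":70},{"translation":[0,0.6,-1],"twist":[0,0,0],"fingers":70},{"translation":[0,0.6,-1],"twist":[0,0,0],"fingers":70},{"translation":[0,0.6,50],"twist":[0,0,0],"fingers":70},{"translation":[0,0.6,108.8],"twist":[0,0,0],"fingers":70},{"translation":[0,0.6,108.8],"twist":[0,0,0],"fingers":70}]'

```text
t: 41.82
eef_pos: [0.4271, -0.0513, 0.1331]
orientation: [1.793, 1.564, 0.208]
wrist_force: [-0.3, -0.2, 0.2]
gripper_width: 0.0664
```

Run:
```python
from h import *
s,R,a=st(); f=grab("wrist","w40",(200,0,370,260),2.3); st(); import pickle; pickle.dump(f,open("w40.pkl","wb"))
```

```text
t 41.83 tcp mm [427.1 -51.3 133.1] toolx [ 0.007  0.001 -1.   ] jaw ang deg -0.83 w 66.4 F [-0.3 -0.2  0.2] q [-0.63  0.28  0.78  2.19 -0.29  0.76  0.32]
t 41.88 tcp mm [425.9 -50.9 131.3] toolx [ 0.004  0.001 -1.   ] jaw ang deg -0.80 w 66.6 F [-0.5  0.5 -0.2] q [-0.63  0.28  0.78  2.19 -0.29  0.76  0.33]
```

View pics/w40.png

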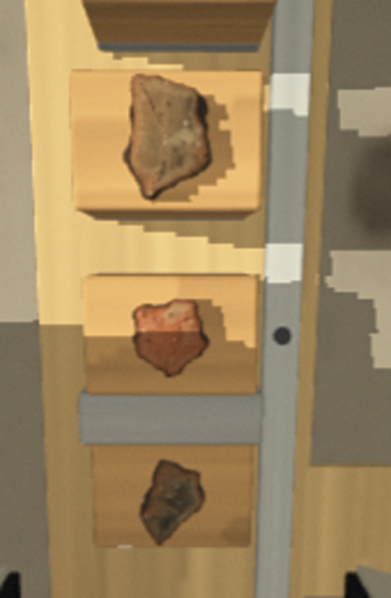

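Run:
```python
from h import *
import pickle; f=pickle.load(open("w40.pkl","rb"))
k=(200,0),2.3,2.3
quad(f,c2([(70,71),(264,71),(260,211),(74,211)],*k),.06)
quad(f,c2([(82,274),(259,275),(257,394),(84,394)],*k),.052)
print(onz(f,c2([(79,443),(260,443)],*k),.046)*1e3)
quad(f,c2([(93,447),(253,447),(251,546),(94,546)],*k),.044)
```

```text
centre mm [424.2  49.1] len 49.4 wid 33.6 yaw -0.79
centre mm [424.1  -1.1] len 50.1 wid 33.8 yaw -1.05
[[395.61953675 -33.42970049  46.        ]
 [450.69921814 -34.34316896  46.        ]]
centre mm [423.8 -51.7] len 49.5 wid 32.2 yaw -0.98
```

Request:
carry_out --deltas '[{"translation":[-0.5,21.9,-20],"twist":[0,0,0],"fingers":70},{"translation":[-0.5,21.9,-75],"twist":[0,0,0],"fingers":70},{"translation":[-0.5,21.9,-107.5],"twist":[0,0,0],"fingers":70},{"translation":[-0.5,21.9,-107.5],"twist":[0,0,0],"fingers":70},{"translation":[-0.5,21.9,-107.5],"twist":[0,0,0],"fingers":255},{"translation":[-0.5,21.9,-107.5],"twist":[0,0,0],"fingers":255},{"translation":[-0.5,21.9,-107.5],"twist":[0,0,0],"fingers":255},{"translation":[-0.5,21.9,-107.5],"twist":[0,0,0],"fingers":255}]' --force 25

```text
t: 42.88
eef_pos: [0.4248, -0.0294, 0.0232]
orientation: [1.803, 1.569, 0.218]
wrist_force: [-0.7, -1.3, 9.4]
gripper_width: 0.0562
```

Request:
carry_out --deltas '[{"translation":[0,0,8],"twist":[0,0,0],"fingers":255},{"translation":[0,0,25],"twist":[0,0,0],"fingers":255},{"translation":[0,0,60],"twist":[0,0,0],"fingers":255},{"translation":[0,0,95],"twist":[0,0,0],"fingers":255},{"translation":[0,-20,95],"twist":[0,0,0],"fingers":255},{"translation":[0,-53.5,95],"twist":[0,0,0],"fingers":255},{"translation":[0,-53.5,95],"twist":[0,0,0],"fingers":255}]'

```text
t: 43.75
eef_pos: [0.424, -0.0849, 0.1181]
orientation: [1.175, 1.57, -0.414]
wrist_force: [0.5, 0.6, -2.4]
gripper_width: 0.0556
```

Run:
```python
from h import *
s,R,a=st(); f=grab("wrist","w41"); st(); import pickle; pickle.dump(f,open("w41.pkl","wb"))
```

```text
t 43.75 tcp mm [424.  -84.9 118.1] toolx [ 0.001 -0.    -1.   ] jaw ang deg -1.06 w 55.6 F [ 0.5  0.6 -2.4] q [-0.55  0.32  0.78  2.2  -0.34  0.74  0.45]
t 43.80 tcp mm [423.9 -83.6 117.8] toolx [ 0.  0. -1.] jaw ang deg -1.00 w 55.8 F [-0.2 -0.  -1.9] q [-0.55  0.32  0.78  2.2  -0.34  0.74  0.45]
```

View pics/w41.png

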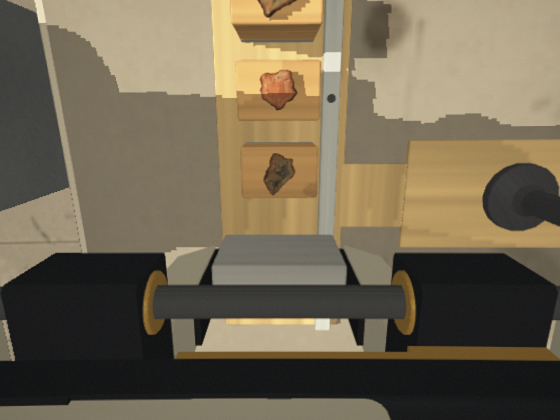

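Request:
carry_out --deltas '[{"translation":[0,0,-50],"twist":[0,0,0],"fingers":255},{"translation":[0,0,-82],"twist":[0,0,0],"fingers":255},{"translation":[0,0,-93],"twist":[0,0,0],"fingers":255},{"translation":[0,0.5,-94],"twist":[0,0,0],"fingers":255},{"translation":[0,1.5,-94],"twist":[0,0,0],"fingers":255},{"translation":[0,2.5,-94],"twist":[0,0,0],"fingers":255},{"translation":[0,2.8,-94],"twist":[0,0,0],"fingers":255},{"translation":[0,2.8,-94],"twist":[0,0,0],"fingers":255}]'

```text
t: 44.8
eef_pos: [0.4243, -0.0801, 0.0237]
orientation: [1.726, 1.57, 0.14]
wrist_force: [-0.2, -0.6, -2.0]
gripper_width: 0.0558
```

Request:
carry_out --deltas '[{"translation":[0,0,-0.6],"twist":[0,0,0],"fingers":255},{"translation":[0,0,-0.8],"twist":[0,0,0],"fingers":65},{"translation":[0,0,-0.8],"twist":[0,0,0],"fingers":65},{"translation":[0,0,-0.8],"twist":[0,0,0],"fingers":65},{"translation":[0,0,40],"twist":[0,0,0],"fingers":65},{"translation":[0,0,95],"twist":[0,0,0],"fingers":65},{"translation":[0,0,107.5],"twist":[0,0,0],"fingers":65},{"translation":[0,0,107.5],"twist":[0,0,0],"fingers":65}]'

```text
t: 45.8
eef_pos: [0.4247, -0.0797, 0.1313]
orientation: [1.994, 1.569, 0.409]
wrist_force: [0.0, -0.3, 0.4]
gripper_width: 0.0684
```

Run:
```python
from h import *
s,R,a=st(); f=grab("wrist","w42",(200,0,370,260),2.3); st(); import pickle; pickle.dump(f,open("w42.pkl","wb")); grab("top","t42",(140,135,400,300),3)
```

```text
t 45.80 tcp mm [424.7 -79.7 131.3] toolx [ 0.002  0.001 -1.   ] jaw ang deg -0.81 w 68.4 F [ 0.  -0.3  0.4] q [-0.6   0.3   0.83  2.19 -0.32  0.77  0.43]
t 45.85 tcp mm [423.9 -79.7 130.4] toolx [-0.     0.001 -1.   ] jaw ang deg -0.81 w 68.3 F [-0.1  1.2 -0.8] q [-0.6   0.3   0.83  2.19 -0.32  0.77  0.43]
```

View pics/w42.png

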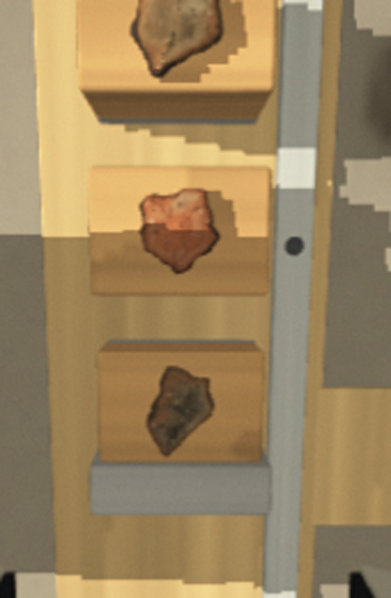

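View pics/t42.png

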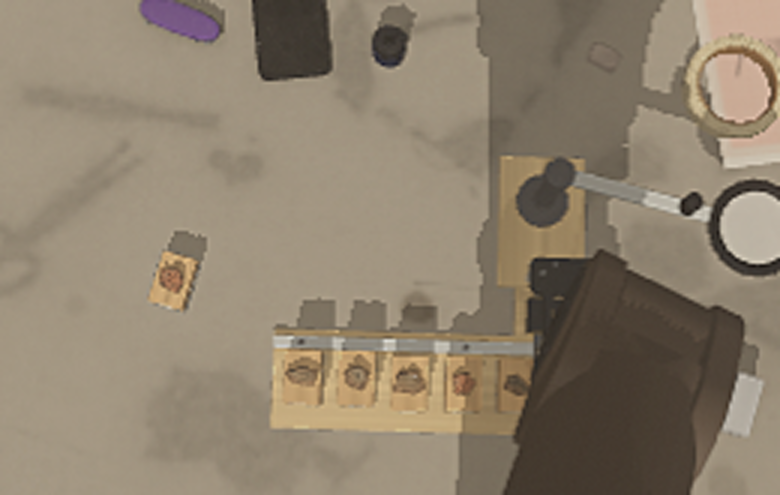

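Run:
```python
from h import *
import pickle; f=pickle.load(open("w42.pkl","rb"))
k=(200,0),2.3,2.3
quad(f,c2([(90,166),(271,167),(268,294),(92,294)],*k),.052)
quad(f,c2([(98,350),(264,349),(261,462),(100,462)],*k),.044)
print(onz(f,c2([(91,514),(269,514)],*k),.046)*1e3)
```

```text
centre mm [424.4  -1.3] len 49.0 wid 33.3 yaw -0.99
centre mm [423.8 -51.3] len 49.2 wid 34.2 yaw -0.70
[[395.53074539 -84.01842917  46.        ]
 [450.59966949 -84.87076294  46.        ]]
```

Request:
carry_out --deltas '[{"translation":[10,50,10],"twist":[0,0,-0.1],"fingers":0},{"translation":[26,105,20],"twist":[0,0,-0.2],"fingers":0},{"translation":[42,160,24],"twist":[0,0,-0.265],"fingers":0},{"translation":[58,217,24],"twist":[0,0,-0.265],"fingers":0},{"translation":[74,275,24],"twist":[0,0,-0.265],"fingers":0},{"translation":[84,317,24],"twist":[0,0,-0.265],"fingers":0},{"translation":[84,317,24],"twist":[0,0,-0.265],"fingers":0},{"translation":[84,317,24],"twist":[0,0,-0.265],"fingers":0}]'

```text
t: 46.9
eef_pos: [0.5075, 0.2355, 0.1534]
orientation: [-0.463, 1.568, -2.315]
wrist_force: [0.2, -0.4, -0.2]
gripper_width: 0.0917
```

Run:
```python
from h import *
s,R,a=st(); f=grab("wrist","w43"); st(); import pickle; pickle.dump(f,open("w43.pkl","wb"))
cv2.imwrite("pics/w43a.png",cv2.resize(f["pixels"][105:205,225:335],None,fx=6,fy=6,interpolation=cv2.INTER_CUBIC)[:,:,::-1])
```

```text
t 46.90 tcp mm [507.5 235.5 153.4] toolx [-0.002 -0.002 -1.   ] jaw ang deg -16.10 w 91.7 F [ 0.2 -0.4 -0.2] q [-1.11  0.5   0.83  1.87 -0.45  0.97 -0.36]
t 46.95 tcp mm [507.7 235.  153.9] toolx [-0.002 -0.002 -1.   ] jaw ang deg -16.16 w 91.6 F [ 0.6 -0.2  0.4] q [-1.11  0.5   0.83  1.87 -0.45  0.97 -0.36]
```

View pics/w43.png

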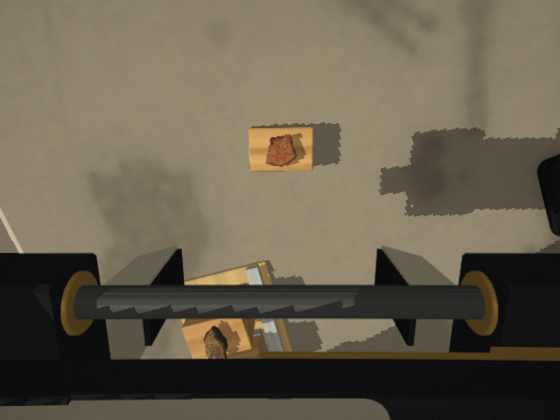

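View pics/w43a.png

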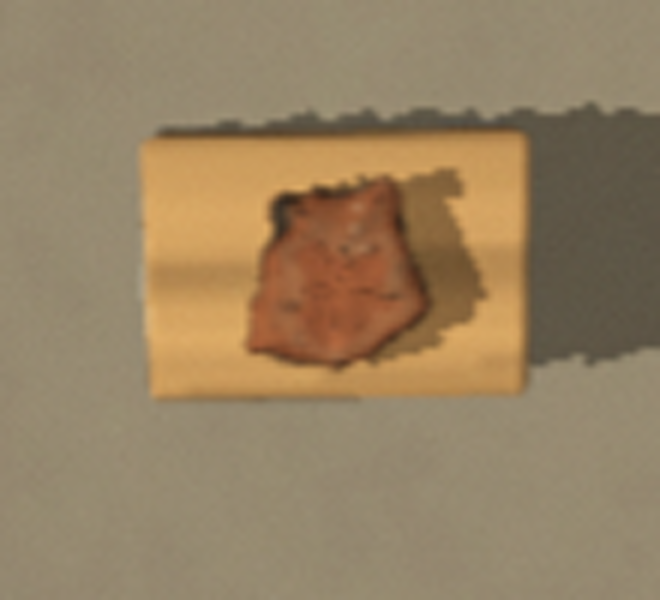

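Run:
```python
from h import *
import pickle
f=pickle.load(open("w43.pkl","rb"))
quad(f,c2([(143,142),(528,130),(526,393),(152,397)],(225,105),6,6),.030)
```

```text
centre mm [519.8 276.6] len 49.2 wid 33.2 yaw -14.95
```

Request:
carry_out --deltas '[{"translation":[11.3,39.3,-40],"twist":[0,0,0.02],"fingers":0},{"translation":[11.3,39.3,-95],"twist":[0,0,0.02],"fingers":0},{"translation":[11.3,39.3,-135],"twist":[0,0,0.02],"fingers":0},{"translation":[11.3,39.3,-144],"twist":[0,0,0.02],"fingers":0},{"translation":[11.3,39.3,-144],"twist":[0,0,0.02],"fingers":100},{"translation":[11.3,39.3,-144],"twist":[0,0,0.02],"fingers":255},{"translation":[11.3,39.3,-144],"twist":[0,0,0.02],"fingers":255},{"translation":[11.3,39.3,-144],"twist":[0,0,0.02],"fingers":255}]' --force 30

```text
t: 47.95
eef_pos: [0.5198, 0.2765, 0.0118]
orientation: [2.54, 1.569, 0.71]
wrist_force: [-0.8, 0.0, -0.3]
gripper_width: 0.0563
```

Request:
carry_out --deltas '[{"translation":[0,0,0],"twist":[0,0,0],"fingers":255},{"translation":[0,0,0],"twist":[0,0,0],"fingers":255},{"translation":[0,0,40],"twist":[0,0,0],"fingers":255},{"translation":[0,0,95],"twist":[0,0,0.1],"fingers":255},{"translation":[-12,-50,110],"twist":[0,0,0.2],"fingers":255},{"translation":[-28,-105,110],"twist":[0,0,0.245],"fingers":255},{"translation":[-44,-160,110],"twist":[0,0,0.245],"fingers":255},{"translation":[-60,-215,110],"twist":[0,0,0.245],"fingers":255}]'

```text
t: 48.95
eef_pos: [0.4583, 0.0595, 0.1208]
orientation: [-1.572, 1.57, 3.125]
wrist_force: [1.9, -0.8, -2.3]
gripper_width: 0.0497
```

Request:
carry_out --deltas '[{"translation":[-15,-55,0],"twist":[0,0,0],"fingers":255},{"translation":[-30,-110,0],"twist":[0,0,0],"fingers":255},{"translation":[-35,-160,-10],"twist":[0,0,0],"fingers":255},{"translation":[-35,-168,-18],"twist":[0,0,0],"fingers":255},{"translation":[-35,-168,-18],"twist":[0,0,0],"fingers":255},{"translation":[-35,-168,-18],"twist":[0,0,0],"fingers":255}]'

```text
t: 49.7
eef_pos: [0.4245, -0.1056, 0.1029]
orientation: [-2.11, 1.57, 2.589]
wrist_force: [0.5, -0.4, -3.2]
gripper_width: 0.0501
```

Run:
```python
from h import *
s,R,a=st(); f=grab("wrist","w44"); st(); import pickle; pickle.dump(f,open("w44.pkl","wb"))
```

```text
t 49.70 tcp mm [ 424.5 -105.6  102.9] toolx [-0.001  0.    -1.   ] jaw ang deg -0.76 w 50.1 F [ 0.5 -0.4 -3.2] q [-0.47  0.36  0.77  2.2  -0.39  0.71  0.55]
t 49.75 tcp mm [ 424.7 -105.5  103. ] toolx [-0.  0. -1.] jaw ang deg -0.74 w 49.6 F [ 0.6 -1.  -2.6] q [-0.47  0.36  0.77  2.2  -0.39  0.71  0.55]
```

View pics/w44.png

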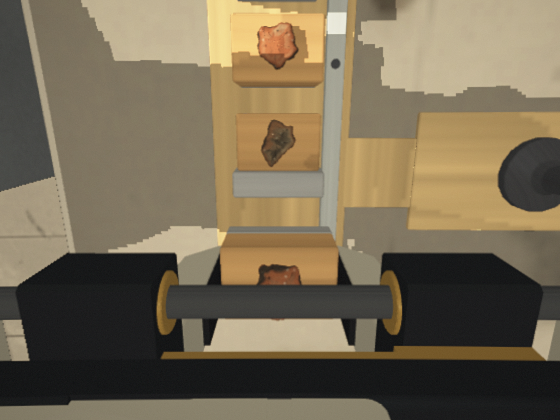

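Request:
carry_out --deltas '[{"translation":[0,0,-40],"twist":[0,0,0],"fingers":255},{"translation":[0,0,-70],"twist":[0,0,0],"fingers":255},{"translation":[0,0,-83],"twist":[0,0,0],"fingers":255},{"translation":[0,0,-84],"twist":[0,0,0],"fingers":255},{"translation":[0,1,-84.3],"twist":[0,0,0],"fingers":255},{"translation":[0,2.1,-84.3],"twist":[0,0,0],"fingers":255},{"translation":[0,2.1,-84.3],"twist":[0,0,0],"fingers":255}]'

```text
t: 50.62
eef_pos: [0.4249, -0.1046, 0.0192]
orientation: [1.739, 1.57, 0.154]
wrist_force: [0.4, 0.5, -2.7]
gripper_width: 0.0503
```

Run:
```python
from h import *
st();f=grab("wrist","w45",(200,150,360,270),4.5); st()
```

```text
t 50.62 tcp mm [ 424.9 -104.6   19.2] toolx [ 0.001  0.    -1.   ] jaw ang deg -0.84 w 50.3 F [ 0.4  0.5 -2.7] q [-0.32  0.51  0.59  2.26 -0.59  0.51  0.72]
t 50.67 tcp mm [ 424.8 -104.7   19.1] toolx [ 0.001  0.    -1.   ] jaw ang deg -0.84 w 50.0 F [ 0.2 -0.5 -3.5] q [-0.32  0.51  0.59  2.26 -0.59  0.51  0.72]
```

View pics/w45.png

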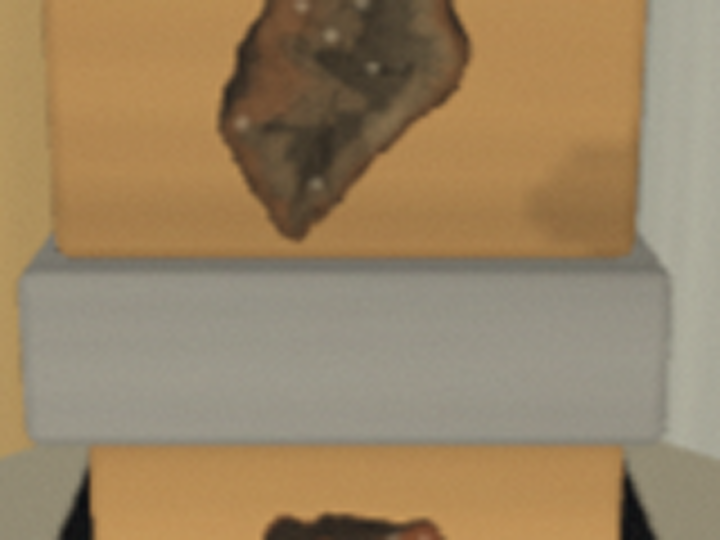

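Request:
carry_out --deltas '[{"translation":[0,1.2,-0.3],"twist":[0,0,0],"fingers":255},{"translation":[0,2.3,-0.3],"twist":[0,0,0],"fingers":255},{"translation":[0,2.3,-0.3],"twist":[0,0,0],"fingers":255}]'

```text
t: 51.05
eef_pos: [0.4244, -0.1024, 0.0183]
orientation: [-1.83, 1.571, 2.868]
wrist_force: [-0.4, -0.0, -3.7]
gripper_width: 0.0497
```

Request:
carry_out --deltas '[{"translation":[0,0.5,0],"twist":[0,0,0],"fingers":255},{"translation":[0,0.5,0],"twist":[0,0,0],"fingers":255},{"translation":[0,0.5,0],"twist":[0,0,0],"fingers":255}]'

```text
t: 51.42
eef_pos: [0.4244, -0.1021, 0.0183]
orientation: [0.366, 1.571, -1.22]
wrist_force: [-0.9, -1.4, -2.7]
gripper_width: 0.0498
```

Run:
```python
from h import *
st();f=grab("wrist","w46",(200,150,360,270),4.5); st()
```

```text
t 51.42 tcp mm [ 424.4 -102.1   18.3] toolx [ 0. -0. -1.] jaw ang deg -0.87 w 49.8 F [-0.9 -1.4 -2.7] q [-0.32  0.52  0.59  2.27 -0.59  0.51  0.71]
t 51.48 tcp mm [ 424.4 -102.1   18.3] toolx [ 0. -0. -1.] jaw ang deg -0.87 w 49.7 F [ 0.4 -0.5 -2.9] q [-0.32  0.52  0.59  2.27 -0.59  0.51  0.71]
```

View pics/w46.png

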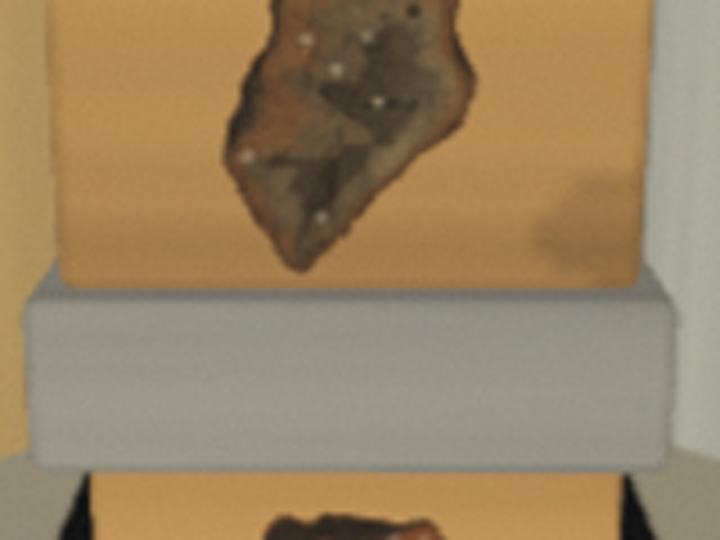

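Request:
carry_out --deltas '[{"translation":[0,0.4,0],"twist":[0,0,0],"fingers":255},{"translation":[0,0.6,0],"twist":[0,0,0],"fingers":255},{"translation":[0,0.6,0],"twist":[0,0,0],"fingers":255}]'

```text
t: 51.85
eef_pos: [0.4245, -0.1015, 0.0184]
orientation: [0.658, 1.571, -0.928]
wrist_force: [-0.3, -1.9, -3.6]
gripper_width: 0.0497
```

Request:
carry_out --deltas '[{"translation":[0,0,-0.8],"twist":[0,0,0],"fingers":255},{"translation":[0,0,-1],"twist":[0,0,0],"fingers":70},{"translation":[0,0,-1],"twist":[0,0,0],"fingers":70},{"translation":[0,0,-1],"twist":[0,0,0],"fingers":70},{"translation":[0,0,50],"twist":[0,0,0],"fingers":70},{"translation":[0,0,112],"twist":[0,0,0],"fingers":70},{"translation":[0,0,112],"twist":[0,0,0],"fingers":70},{"translation":[0,0,112],"twist":[0,0,0],"fingers":70}]'

```text
t: 52.85
eef_pos: [0.4244, -0.1008, 0.1302]
orientation: [2.579, 1.57, 0.994]
wrist_force: [0.4, 0.3, 0.5]
gripper_width: 0.0668
```

Run:
```python
from h import *
s,R,a=st(); f=grab("wrist","w47",(200,0,370,260),2.3); st(); import pickle; pickle.dump(f,open("w47.pkl","wb"))
```

```text
t 52.85 tcp mm [ 424.4 -100.8  130.2] toolx [ 0.001  0.001 -1.   ] jaw ang deg -0.81 w 66.8 F [0.4 0.3 0.5] q [-0.55  0.32  0.84  2.18 -0.34  0.78  0.49]
t 52.90 tcp mm [ 423.8 -100.9  129.6] toolx [-0.001  0.    -1.   ] jaw ang deg -0.84 w 66.8 F [ 0.4 -0.6 -0.2] q [-0.55  0.32  0.84  2.18 -0.34  0.78  0.49]
```

View pics/w47.png

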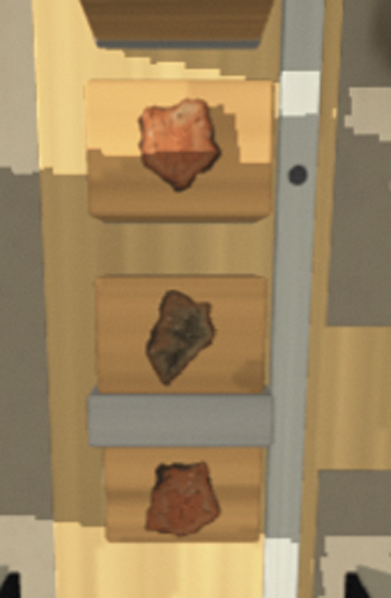

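Run:
```python
from h import *
import pickle; f=pickle.load(open("w47.pkl","rb"))
k=(200,0),2.3,2.3
quad(f,c2([(86,80),(274,81),(270,217),(89,216)],*k),.052)
quad(f,c2([(95,276),(268,276),(265,392),(97,392)],*k),.044)
print(onz(f,c2([(89,446),(271,446)],*k),.046)*1e3)
quad(f,c2([(105,448),(262,448),(260,541),(107,541)],*k),.036)
st()
```

```text
centre mm [424.3  -1.7] len 49.1 wid 33.5 yaw -1.12
centre mm [423.9 -51. ] len 49.9 wid 33.5 yaw -0.85
[[395.64337475 -83.29692406  46.        ]
 [450.43970515 -84.11645772  46.        ]]
centre mm [ 423.9 -102. ] len 49.4 wid 30.8 yaw -0.86
t 52.90 tcp mm [ 423.8 -100.9  129.6] toolx [-0.001  0.    -1.   ] jaw ang deg -0.84 w 66.8 F [ 0.4 -0.6 -0.2] q [-0.55  0.32  0.84  2.18 -0.34  0.78  0.49]
```

Request:
carry_out --deltas '[{"translation":[-0.5,21.2,-20],"twist":[0,0,0],"fingers":70},{"translation":[-0.5,21.2,-75],"twist":[0,0,0],"fingers":70},{"translation":[-0.5,21.2,-107.9],"twist":[0,0,0],"fingers":70},{"translation":[-0.5,21.2,-107.9],"twist":[0,0,0],"fingers":70},{"translation":[-0.5,21.2,-107.9],"twist":[0,0,0],"fingers":255},{"translation":[-0.5,21.2,-107.9],"twist":[0,0,0],"fingers":255},{"translation":[-0.5,21.2,-107.9],"twist":[0,0,0],"fingers":255},{"translation":[-0.5,21.2,-107.9],"twist":[0,0,0],"fingers":255}]' --force 25

```text
t: 53.9
eef_pos: [0.4246, -0.0804, 0.0232]
orientation: [1.54, 1.569, -0.046]
wrist_force: [-1.6, -2.7, 8.7]
gripper_width: 0.0558
```

Request:
carry_out --deltas '[{"translation":[0,0,8],"twist":[0,0,0],"fingers":255},{"translation":[0,0,25],"twist":[0,0,0],"fingers":255},{"translation":[0,0,60],"twist":[0,0,0],"fingers":255},{"translation":[0,0,110],"twist":[0,0,0],"fingers":255},{"translation":[0,50,120],"twist":[0,0,0],"fingers":255},{"translation":[20,105,120],"twist":[0,0,0],"fingers":255},{"translation":[60,150,120],"twist":[0,0,0],"fingers":255},{"translation":[100,190,110],"twist":[0,0,0],"fingers":255}]'

```text
t: 54.9
eef_pos: [0.5249, 0.1128, 0.1334]
orientation: [2.585, 1.569, 1.001]
wrist_force: [-0.3, -0.9, -0.5]
gripper_width: 0.0559
```

Run:
```python
from h import *
s,R,a=st(); f=grab("wrist","w48"); st()
```

```text
t 54.90 tcp mm [524.9 112.8 133.4] toolx [ 0.001  0.002 -1.   ] jaw ang deg -0.74 w 55.9 F [-0.3 -0.9 -0.5] q [-0.88  0.48  0.8   1.95 -0.44  0.89  0.13]
t 54.95 tcp mm [529.2 119.4 131.5] toolx [ 0.003  0.002 -1.   ] jaw ang deg -0.36 w 56.0 F [ 8.3  7.3 -1.1] q [-0.88  0.49  0.79  1.94 -0.45  0.89  0.13]
```

View pics/w48.png

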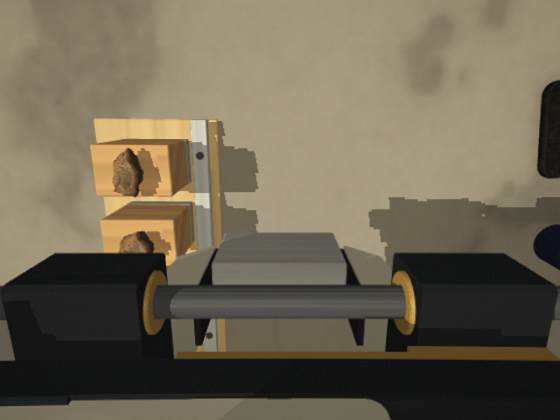

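Request:
carry_out --deltas '[{"translation":[26,10,-20],"twist":[0,0,0],"fingers":255},{"translation":[26,10,-65],"twist":[0,0,0],"fingers":255},{"translation":[26,10,-105],"twist":[0,0,0],"fingers":255},{"translation":[26,10,-114],"twist":[0,0,0],"fingers":255},{"translation":[26,10,-115.5],"twist":[0,0,0],"fingers":255},{"translation":[26,10,-115.5],"twist":[0,0,0],"fingers":255}]'

```text
t: 55.7
eef_pos: [0.5507, 0.12, 0.0182]
orientation: [1.873, 1.569, 0.287]
wrist_force: [-0.3, -0.1, -1.1]
gripper_width: 0.0556
```

Request:
carry_out --deltas '[{"translation":[0,0,-0.7],"twist":[0,0,0],"fingers":255},{"translation":[0,0,-0.7],"twist":[0,0,0],"fingers":50},{"translation":[0,0,-0.7],"twist":[0,0,0],"fingers":50},{"translation":[0,0,-0.7],"twist":[0,0,0],"fingers":50},{"translation":[0,0,50],"twist":[0,0,0],"fingers":50},{"translation":[0,0,110],"twist":[0,0,0],"fingers":50},{"translation":[0,-20,170],"twist":[0,0,0],"fingers":50},{"translation":[0,-40,220],"twist":[0,0,0],"fingers":50}]'

```text
t: 56.7
eef_pos: [0.55, 0.0793, 0.2392]
orientation: [1.826, 1.57, 0.24]
wrist_force: [0.5, 0.5, 0.3]
gripper_width: 0.0736
```

Run:
```python
from h import *
s,R,a=st(); f=grab("wrist","w49"); st();  grab("top","t49",(140,135,400,300),3); grab("side","s49",(170,180,370,330),4)
```

```text
t 56.70 tcp mm [550.   79.3 239.2] toolx [ 0.001  0.    -1.   ] jaw ang deg -0.84 w 73.6 F [0.5 0.5 0.3] q [-0.88  0.39  0.89  1.78 -0.34  1.13  0.1 ]
t 56.75 tcp mm [552.9  75.1 245.4] toolx [ 0.009  0.001 -1.   ] jaw ang deg -1.12 w 73.9 F [ 2.9 -4.4  3.9] q [-0.87  0.39  0.89  1.77 -0.33  1.13  0.1 ]
```

View pics/w49.png

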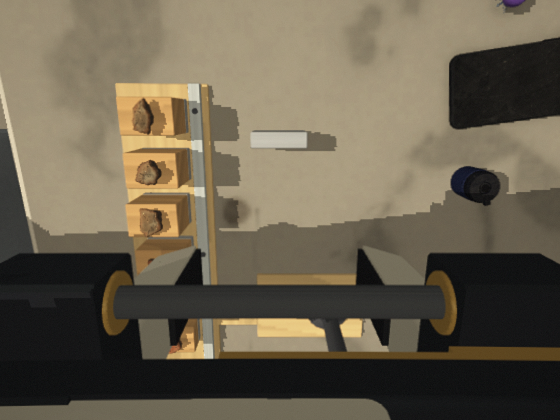

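View pics/s49.png

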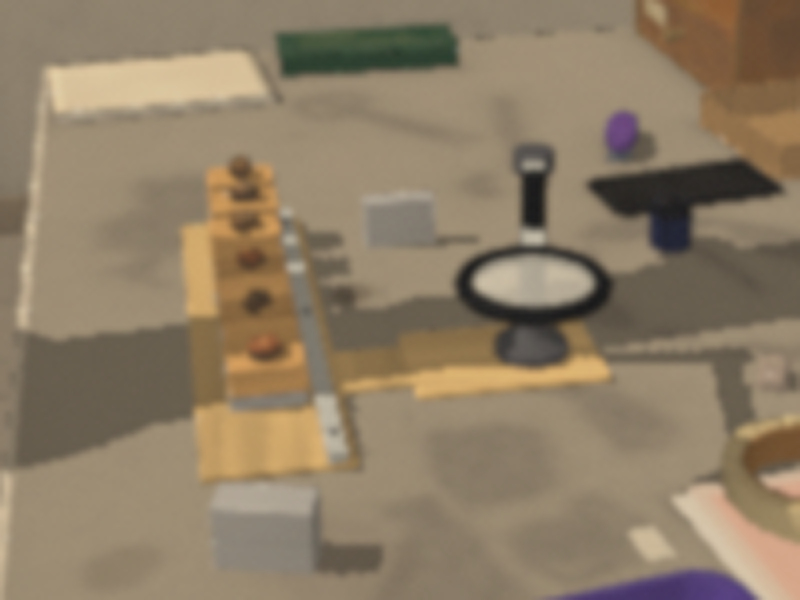

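View pics/t49.png

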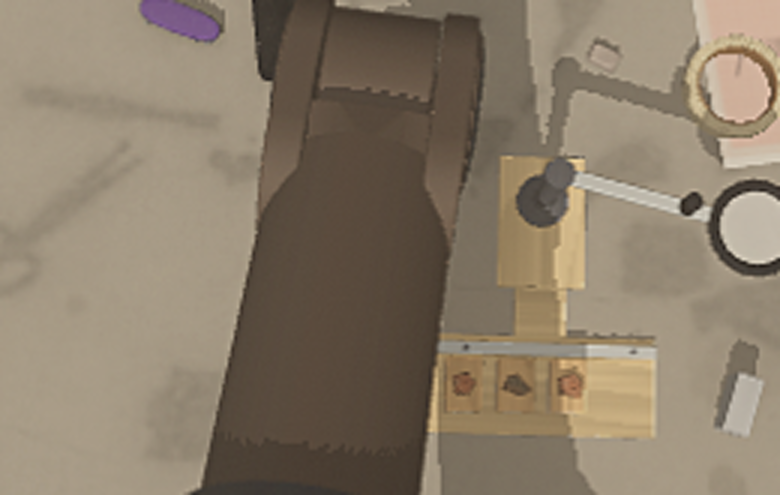

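Request:
carry_out --deltas '[{"translation":[4,-55,10],"twist":[0,0,0],"fingers":50},{"translation":[8,-110,15],"twist":[0,0,0],"fingers":50},{"translation":[12,-170,15],"twist":[0,0,0],"fingers":50},{"translation":[16,-230,15],"twist":[0,0,0],"fingers":50},{"translation":[20,-285,15],"twist":[0,0,0],"fingers":50},{"translation":[23,-305,15],"twist":[0,0,0],"fingers":50},{"translation":[23,-305,15],"twist":[0,0,0],"fingers":50},{"translation":[23,-305,15],"twist":[0,0,0],"fingers":50}]'

```text
t: 57.85
eef_pos: [0.5729, -0.2235, 0.2508]
orientation: [-2.259, 1.569, 2.44]
wrist_force: [-0.1, 0.3, 0.8]
gripper_width: 0.0734
```

Run:
```python
from h import *
s,R,a=st(); f=grab("wrist","w50"); st(); import pickle; pickle.dump(f,open("w50.pkl","wb"))
```

```text
t 57.85 tcp mm [ 572.9 -223.5  250.8] toolx [-0.002  0.001 -1.   ] jaw ang deg -0.79 w 73.4 F [-0.1  0.3  0.8] q [-0.28  0.5   0.87  1.61 -0.4   1.22  0.65]
t 57.90 tcp mm [ 573.1 -223.2  251. ] toolx [-0.001  0.001 -1.   ] jaw ang deg -0.74 w 73.5 F [ 0.  -0.3 -0.2] q [-0.28  0.5   0.87  1.61 -0.4   1.22  0.65]
```

View pics/w50.png

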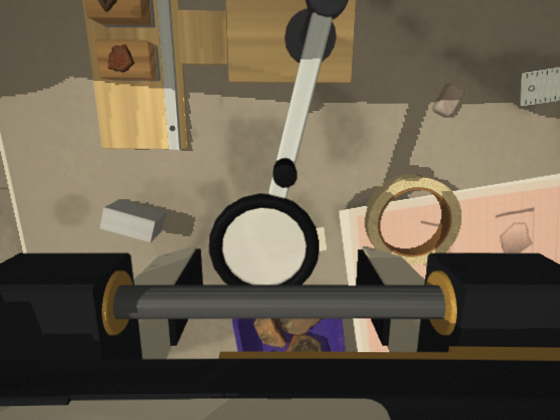

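Run:
```python
from h import *
import pickle; f=pickle.load(open("w50.pkl","rb"))
cv2.imwrite("pics/w50a.png",cv2.resize(f["pixels"][150:200,255:315],None,fx=10,fy=10,interpolation=cv2.INTER_CUBIC)[:,:,::-1])
for p,z in (((285,174),.170),((285,172),.185),((263.5,247),.146),((263.5,243),.146)): 
    P=onz(f,[p],z)[0]*1e3; d=P[:2]-[605.3,-79.2]; print(P.round(1),np.linalg.norm(d).round(1),np.arctan2(-d[1],-d[0]).round(3))
```

```text
[ 576.4 -192.2  170. ] 116.6 1.32
[ 576.2 -188.4  185. ] 113.0 1.31
[ 559.3 -253.6  146. ] 180.4 1.313
[ 559.4 -250.3  146. ] 177.1 1.309
```

View pics/w50a.png

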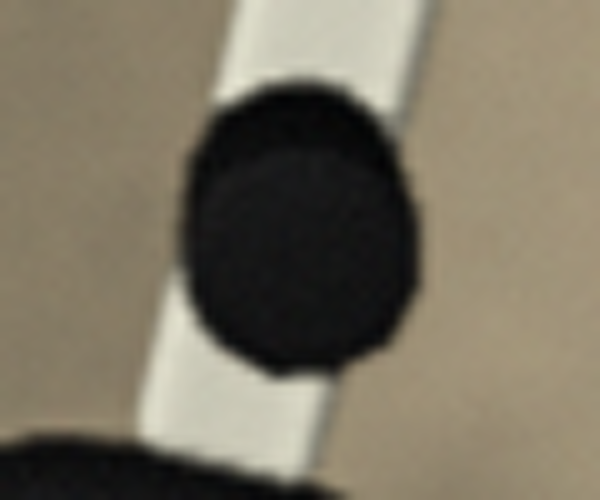

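Request:
carry_out --deltas '[{"translation":[3,34,-20],"twist":[0,0,0],"fingers":50},{"translation":[3,34,-60],"twist":[0,0,0],"fingers":50},{"translation":[3,34,-89],"twist":[0,0,0],"fingers":50},{"translation":[3,34,-89],"twist":[0,0,0],"fingers":150},{"translation":[3,34,-89],"twist":[0,0,0],"fingers":255},{"translation":[3,34,-89],"twist":[0,0,0],"fingers":255},{"translation":[3,34,-89],"twist":[0,0,0],"fingers":255},{"translation":[3,34,-89],"twist":[0,0,0],"fingers":255}]' --force 15

```text
t: 58.9
eef_pos: [0.5761, -0.1913, 0.1634]
orientation: [1.563, 1.57, -0.022]
wrist_force: [-0.2, -0.5, 0.5]
gripper_width: 0.0287
```

Request:
carry_out --deltas '[{"translation":[0,0,0],"twist":[0,0,0],"fingers":255},{"translation":[0,0,0],"twist":[0,0,0],"fingers":255}]'

```text
t: 59.15
eef_pos: [0.5762, -0.1911, 0.1631]
orientation: [1.701, 1.57, 0.116]
wrist_force: [0.3, 1.0, 1.1]
gripper_width: 0.0155
```

Run:
```python
from h import *
s,R,a=st(); f=grab("wrist","w51"); st()
for w in np.arange(1.315,0.0,-0.15).tolist()+[.118]:
    print(round(w,3),(115*(np.cos(1.315)-np.cos(w))).round(1),(115*(np.sin(1.315)-np.sin(w))).round(1))
```

```text
t 59.15 tcp mm [ 576.2 -191.1  163.1] toolx [ 0.  0. -1.] jaw ang deg -0.85 w 15.5 F [0.3 1.  1.1] q [-0.3   0.56  0.82  1.74 -0.47  1.04  0.66]
t 59.20 tcp mm [ 576.2 -191.1  163.1] toolx [ 0.001  0.    -1.   ] jaw ang deg -0.86 w 15.2 F [0.9 1.3 1.2] q [-0.3   0.56  0.82  1.74 -0.47  1.04  0.66]
1.315 0.0 0.0
1.165 -16.3 5.6
1.015 -31.6 13.6
0.865 -45.5 23.7
0.715 -57.7 35.9
0.565 -68.0 49.7
0.415 -76.1 64.9
0.265 -81.9 81.1
0.115 -85.1 98.1
0.118 -85.1 97.7
```

View pics/w51.png

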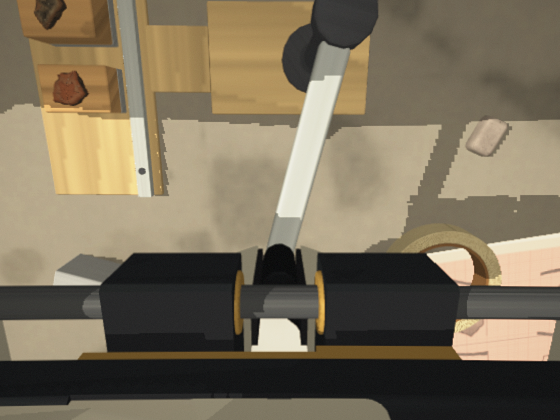

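Request:
carry_out --deltas '[{"translation":[-8,2.5,0],"twist":[0,0,0],"fingers":255},{"translation":[-16.3,5.6,0],"twist":[0,0,0],"fingers":255},{"translation":[-24,9.3,0],"twist":[0,0,0],"fingers":255},{"translation":[-31.6,13.6,0],"twist":[0,0,0],"fingers":255},{"translation":[-38.7,18.4,0],"twist":[0,0,0],"fingers":255},{"translation":[-45.5,23.7,0],"twist":[0,0,0],"fingers":255},{"translation":[-51.8,29.6,0],"twist":[0,0,0],"fingers":255},{"translation":[-57.7,35.9,0],"twist":[0,0,0],"fingers":255}]'

```text
t: 60.2
eef_pos: [0.5186, -0.1562, 0.1631]
orientation: [0.844, 1.568, -0.743]
wrist_force: [6.1, -3.2, -2.6]
gripper_width: 0.0155
```

Run:
```python
from h import *
s,R,a=st(); f=grab("wrist","w52")
```

```text
t 60.20 tcp mm [ 518.6 -156.2  163.1] toolx [ 0.002 -0.002 -1.   ] jaw ang deg -0.92 w 15.5 F [ 6.1 -3.2 -2.6] q [-0.42  0.46  0.86  1.91 -0.42  0.96  0.62]
```

View pics/w52.png

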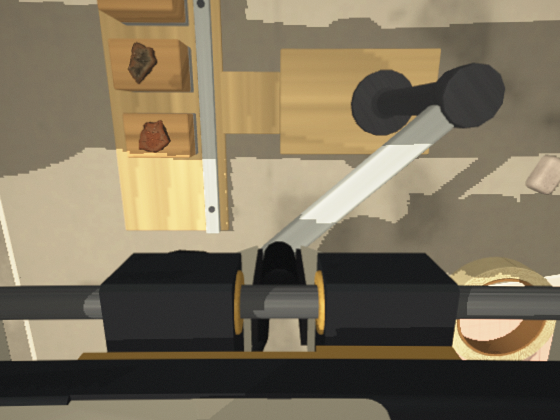

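Request:
carry_out --deltas '[{"translation":[-5.4,6.7,0],"twist":[0,0,0],"fingers":255},{"translation":[-10.3,13.8,0],"twist":[0,0,0],"fingers":255},{"translation":[-14.7,21.2,0],"twist":[0,0,0],"fingers":255},{"translation":[-18.4,29,0],"twist":[0,0,0],"fingers":255},{"translation":[-21.6,37,0],"twist":[0,0,0],"fingers":255},{"translation":[-24.2,45.2,0],"twist":[0,0,0],"fingers":255},{"translation":[-26.1,53.6,0],"twist":[0,0,0],"fingers":255},{"translation":[-27.4,61.8,0],"twist":[0,0,0],"fingers":255}]'

```text
t: 61.25
eef_pos: [0.4917, -0.0946, 0.1633]
orientation: [0.911, 1.568, -0.676]
wrist_force: [5.3, -5.8, -5.0]
gripper_width: 0.0156
```

Request:
carry_out --deltas '[{"translation":[0,0,0],"twist":[0,0,0],"fingers":255},{"translation":[0,0,0],"twist":[0,0,0],"fingers":180},{"translation":[0,0,0],"twist":[0,0,0],"fingers":180},{"translation":[0,0,0],"twist":[0,0,0],"fingers":180},{"translation":[0,0,30],"twist":[0,0,0],"fingers":180},{"translation":[0,0,80],"twist":[0,0,0],"fingers":180},{"translation":[0,-20,110],"twist":[0,0,0],"fingers":180},{"translation":[0,-60,120],"twist":[0,0,0],"fingers":180}]'

```text
t: 62.25
eef_pos: [0.4919, -0.1528, 0.2847]
orientation: [1.963, 1.568, 0.381]
wrist_force: [0.1, -0.2, -0.9]
gripper_width: 0.0268
```

Run:
```python
from h import *
s,R,a=st(); f=grab("wrist","w53"); st(); grab("side","s53",(170,180,370,330),4)
```

```text
t 62.25 tcp mm [ 491.9 -152.8  284.7] toolx [ 0.002  0.001 -1.   ] jaw ang deg -0.64 w 26.8 F [ 0.1 -0.2 -0.9] q [-0.57  0.28  0.99  1.8  -0.25  1.19  0.48]
t 62.30 tcp mm [ 490.8 -159.7  285.8] toolx [ 0.004 -0.002 -1.   ] jaw ang deg -1.04 w 27.1 F [-1.6 -5.4  2.8] q [-0.56  0.28  0.99  1.8  -0.25  1.19  0.49]
```

View pics/w53.png

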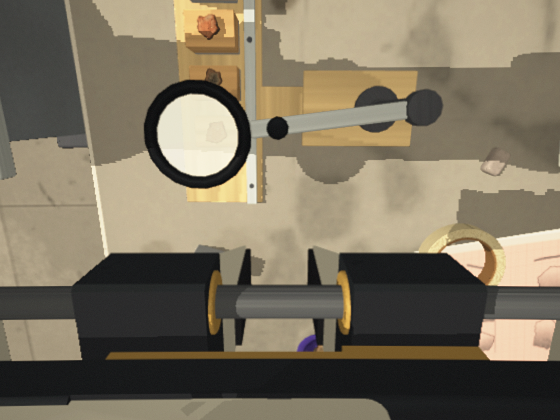

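View pics/s53.png

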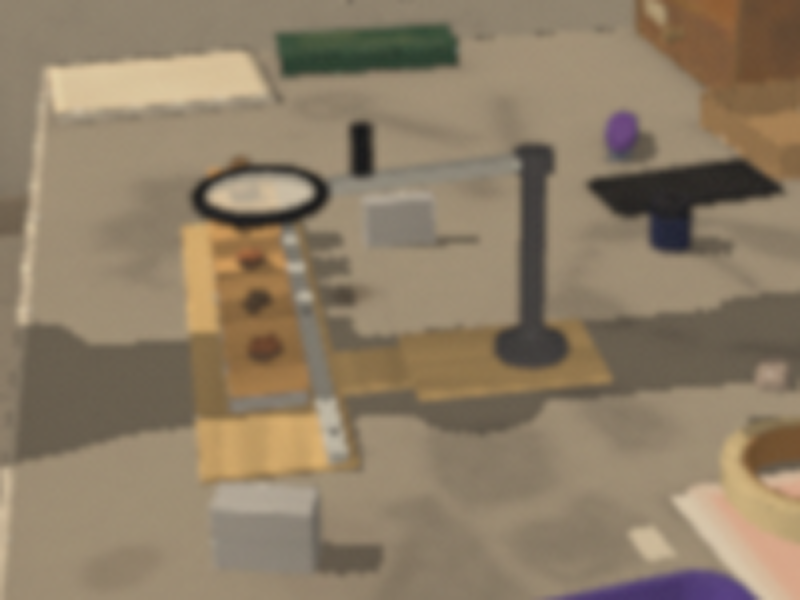

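Request:
carry_out --deltas '[{"translation":[-5,-55,20],"twist":[0,0,0],"fingers":180},{"translation":[-15,-110,40],"twist":[0,0,0],"fingers":180},{"translation":[-25,-165,50],"twist":[0,0,0],"fingers":180},{"translation":[-35,-190,60],"twist":[0,0,0],"fingers":180},{"translation":[-35,-190,60],"twist":[0,0,0],"fingers":180},{"translation":[-35,-190,60],"twist":[0,0,0],"fingers":180},{"translation":[-35,-190,60],"twist":[0,0,0],"fingers":180}]'

```text
t: 63.22
eef_pos: [0.4566, -0.3418, 0.3423]
orientation: [-2.689, 1.569, 2.011]
wrist_force: [0.4, 0.5, 0.4]
gripper_width: 0.0268
```

Run:
```python
from h import *
s,R,a=st(); f=grab("wrist","w54"); t=grab("top","t54",(140,135,400,300),3);st(); import pickle; pickle.dump(f,open("w54.pkl","wb"));pickle.dump(t,open("t54.pkl","wb"))
```

```text
t 63.23 tcp mm [ 456.6 -341.8  342.3] toolx [-0.001  0.001 -1.   ] jaw ang deg -0.72 w 26.8 F [0.4 0.5 0.4] q [-0.15  0.37  1.    1.58 -0.31  1.37  0.87]
t 63.33 tcp mm [ 456.5 -342.2  342.6] toolx [-0.     0.001 -1.   ] jaw ang deg -0.74 w 26.8 F [0.2 0.2 0.4] q [-0.14  0.37  1.    1.57 -0.31  1.37  0.87]
```

View pics/t54.png

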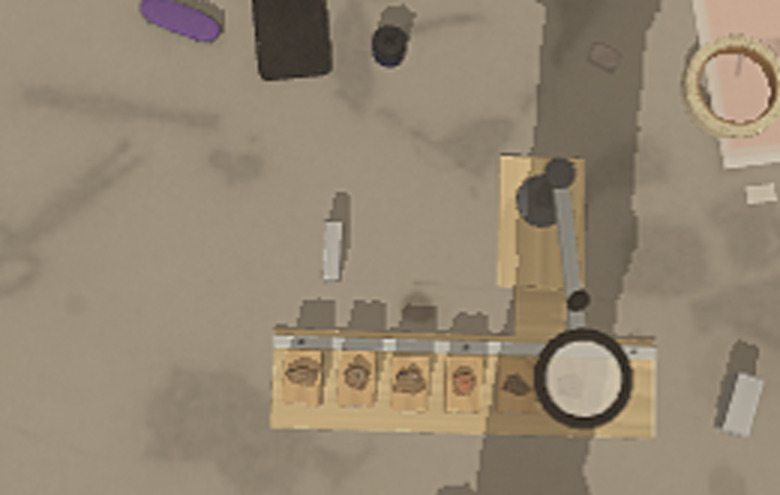

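View pics/w54.png

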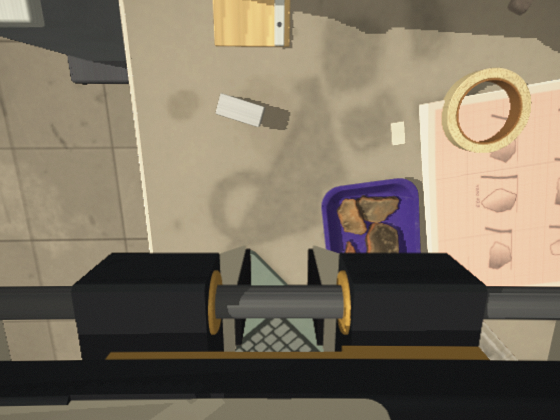

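Run:
```python
from h import *
import pickle; t=pickle.load(open("t54.pkl","rb"))
k=(140,135),3,3
print("lens",onz(t,c2([(583.5,379)],*k),.146)*1e3)
print("sherd via lens",onz(t,c2([(570,385)],*k),.041)*1e3)
for n,p,z in (("r2",(356,378),.066),("54",(409,380),.066),("46",(463,382),.058),("38",(516,385),.05),("spacerN",(332,251),.04),("spacerB",(741,404),.04)):
    print(n,onz(t,c2([p],*k),z).round(4)*1e3)
```

```text
lens [[425.9358493  -99.00184175 146.        ]]
sherd via lens [[ 424.74574449 -101.2832787    41.        ]]
r2 [[428.   98.8  66. ]]
54 [[426.8  50.2  66. ]]
46 [[4.258e+02 2.000e-01 5.800e+01]]
38 [[423.9 -49.6  50. ]]
spacerN [[548.8 124.5  40. ]]
spacerB [[ 408.3 -263.7   40. ]]
```

Run:
```python
from h import *
st(); print(robot.close_job())
```

```text
t 63.33 tcp mm [ 456.5 -342.2  342.6] toolx [-0.     0.001 -1.   ] jaw ang deg -0.74 w 26.8 F [0.2 0.2 0.4] q [-0.14  0.37  1.    1.57 -0.31  1.37  0.87]
the job is handed in; nothing more can be done
None
```

I continued the row with all four blocks (54, 46, 38, 30 mm), spaced with the 16 mm spacer. I then stood the spacer on the table behind the board, swung the lens over the 30 mm block, and handed in at 63 s. No verdict was reported.

- **Knocked block:** While I fetched the 46 mm block, the 54 mm block was knocked about 14 mm towards the pair. I set the 46 mm block lightly against the spacer, which had not moved. I then gripped the 54 mm block and slid it back to within about 0.5 mm of the spacer. That push showed up to about 32 N downward at the wrist for a moment, before I eased off.
- **Row:** The last pictures put the block pitches at about 49 to 50.5 mm for a nominal 50, with blocks about 0 to 4 mm in front of the row line. I saw every label on the -x side before gripping. The 30 mm block's pitch comes partly from a view through the lens, so it is the least certain.
- **Lens and spacers:** The lens centre is about 3 mm from the middle of the last block. Both spacers stand upright on the table off the board.
- **Left alone:** The pair, tape roll, sharpener and eraser showed no movement in the pictures. The gripper is clear of everything.
- **Disagreements:** Top and wrist cameras differed by 1 to 3 mm in places, within their stated error and the tolerances. I found no failed check.

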